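# Load the yeast-jar steriliser and clamp it shut

## Task

Get the steam steriliser ready to run: take its wire basket off the drying hook, lifting it clear over the upturned tip rather than wrenching it, and bring it level into the steriliser's pan with every yeast jar on the bench standing upright in it. Then put the lid squarely on the pan and swing both red-handled clamps fully down onto the lid's rim. Set things down rather than dropping them, and leave the flask, the grey case and the brush where they are.

Things in the scene. Friction and masses are not known exactly. Their poses are not given: they have to be found in the camera images.
- steriliser: Fixed steam steriliser: black round heating base with a shallow round steel pan on it. Origin: centre of its underside, on the bench. x (level) points away from the control pod on its front, y is level and points to the left clamp, z up. Outer radius 104 mm; the control pod sticks out to 126 mm at local -x and is 42 mm high.
- pan_floor (a point): Centre of the pan's inner floor, 34 mm above the bench. Pan inner radius 92 mm, inner depth 50 mm. Axes as the steriliser's.
- pan_rim (a point): Centre of the pan's open mouth, level with the top of its rim, 84 mm above the bench (rim flange radius 104 mm). Axes as the steriliser's.
- clamp_left (a joint): Angle (rad) of the lid clamp on the steriliser's +y side: 0 = fully down (handle upright, bar level, its pad lying on the seated lid's flange), grows as it opens to 1.6 (handle laid outward, bar and pad standing up clear of the lid). About 2.5 N at the handle moves it; it stays where it is left. One rigid piece: bar and handle turn together, at right angles.
- clamp_right (a joint): The same for the clamp on the steriliser's -y side (0 down, 1.6 open; its handle swings outward to -y as it opens).
- clamp_left_hinge (a point): Hinge of the left clamp, 138 mm from the pan's axis at local +y, 96 mm above the bench; the hinge line is level, along the steriliser's x.
- clamp_right_hinge (a point): Hinge of the right clamp, 138 mm from the pan's axis at local -y, 96 mm above the bench; the hinge line is level, along the steriliser's x.
- clamp_left_grip (a point): Middle of the left clamp's handle grip: red, 16 x 16 mm thick, from 32 to 70 mm from the hinge; this point is 52 mm from the hinge. The clamp's bar reaches 44 mm from the hinge, with a rubber pad under its end.
- clamp_right_grip (a point): Middle of the right clamp's red handle grip, 52 mm from its hinge; same sizes as the left.
- lid: Loose deep aluminium lid, 0.4 kg, like an upturned pot: wall radius 88 mm (inner 85), inner height 83 mm, flange of radius 104 mm 8 to 11 mm above its lower edge. Origin: centre of its lower edge, z up. It stands on the bench. Seated, the flange lies on the pan's rim, the origin 8 mm below point pan_rim; it must come straight down over the basket's bail.
- lid_knob (a point): Middle of the lid's knob, 110 mm above the lid's lower edge; the knob is an upright cylinder 34 mm across, from 97 to 123 mm.
- basket: Loose round wire basket, 0.3 kg: outer radius 87 mm, floor 3 mm thick, inner radius 82 mm, side 34 mm high, fixed upright bail (handle), 3 mm cross dividers 34 mm high along its x and y: four cells. Origin: centre of its underside, z up; the bail stands in its y-z plane (x = 0) and ends 120 mm up. Starts hanging on the hook, its x along the stand's x. One jar fits each cell: 38 mm off the bail's plane, 40 mm along it.
- bail (a point): Middle of the bail's level top bar, 112 mm above the basket's underside. The bar runs along the basket's y; its bare middle (6 mm thick along x, 12 mm high) rests in the hook; on each side, from 14 to 54 mm off the middle, is a blue sleeve 10 mm thick and 16 mm high to hold it by. Below the bar the bail is open; its legs slope outward to the basket's side.
- stand: Fixed drying stand: base plate 200 x 130 x 10 mm, post at local x = +130 mm, 245 mm high, and a deep J hook of 8 mm round steel whose open side faces local -x. Origin: on the bench under the hollow of the hook, z up.
- hook_hollow (a point): Lowest point of the hook's inside, where the bail bar rests, 190 mm above the bench. The hollow is about 24 mm wide along the stand's x.
- hook_tip (a point): Upturned tip of the hook: 22 mm from the hollow towards the stand's -x and 38 mm above it. Behind the hollow the hook rises still higher to the post, so the basket must be lifted more than 38 mm (but under 60, or its dividers meet the hook's underside) and then withdrawn towards the stand's -x.
- jar1: Loose capped yeast jar, 0.12 kg (may be absent: None): bottom-heavy amber glass, 42 mm across and 60 mm high, with a white cap 36 mm across from 60 to 85 mm. Origin: centre of its underside, z up. It starts upright on the bench.
- jar2: Loose capped yeast jar, 0.12 kg (may be absent: None): bottom-heavy amber glass, 42 mm across and 60 mm high, with a white cap 36 mm across from 60 to 85 mm. Origin: centre of its underside, z up. It starts upright on the bench.
- jar3: Loose capped yeast jar, 0.12 kg (may be absent: None): bottom-heavy amber glass, 42 mm across and 60 mm high, with a white cap 36 mm across from 60 to 85 mm. Origin: centre of its underside, z up. It starts upright on the bench.
- jar4: Loose capped yeast jar, 0.12 kg (may be absent: None): bottom-heavy amber glass, 42 mm across and 60 mm high, with a white cap 36 mm across from 60 to 85 mm. Origin: centre of its underside, z up. It starts upright on the bench.
- flask: Bystander: loose stoppered conical flask, 112 mm across, 170 mm high, standing on the white stirrer (150 x 150 x 59 mm). Origin: centre of its underside.
- case: Bystander: loose grey instrument case, 75 x 170 x 43 mm. Origin: centre of its underside.
- brush: Bystander: loose white scrubbing brush, 195 mm long, 36 mm high, lying along its y. Origin: under it, 5 mm from its middle.
Not all that is in view belongs to the job. What is shaped like the jar1 but turquoise is not meant.

How it is judged:
By the outcome, as a careful person would: the job done as asked, in the order asked, and still so for the second after the job is handed in, with the robot touching nothing.
Of jar1, jar2, jar3, jar4 only 2 to 4 are there at a start; the rules pass over those that are not, and their reading is None.
At some moment in a run one of jar1, jar2, jar3, jar4 may be knocked a few centimetres aside while the robot is not near it.
It also fails if it takes over 210 s, if anything falls off the work surface, if the arm or the gripper's body presses on something with over 40 N, if the wrist force passes 120 N, or if a joint passes its speed limit or range.

## Robot

A 6-joint arm with a two-finger parallel gripper is mounted at the origin on the work surface. World frame = base frame: x ahead of the robot, y to its left, z up, the work surface at z = 0. Lengths are in mm, angles in rad, forces in N, time in s.
With the tool pointing down it reaches from about 375 to 975 mm from the base axis. Payload 3.8 kg.
Tool frame: the origin (TCP) lies on the centre line of the jaws, within the pads' length; the fingertips stand 8 mm ahead of it and the grasp point (between the pads) lies 11 mm behind it; z points along the fingers, y is the direction in which the jaws open and shut (so a half turn about z gives the same grasp; the last joint's range is limited). The gripper opens to 85 mm and grips with 20 to 120 N. Pads are 22 mm wide; open, the fingers measure 114 mm over their backs; the gripper's body (76 mm by 85 mm) begins 54 mm behind the grasp point. The pads swing forward as they close: fully open they stand 13 mm farther back than shut.
Start: joints at [-1.224, 0.264, 1.604, -0, 1.274, -0.037], TCP at [252.746, -625.889, 213.08] pointing down, gripper open.
Joint ranges: [-2.63, 2.63], [-0.94, 2.18], [0.31, 2.57], [-1.31, 4.45], [0, 2.66], [-2.55, 2.55]. Speed limits (rad/s): [2.57, 2.57, 3.14, 3.14, 3.14, 3.14].

## Interface

Orientations are given as a 3x3 rotation matrix whose columns are the frame's x, y, z axes.
In Python, from cell import robot, eyes gives the robot as it stands.
- The arm moves only by the shell command python3 -m creep 'ROWS' [OPENING] [FORCE]. ROWS is JSON, a list of rows, each a list of 2 entries, a list of its own where there are three numbers: the shift along the tool's x, y, z in units of 30 mm (1.0 is 30 mm), then the turn about the tool's z in units of 6 degrees (1.0 is 6 degrees). In form: [[[tx, ty, tz], spin], ...]. A call has exactly 8 rows; each row shifts and turns the commanded pose from where the row before left it, along the tool's axes as they then stand; what a row does not reach is not made up. A row lasts 1/12 s, in which the tool goes at most 41.7 mm and 7.16 degrees, less where a joint would pass 70% of its speed; a pose out of reach is approached as far as the arm can. A call is refused whole if a number of a shift passes 1 or a number of a turn 1, either way. A call with a gripper value outside its range is refused whole. OPENING is the gripper's target within -1 to 1 (fully open at 1, half-way at 0, shut at -1), set as the call begins (- or left out, the last holds). The fingers move at their own pace and stop on an object; FORCE is the grip in N (left out, the last holds). Time passes only in rows, so rows that do not move let the fingers close, or fill a call up. It gives the time, the measured TCP pose, the force and the opening at its end, in the units of the state.
- robot.state(): the state, without advancing time (a new reading comes with each control period).
- eyes.camera(name): name is "side" or "top" or "wrist"; returns (picture, depth): 400x640x3 uint8, red, green, blue; 400x640 float32, mm along the optical axis (not along the pixel's ray), 0 where there is no reading.
- eyes.camera_model(name): a dict with "camera_matrix" (3x3 intrinsics, pixels), "D" ([k1, k2, p1, p2, k3] as OpenCV has them; the pictures are not rectified), "camera_from_world" (4x4, takes a point from world to camera coordinates). Camera axes: x right, y down, z forward; pixel columns grow to the right and rows downward; lengths in mm; the calibration is good to about 2 mm. A picture is of the moment at which its call begins: read the wrist's pose just before it. camera_model takes no time and is no camera call; for the wrist camera it gives the pose at the moment of the call.
- robot.job_done(): hands the job in, once; it reports no verdict.
The state is a dict: "time": time; "joint_positions": joint angles; "joint_vel": joint speeds; "joint_efforts": joint torques, N m; "tool_pos": TCP position; "eef_rot": TCP orientation; "contact_force": force on the tool from outside, world axes, zero at the start; "torque": the same for the moment, N m; "opening": opening from 0.0 (shut) to 1.0 (fully open).
Only numpy, scipy, OpenCV 4.12 (cv2) and the standard library are available. Lean on these libraries where they do the work, as an engineer would, in place of code of your own. Each camera call takes 0.05 s, during which the arm holds its last target.

## Working session

There is one attempt and no reset: what is moved stays moved. The work goes in short steps, Python scripts to look and compute and a shell command to move; the robot and the scene stay as the last step left them, time stands still between calls to the robot, and variables do not carry over. Pictures are saved under pics/ and viewed, and the job is handed in when it is done.

```bash
ls; mkdir -p pics; python3 - <<'E'
from cell import robot, eyes
import cv2, numpy as np
s=robot.state(); print(s['time'],s['tool_pos'],np.round(s['eef_rot'],3).tolist(),s['opening'])
for n in ["side","top","wrist"]:
    p,d=eyes.camera(n); cv2.imwrite(f"pics/{n}0.png",p[:,:,::-1]); np.save(f"pics/{n}0_d.npy",d)
    m=eyes.camera_model(n); print(n,np.round(m['camera_matrix'],1).tolist(),m['D'],np.round(m['camera_from_world'],3).tolist())
E
```

```text
pics
0.0 [ 252.51001594 -625.14271062  211.73372694] [[0.927, 0.374, -0.001], [0.374, -0.927, 0.002], [0.0, -0.002, -1.0]] 1.0021609010477817
side [[424.5, 0.0, 318.7], [0.0, 424.5, 192.8], [0.0, 0.0, 1.0]] [-0.0147144  0.         0.         0.         0.       ] [[-0.953, -0.302, 0.011, 496.957], [-0.222, 0.677, -0.702, 252.232], [0.205, -0.671, -0.712, 1044.058], [0.0, 0.0, 0.0, 1.0]]
top [[377.0, 0.0, 316.4], [0.0, 377.0, 200.9], [0.0, 0.0, 1.0]] [-0.05865309  0.          0.          0.          0.        ] [[-0.019, -1.0, -0.014, -7.398], [-0.995, 0.021, -0.094, 521.91], [0.094, 0.012, -0.995, 1198.016], [0.0, 0.0, 0.0, 1.0]]
wrist [[360.5, 0.0, 326.5], [0.0, 360.5, 201.6], [0.0, 0.0, 1.0]] [-0.01936975  0.          0.          0.          0.        ] [[0.375, -0.927, -0.002, -674.988], [-0.88, -0.357, 0.313, -40.22], [-0.291, -0.116, -0.95, 380.463], [0.0, 0.0, 0.0, 1.0]]
```

View pics/top0.png

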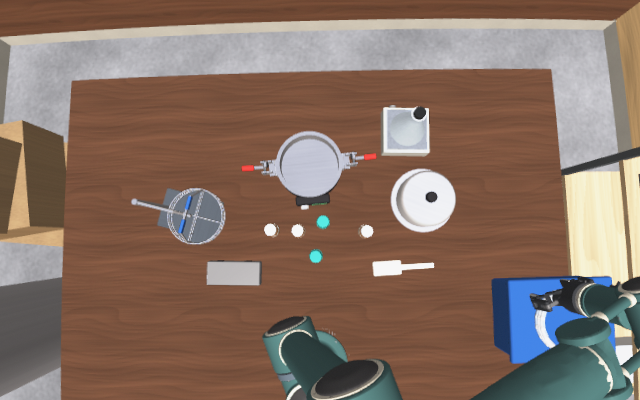

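View pics/side0.png

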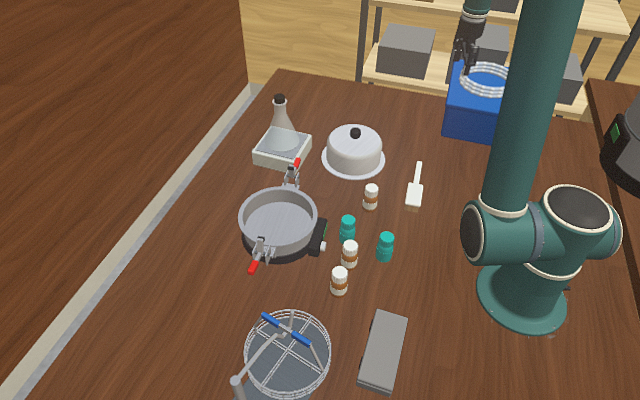

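View pics/wrist0.png

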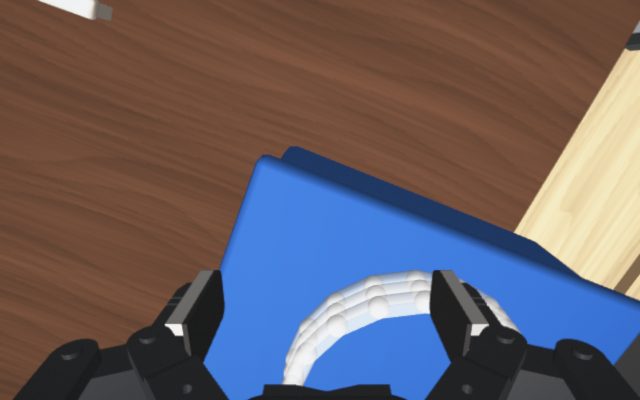

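```bash
cat > h.py <<'E'
from cell import robot, eyes
import cv2, numpy as np
def cloud(p,d,m):
    K=np.array(m['camera_matrix']);D=np.array(m['D'],float)
    T=np.array(m['camera_from_world'])
    v,u=np.mgrid[0:400,0:640].astype(np.float32)
    n=cv2.undistortPoints(np.stack([u.ravel(),v.ravel()],1)[:,None],K,D)[:,0]
    n=n.reshape(400,640,2)
    P=np.dstack([n[...,0]*d,n[...,1]*d,d])
    R,t=T[:3,:3],T[:3,3]
    return (P-t)@R
def ray(m,uv,z):
    K=np.array(m['camera_matrix']);D=np.array(m['D'],float);T=np.array(m['camera_from_world'])
    n=cv2.undistortPoints(np.array(uv,np.float32).reshape(-1,1,2),K,D)[:,0]
    c=-T[:3,:3].T@T[:3,3]; w=np.c_[n,np.ones(len(n))]@T[:3,:3]
    return c+w*((z-c[2])/w[:,2])[:,None]
def proj(m,X):
    T=np.array(m['camera_from_world'])
    r,_=cv2.Rodrigues(T[:3,:3])
    return cv2.projectPoints(np.array(X,float).reshape(-1,1,3),r,T[:3,3],np.array(m['camera_matrix']),np.array(m['D'],float))[0][:,0]
def shot(n,tag):
    m=eyes.camera_model(n);p,d=eyes.camera(n);cv2.imwrite(f"pics/{n}_{tag}.png",p[:,:,::-1])
    return p,d,m,cloud(p,d,m)
def blobs(mask,minA=15):
    k,l,s,c=cv2.connectedComponentsWithStats(mask.astype(np.uint8))
    return [(i,l==i,s[i,4],c[i]) for i in range(1,k) if s[i,4]>=minA]
E
python3 - <<'E'
from h import *
p={};
for n in ["top","side"]:
    im=cv2.imread(f"pics/{n}0.png");d=np.load(f"pics/{n}0_d.npy");m=eyes.camera_model(n)
    C=cloud(None,d,m);hsv=cv2.cvtColor(im,cv2.COLOR_BGR2HSV);H,S,V=[hsv[...,i].astype(int) for i in range(3)]
    for name,mk in dict(blue=(H>105)&(H<125)&(S>150)&(V>80),red=((H<5)|(H>175))&(S>180)&(V>120),white=(S<40)&(V>225),teal=(H>80)&(H<98)&(S>120)).items():
        for i,b,a,c in blobs(mk):
            q=C[b&(d>0)]; 
            if len(q) and a<2500: print(n,name,a,c.round(1),np.median(q,0).round(),'z',q[:,2].min().round(),q[:,2].max().round())
    if n=="top":
        for u,v in [(135,202),(150,205),(165,208),(188,215),(431,197),(310,165),(404,130),(310,205)]: print(u,v,C[v,u].round())
E
python3 - <<'E'
import cv2
im=cv2.imread('pics/top0.png');c=im[90:300,120:460]
cv2.imwrite('pics/crop.png',cv2.resize(c,(800,494),interpolation=cv2.INTER_CUBIC))
E
```

```text
top blue 44 [188.  202.4] [508. 339. 203.] z 200.0 207.0
top blue 53 [181.4 226.1] [442. 358. 203.] z 193.0 207.0
top blue 155 [601.7 280.4] [ 259. -857.  144.] z 136.0 459.0
top blue 623 [558.7 320. ] [ 155. -707.  145.] z 139.0 625.0
top blue 104 [611.7 334.9] [  97. -878.  145.] z 140.0 666.0
top red 16 [369.2 154.5] [ 654. -189.  106.] z -1.0 112.0
top red 17 [369.4 158.2] [ 642. -182.  108.] z 103.0 112.0
top red 38 [247.8 168. ] [616. 189. 113.] z -1.0 123.0
top white 444 [405.1 132.7] [ 726. -299.   55.] z 46.0 215.0
top white 2484 [424.6 199.9] [ 511. -353.   88.] z -3.0 99.0
top white 545 [600.5 222.6] [  440. -1421.  -588.] z -765.0 -573.0
top white 38 [608.8 179.9] [  663. -1486.  -589.] z -758.0 -579.0
top white 68 [583.5 180. ] [  662. -1349.  -589.] z -600.0 -578.0
top white 31 [603.  184.4] [  638. -1451.  -587.] z -598.0 -580.0
top white 393 [581.7 239.8] [  340. -1315.  -588.] z -603.0 -574.0
top white 27 [607.1 202.5] [  539. -1466.  -590.] z -598.0 -578.0
top white 59 [612.6 223.4] [  438. -1485.  -588.] z -600.0 -576.0
top white 16 [304.2 206.9] [502.  22.  32.] z
[... 1536 characters left out ...]
ide white 417 [415.  188.1] [ 305. -249.   35.] z 30.0 40.0
side white 77 [371.4 187.4] [ 421. -170.   84.] z 79.0 88.0
side white 25 [553.6 187.3] [ 43. -42. 322.] z 320.0 324.0
side white 38 [545.7 198.8] [ 59.  -2. 322.] z 321.0 325.0
side white 174 [597.  223.1] [-38.  46. 322.] z 320.0 325.0
side white 25 [516.7 210.7] [118.  65. 335.] z 330.0 337.0
side white 44 [556. 216.] [ 44.  40. 322.] z 320.0 324.0
side white 114 [350.1 244.7] [427.  44.  84.] z 80.0 88.0
side white 138 [339.3 271.7] [431. 128.  84.] z 81.0 88.0
side white 16 [572.8 273.5] [-43.  51. 181.] z 179.0 188.0
side teal 349 [347.  227.8] [453. -23.  63.] z 7.0 87.0
side teal 419 [384.9 246.3] [346.   2.  56.] z 4.0 89.0
```

View pics/crop.png

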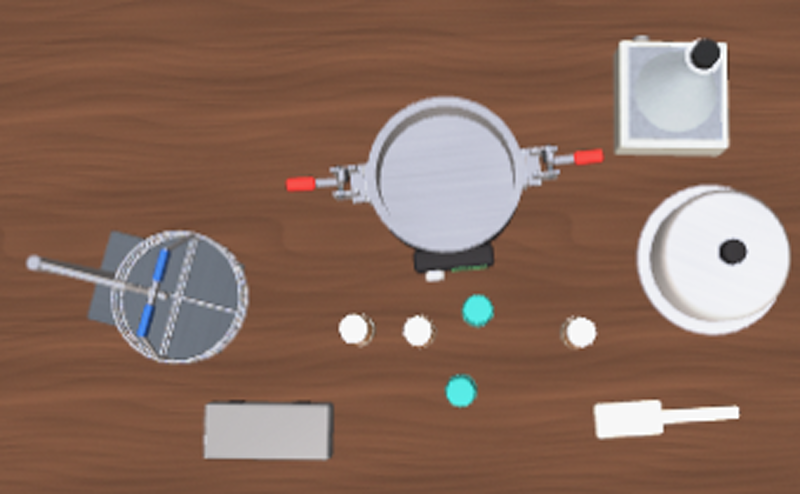

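```bash
python3 - <<'E'
from h import *
from scipy.optimize import least_squares
def circ(q,r=None):
    f=lambda a: np.hypot(q[:,0]-a[0],q[:,1]-a[1])-(a[2] if r is None else r)
    s=least_squares(f,[q[:,0].mean(),q[:,1].mean(),100],loss='soft_l1',f_scale=2); return s.x.round(1), np.abs(s.fun).mean().round(2)
for n in ["top","side"]:
    d=np.load(f"pics/{n}0_d.npy");m=eyes.camera_model(n);C=cloud(None,d,m);im=cv2.imread(f"pics/{n}0.png")
    def near(c,r,z0,z1): return C[(d>0)&(np.hypot(C[...,0]-c[0],C[...,1]-c[1])<r)&(C[...,2]>z0)&(C[...,2]<z1)]
    q=near((638,1),105,80,88); r=np.hypot(q[:,0]-638,q[:,1]-1); print(n,'rim',len(q),q.mean(0).round(1),circ(q))
    q=near((638,1),110,28,40); print('floor',len(q),q.mean(0).round(1),circ(q))
    q=near((513,-355),120,90,100);print('lidtop',len(q),np.median(q,0).round(1))
    q=near((513,-355),120,4,14);print('lidfl',len(q),circ(q,104) if len(q)>20 else '')
    q=near((513,-358),40,115,130);print('knob',len(q),q.mean(0).round(1),np.ptp(q,0).round(1))
    q=near((475,351),100,205,250); print('hook',q[::4].round().tolist()[:14])
    for c in [(617,195),(648,-185)]:
        g=(im[...,2]>110)&(im[...,1]<60)&(im[...,0]<60)&(d>0)&(np.hypot(C[...,0]-c[0],C[...,1]-c[1])<45)&(C[...,2]>60)
        q=C[g]; print('grip',len(q),q.mean(0).round(1),q.min(0).round(),q.max(0).round())
E
```

```text
top rim 689 [637.9   1.9  84.1] (array([634.3,   2.6,  96.8]), np.float64(3.07))
floor 2374 [636.1   2.8  34.3] (array([636.7,   3.2,  64.1]), np.float64(17.85))
lidtop 710 [ 515.5 -362.2   91.6]
lidfl 531 (array([ 522.8, -374.4,  100. ]), np.float64(6.74))
knob 95 [ 519.6 -362.1  122.5] [30.4 30.7 12.2]
hook [[520.0, 339.0, 205.0], [512.0, 339.0, 205.0], [505.0, 440.0, 240.0], [503.0, 443.0, 239.0], [502.0, 432.0, 240.0], [500.0, 445.0, 240.0], [500.0, 434.0, 241.0], [500.0, 424.0, 237.0], [501.0, 341.0, 205.0], [497.0, 429.0, 238.0], [497.0, 419.0, 237.0], [497.0, 407.0, 237.0], [494.0, 425.0, 236.0], [494.0, 412.0, 239.0]]
grip 1 [615.7 173.  109.2] [616. 173. 109.] [616. 173. 109.]<stdin>:17: RuntimeWarning: Mean of empty slice.
  ret = um.true_divide(
Traceback (most recent call last):
ValueError: zero-size array to reduction operation minimum which has no identity
```

```bash
cat > plan.py <<'E'
import sys,json,numpy as np
from cell import robot
# usage: plan.py '[[x,y,z,yawdeg],...]' : prints suggested rows (30 mm / 6 deg units)
s=robot.state();p=np.array(s['tool_pos'],float);R=np.array(s['eef_rot'])
a=np.arctan2(R[1,0],R[0,0])
print('t',round(s['time'],2),'tcp',p.round(1),'yaw',round(np.degrees(a),1),'op',round(s['opening'],3),'F',np.round(s['contact_force'],1),'j',np.round(s['joint_positions'],2).tolist())
if len(sys.argv)>1:
  rows=[];mx=float(sys.argv[2]) if len(sys.argv)>2 else 1
  for x,y,z,w in json.loads(sys.argv[1]):
    q=np.array([x,y,z]); b=np.radians(w); L=q-p
    n=max(1,int(np.ceil(max(np.linalg.norm(L)/(30*mx*.99),abs(np.degrees(b-a))/(6*.99)))))
    for k in range(n):
        c=a+(b-a)*k/n; Rk=np.array([[np.cos(c),np.sin(c),0],[np.sin(c),-np.cos(c),0],[0,0,-1]])
        t=Rk.T@(L/n)/30
        rows.append([[round(float(v),2)+0 for v in t],round(float(-(np.degrees(b-a))/n/6),2)+0])
    p,a=q,b
  while len(rows)%8: rows.append([[0,0,0],0])
  for i in range(0,len(rows),8): print(json.dumps(rows[i:i+8]).replace(' ',''))
E
python3 plan.py '[[380,-480,340,50],[500,-150,340,90],[500,150,340,130],[443,360,300,165]]'
```

```text
t 0.15 tcp [ 252.5 -625.3  212. ] yaw 22.0 op 1.0 F [0.2 0.7 0. ] j [-1.22, 0.26, 1.61, 0.0, 1.27, -0.04]
[[[0.72,-0.36,-0.53],-0.58],[[0.74,-0.32,-0.53],-0.58],[[0.76,-0.27,-0.53],-0.58],[[0.77,-0.23,-0.53],-0.58],[[0.79,-0.18,-0.53],-0.58],[[0.79,-0.13,-0.53],-0.58],[[0.8,-0.08,-0.53],-0.58],[[0.8,-0.03,-0.53],-0.58]]
[[[0.92,-0.33,0.0],-0.56],[[0.93,-0.28,0.0],-0.56],[[0.95,-0.23,0.0],-0.56],[[0.96,-0.17,0.0],-0.56],[[0.97,-0.11,0.0],-0.56],[[0.97,-0.06,0.0],-0.56],[[0.98,0.0,0.0],-0.56],[[0.97,0.06,0.0],-0.56]]
[[[0.97,0.11,0.0],-0.56],[[0.96,0.17,0.0],-0.56],[[0.95,0.22,0.0],-0.56],[[0.93,0.28,0.0],-0.56],[[0.91,0.0,0.0],-0.61],[[0.91,0.06,0.0],-0.61],[[0.9,0.12,0.0],-0.61],[[0.89,0.17,0.0],-0.61]]
[[[0.88,0.23,0.0],-0.61],[[0.86,0.28,0.0],-0.61],[[0.84,0.34,0.0],-0.61],[[0.82,0.39,0.0],-0.61],[[0.79,0.44,0.0],-0.61],[[0.76,0.49,0.0],-0.61],[[0.73,0.54,0.0],-0.61],[[0.82,0.38,0.17],-0.73]]
[[[0.79,0.44,0.17],-0.73],[[0.76,0.5,0.17],-0.73],[[0.72,0.56,0.17],-0.73],[[0.67,0.61,0.17],-0.73],[[0.62,0.66,0.17],-0.73],[[0.57,0.71,0.17],-0.73],[[0.51,0.75,0.17],-0.73],[[0,0,0],0]]
```

```bash
python3 -m creep '[[[0.7,-0.35,-0.5],-0.6],[[0.75,-0.3,-0.5],-0.6],[[0.75,-0.25,-0.5],-0.6],[[0.75,-0.25,-0.55],-0.6],[[0.8,-0.2,-0.55],-0.6],[[0.8,-0.15,-0.55],-0.6],[[0.8,-0.1,-0.55],-0.6],[[0.8,0,-0.55],-0.6]]' 1 30
python3 -m creep '[[[0.9,-0.3,0],-0.6],[[0.95,-0.3,0],-0.6],[[0.95,-0.2,0],-0.6],[[0.95,-0.2,0],-0.6],[[0.95,-0.1,0],-0.5],[[0.95,-0.05,0],-0.5],[[1,0,0],-0.5],[[0.95,0.05,0],-0.5]]'
python3 -m creep '[[[0.95,0.1,0],-0.6],[[0.95,0.2,0],-0.6],[[0.95,0.2,0],-0.6],[[0.9,0.3,0],-0.5],[[0.9,0,0],-0.6],[[0.9,0.05,0],-0.6],[[0.9,0.1,0],-0.6],[[0.9,0.15,0],-0.6]]'
python3 plan.py '[[500,150,340,130],[443,360,300,165]]'
```

```text
time: 0.82
tool_pos: [378.7, -478.9, 341.0]
eef_rot: [[0.63, 0.777, -0.0], [0.777, -0.63, 0.001], [0.0, -0.001, -1.0]]
contact_force: [0.7, -0.6, 0.8]
opening: 0.998
time: 1.48
tool_pos: [453.4, -258.7, 340.3]
eef_rot: [[0.219, 0.976, -0.0], [0.976, -0.219, 0.0], [0.0, -0.0, -1.0]]
contact_force: [0.3, -0.6, -0.2]
opening: 0.998
time: 2.15
tool_pos: [488.3, -41.7, 340.2]
eef_rot: [[-0.268, 0.963, -0.001], [0.963, 0.268, 0.0], [0.0, -0.0, -1.0]]
contact_force: [0.6, -0.2, -0.3]
opening: 1.0
t 2.15 tcp [488.3 -41.7 340.2] yaw 105.6 op 1.0 F [ 0.6 -0.2 -0.3] j [-0.14, -0.15, 1.81, 0.0, 1.48, -0.41]
[[[0.86,0.3,0.0],-0.58],[[0.84,0.35,0.0],-0.58],[[0.82,0.4,0.0],-0.58],[[0.8,0.45,0.0],-0.58],[[0.77,0.5,0.0],-0.58],[[0.74,0.54,0.0],-0.58],[[0.7,0.59,0.0],-0.58],[[0.82,0.38,0.17],-0.73]]
[[[0.79,0.44,0.17],-0.73],[[0.76,0.5,0.17],-0.73],[[0.72,0.56,0.17],-0.73],[[0.67,0.61,0.17],-0.73],[[0.62,0.66,0.17],-0.73],[[0.57,0.71,0.17],-0.73],[[0.51,0.75,0.17],-0.73],[[0,0,0],0]]
```

```bash
python3 -m creep '[[[0.85,0.3,0],-0.6],[[0.85,0.35,0],-0.6],[[0.8,0.4,0],-0.6],[[0.8,0.45,0],-0.6],[[0.75,0.5,0],-0.6],[[0.75,0.55,0],-0.6],[[0.7,0.6,0],-0.6],[[0.8,0.4,0.15],-0.7]]'
python3 -m creep '[[[0.8,0.45,0.15],-0.7],[[0.75,0.5,0.15],-0.7],[[0.7,0.55,0.15],-0.7],[[0.65,0.6,0.15],-0.7],[[0.6,0.65,0.15],-0.7],[[0.55,0.7,0.15],-0.7],[[0.5,0.75,0.15],-0.7],[[0,0,0],0]]'
python3 - <<'E'
from h import *
s=robot.state();R=np.array(s['eef_rot']);print(s['tool_pos'].round(1) if hasattr(s['tool_pos'],'round') else s['tool_pos'],np.degrees(np.arctan2(R[1,0],R[0,0])))
for n in ["wrist","top","side"]:
    p,d,m,C=shot(n,'1'); hsv=cv2.cvtColor(p,cv2.COLOR_RGB2HSV);H,S,V=[hsv[...,i].astype(int) for i in range(3)]
    for i,b,a,c in blobs((H>105)&(H<125)&(S>150)&(V>80),20):
        q=C[b&(d>0)]; q=q[q[:,2]>180]
        if len(q): print(n,a,c.round(1),np.median(q,0).round(1),q.min(0).round(),q.max(0).round(), (ray(m,[c],204).round(1)))
E
```

```text
time: 2.82
tool_pos: [495.0, 175.8, 336.5]
eef_rot: [[-0.707, 0.707, 0.002], [0.707, 0.707, 0.0], [-0.001, 0.001, -1.0]]
contact_force: [0.1, 0.5, 0.8]
opening: 0.998
time: 3.48
tool_pos: [444.5, 359.7, 302.7]
eef_rot: [[-0.964, 0.266, -0.003], [0.266, 0.964, 0.001], [0.003, -0.0, -1.0]]
contact_force: [0.0, -0.1, 0.1]
opening: 0.998
[444.5 359.7 302.7] 164.544307080116
wrist 580 [324.3 191.5] [442.3 358.3 203.2] [424. 349. 199.] [462. 367. 206.] [[442.2 358.5 204. ]]
wrist 449 [324.6 271.3] [507.4 340.5 203.3] [489. 332. 199.] [527. 349. 205.] [[507.1 340.7 204. ]]
top 44 [188.  202.4] [507.9 339.3 203.6] [492. 331. 195.] [523. 348. 207.] [[508. 339. 204.]]
side 1300 [499.7 120.8] [247.1 281.7 675.9] [230. 243. 668.] [255. 287. 686.] [[ 116.1 -427.   204. ]]
side 53 [271.2 321.1] [502.5 346.3 200.7] [457. 341. 191.] [525. 412. 345.] [[503.6 348.1 204. ]]
side 111 [300.7 337.7] [443.  360.5 202.5] [425. 352. 189.] [461. 369. 205.] [[442.3 361.5 204. ]]
```

View pics/wrist_1.png

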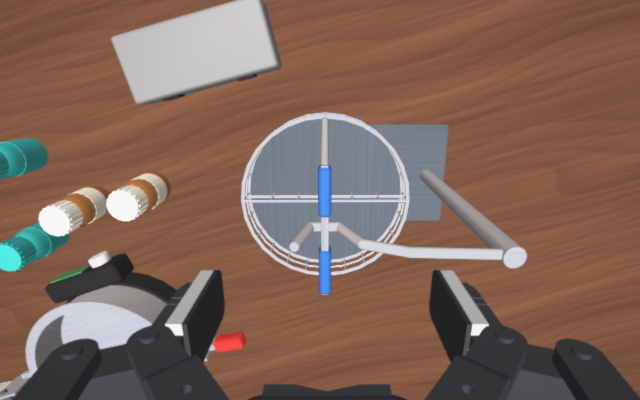

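View pics/top_1.png

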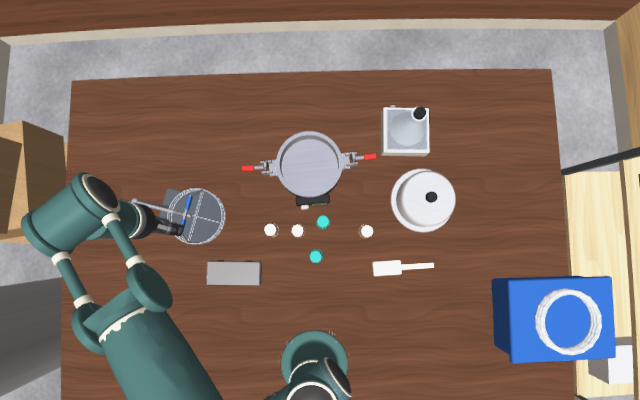

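```bash
python3 -m creep '[[[0.04,-0.02,0.6],0],[[0,0,0.7],0],[[0,0,0.7],0],[[0,0,0.7],0],[[0,0,0.6],0],[[0,0,0.4],0],[[0,0,0.2],0],[[0,0,0],0]]'
python3 - <<'E'
from h import *
shot("wrist","2");shot("side","2")
E
```

```text
time: 4.3
tool_pos: [444.9, 354.7, 186.3]
eef_rot: [[-0.962, 0.274, -0.002], [0.274, 0.962, -0.002], [0.001, -0.002, -1.0]]
contact_force: [-0.2, -0.5, 0.1]
opening: 0.998
```

View pics/wrist_2.png

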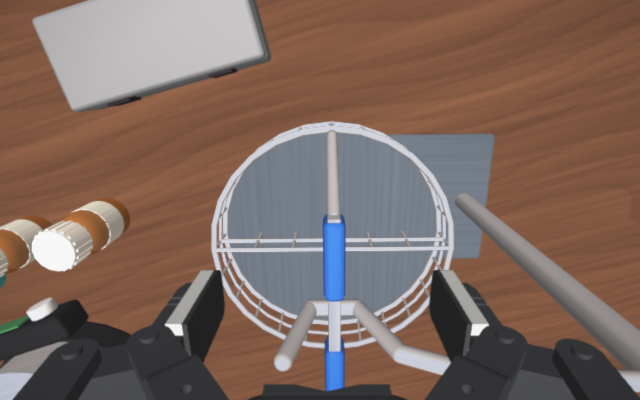

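```bash
python3 -m creep '[[[0.03,0.07,0],0.1],[[0,0.07,0],0],[[0,0,0],0],[[0,0,0],0],[[0,0,0],0],[[0,0,0],0],[[0,0,0],0],[[0,0,0],0]]'
python3 -m creep '[[[0,0,0],0],[[0,0,0],0],[[0,0,0],0],[[0,0,0],0],[[0,0,0],0],[[0,0,0],0],[[0,0,0],0],[[0,0,0],0]]' -1 80
python3 plan.py
```

```text
time: 5.07
tool_pos: [445.5, 360.2, 187.6]
eef_rot: [[-0.959, 0.282, -0.0], [0.282, 0.959, -0.0], [0.0, -0.0, -1.0]]
contact_force: [0.5, 0.6, -0.2]
opening: 0.999
time: 5.73
tool_pos: [445.6, 360.2, 187.6]
eef_rot: [[-0.959, 0.283, -0.0], [0.283, 0.959, 0.0], [0.0, 0.0, -1.0]]
contact_force: [-0.1, -0.4, -0.3]
opening: 0.005
t 5.73 tcp [445.6 360.2 187.6] yaw 163.6 op 0.005 F [-0.1 -0.4 -0.3] j [0.64, 0.09, 1.86, 0.0, 1.2, -0.65]
```

```bash
python3 - <<'E'
from h import *
p,d,m,C=shot("wrist","3");p2,d2,m2,C2=shot("side","3")
cv2.imwrite("pics/side_3c.png",cv2.resize(p2[250:400,180:380,::-1],(800,600)))
E
```

```text
(no output)
```

View pics/wrist_3.png

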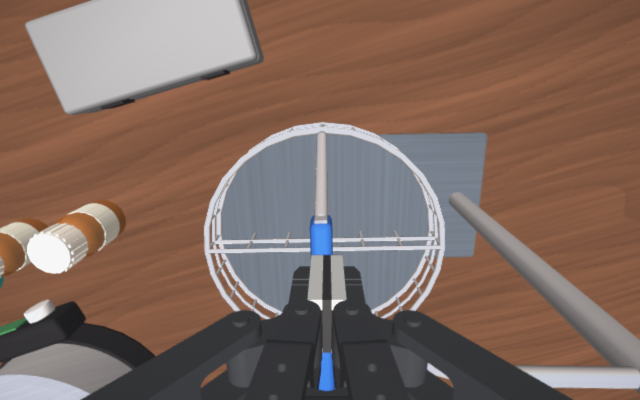

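View pics/side_3c.png

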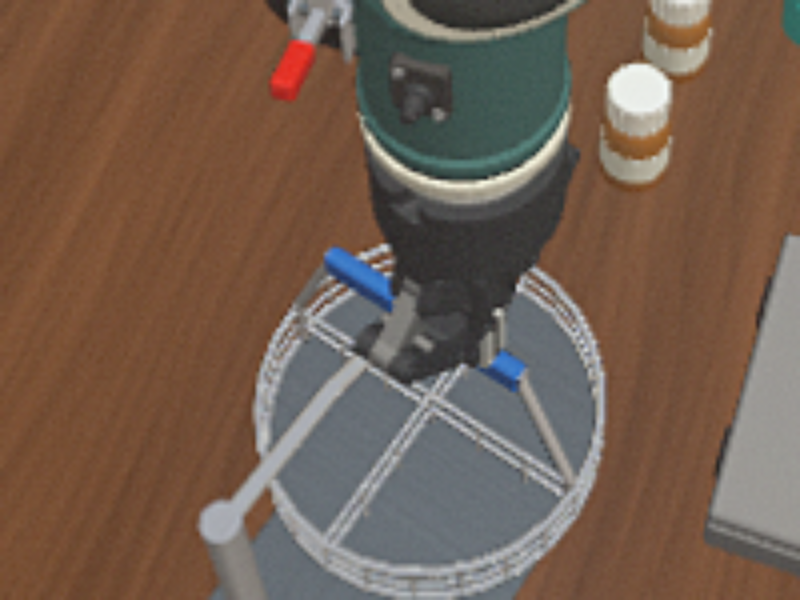

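```bash
python3 - <<'E'
from h import *
p,d,m,C=shot("wrist","4")
for u,v in [(322,230),(322,245),(322,250),(316,262),(338,262),(316,290),(338,290),(326,262),(326,280),(326,300),(327,330),(327,375)]: print(u,v,p[v,u],d[v,u].round(),C[v,u].round(1))
cv2.imwrite("pics/w4c.png",cv2.resize(p[200:400,220:430,::-1],(630,600),interpolation=cv2.INTER_CUBIC))
E
```

```text
322 230 [ 77 149 242] 156.0 [427.1 363.4 203.7]
322 245 [ 77 149 242] 158.0 [433.7 361.5 204.3]
322 250 [ 77 149 241] 160.0 [436.6 360.6 203.2]
316 262 [173 171 168] 148.0 [435.2 358.6 215.9]
338 262 [173 171 167] 145.0 [436.8 367.5 217.7]
316 290 [172 170 167] 126.0 [434.7 359.4 237.9]
338 290 [173 171 167] 126.0 [436.8 366.8 238.1]
326 262 [48 46 48] 147.0 [436.2 362.6 216.2]
326 280 [49 49 50] 133.0 [436.  362.7 230.7]
326 300 [88 86 87] 122.0 [436.6 362.5 242.7]
327 330 [88 86 87] 126.0 [448.5 359.4 242.6]
327 375 [ 70 139 237] 180.0 [502.7 343.5 204.8]
```

View pics/w4c.png

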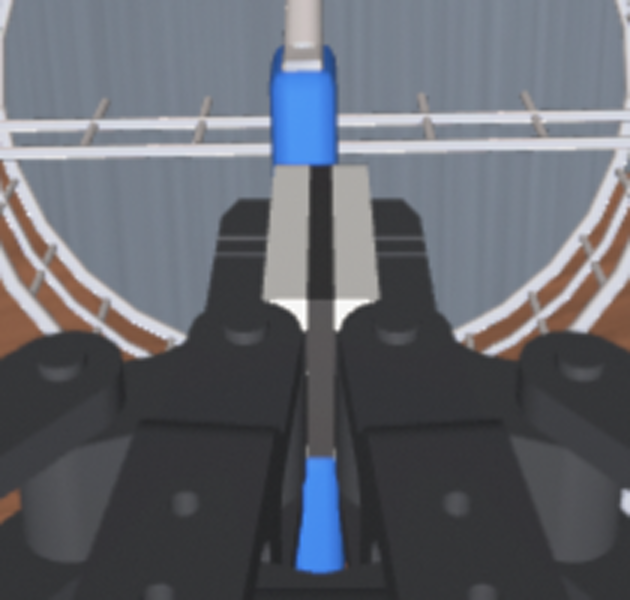

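```bash
python3 - <<'E'
from h import *
m=eyes.camera_model("wrist");d=np.load("pics/wrist0_d.npy");p=cv2.imread("pics/wrist0.png")
s=robot.state();print(s['tool_pos'])
C=cloud(None,d,m)
for v in range(262,330,6): print(v,[ (u,C[v,u].round().tolist()) for u in (205,215,221,435,445)])
E
```

```text
[445.57735652 360.24311131 187.59563896]
262 [(205, [519.0, 192.0, -25.0]), (215, [522.0, 203.0, -25.0]), (221, [465.0, 275.0, 116.0]), (435, [506.0, 422.0, 121.0]), (445, [508.0, 429.0, 121.0])]
268 [(205, [526.0, 189.0, -24.0]), (215, [529.0, 201.0, -24.0]), (221, [468.0, 275.0, 120.0]), (435, [511.0, 421.0, 120.0]), (445, [512.0, 428.0, 122.0])]
274 [(205, [423.0, 318.0, 226.0]), (215, [424.0, 322.0, 226.0]), (221, [473.0, 273.0, 120.0]), (435, [450.0, 403.0, 222.0]), (445, [450.0, 407.0, 225.0])]
280 [(205, [424.0, 319.0, 229.0]), (215, [427.0, 321.0, 226.0]), (221, [430.0, 320.0, 220.0]), (435, [453.0, 403.0, 223.0]), (445, [449.0, 405.0, 229.0])]
286 [(205, [424.0, 321.0, 235.0]), (215, [428.0, 320.0, 227.0]), (221, [433.0, 319.0, 220.0]), (435, [454.0, 402.0, 225.0]), (445, [449.0, 404.0, 234.0])]
292 [(205, [424.0, 322.0, 238.0]), (215, [430.0, 320.0, 228.0]), (221, [435.0, 319.0, 221.0]), (435, [457.0, 401.0, 224.0]), (445, [450.0, 403.0, 235.0])]
298 [(205, [427.0, 321.0, 238.0]), (215, [432.0, 319.0, 229.0]), (221, [437.0, 318.0, 222.0]), (435, [459.0, 401.0, 225.0]), (445, [452.0, 403.0, 236.0])]
304 [(205, [428.0, 320.0, 239.0]), (215, [434.0, 319.0, 230.0]), (221, [439.0, 318.0, 223.0]), (435, [462.0, 400.0, 226.0]), (445, [454.0, 402.0, 237.0])]
310 [(205, [430.0, 320.0, 240.0]), (215, [437.0, 318.0, 230.0]), (221, [442.0, 316.0, 222.0]), (435, [463.0, 400.0, 227.0]), (445, [456.0, 401.0, 238.0])]
316 [(205, [432.0, 320.0, 241.0]), (215, [439.0, 317.0, 230.0]), (221, [443.0, 316.0, 225.0]), (435, [465.0, 399.0, 228.0]), (445, [458.0, 401.0, 238.0])]
322 [(205, [434.0, 319.0, 242.0]), (215, [441.0, 317.0, 232.0]), (221, [510.0, 259.0, 121.0]), (435, [468.0, 398.0, 228.0]), (445, [459.0, 400.0, 240.0])]
328 [(205, [436.0, 318.0, 242.0]), (215, [444.0, 315.0, 231.0]), (221, [515.0, 257.0, 121.0]), (435, [561.0, 411.0, 121.0]), (445, [462.0, 400.0, 239.0])]
```

```bash
python3 -m creep '[[[0,0,0],0],[[0,0,0],0],[[0,0,0],0],[[0,0,0],0],[[0,0,0],0],[[0,0,0],0],[[0,0,0],0],[[0,0,0],0]]' 0.6
python3 -m creep '[[[0,0,0],0],[[0,0,0.2],0],[[0,0,0.2],0],[[0,0,0.2],0],[[0,0,0.2],0],[[0,0,0.15],0],[[0,0,0],0],[[0,0,0],0]]'
python3 - <<'E'
from h import *
p,d,m,C=shot("wrist","5");p,d,m,C=shot("side","5")
cv2.imwrite("pics/side_5c.png",cv2.resize(p[250:400,180:380,::-1],(800,600)))
E
```

```text
time: 6.55
tool_pos: [445.6, 360.2, 187.6]
eef_rot: [[-0.959, 0.283, -0.0], [0.283, 0.959, -0.0], [0.0, -0.0, -1.0]]
contact_force: [0.0, 0.2, 0.1]
opening: 0.799
time: 7.22
tool_pos: [445.2, 359.9, 158.4]
eef_rot: [[-0.959, 0.283, -0.001], [0.283, 0.959, -0.001], [0.001, -0.001, -1.0]]
contact_force: [0.0, -0.1, -0.9]
opening: 0.804
```

View pics/wrist_5.png

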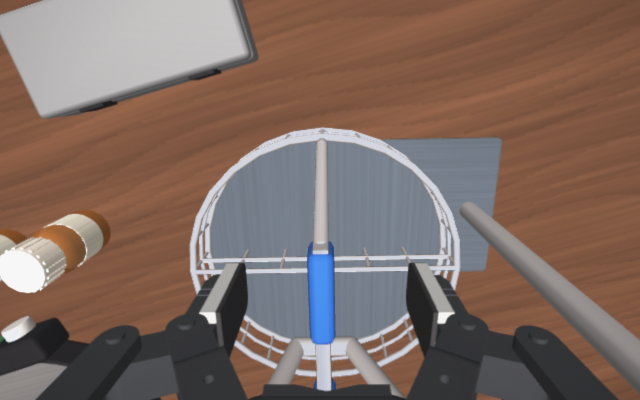

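View pics/side_5c.png

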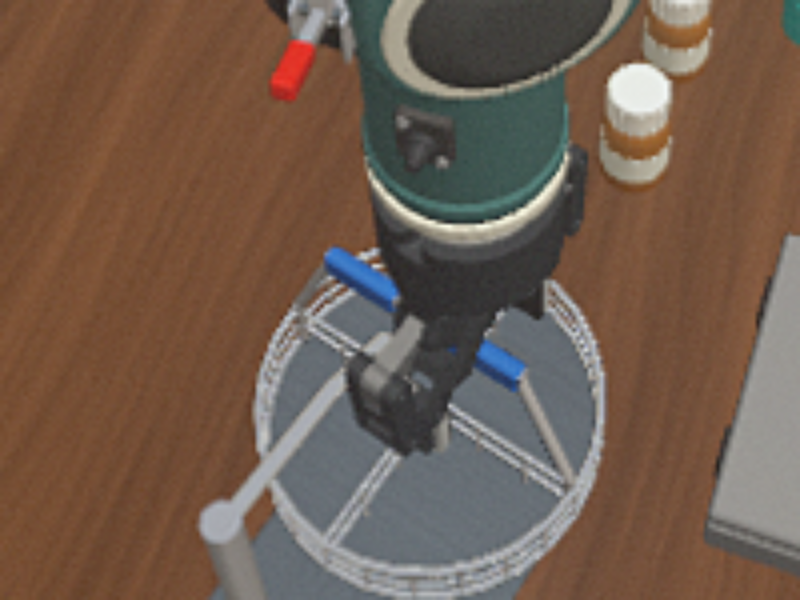

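```bash
python3 -m creep '[[[0,0,0],0],[[0,0,0],0],[[0,0,0],0],[[0,0,0],0],[[0,0,0],0],[[0,0,0],0],[[0,0,0],0],[[0,0,0],0]]' -1 80
python3 - <<'E'
from h import *
p,d,m,C=shot("wrist","6")
cv2.imwrite("pics/w6c.png",cv2.resize(p[200:400,220:430,::-1],(630,600),interpolation=cv2.INTER_CUBIC))
E
```

```text
time: 7.98
tool_pos: [445.8, 360.4, 159.4]
eef_rot: [[-0.959, 0.283, 0.0], [0.283, 0.959, 0.0], [-0.0, 0.001, -1.0]]
contact_force: [-0.2, 0.6, 1.2]
opening: 0.103
```

View pics/w6c.png

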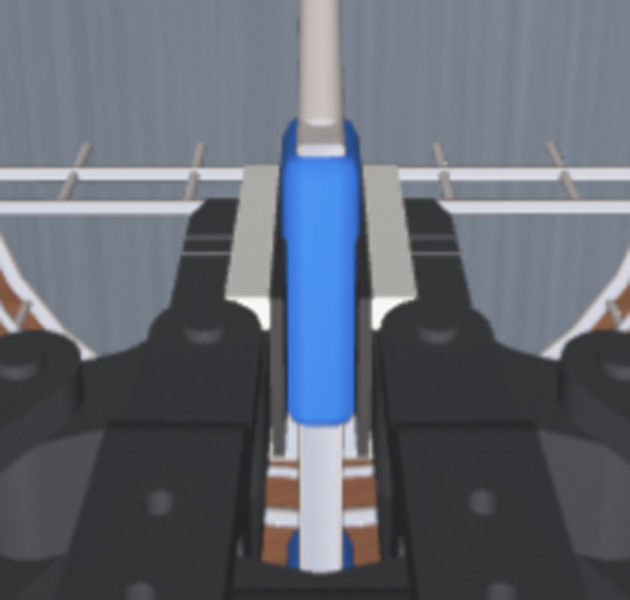

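```bash
python3 -m creep '[[[0,0,-0.1],0],[[0,0,-0.2],0],[[0,0,-0.3],0],[[0,0,-0.3],0],[[0,0,-0.3],0],[[0,0,-0.3],0],[[0,0,-0.1],0],[[0,0,0],0]]'
python3 - <<'E'
from h import *
p,d,m,C=shot("wrist","7")
p,d,m,C=shot("side","7")
cv2.imwrite("pics/side_7c.png",cv2.resize(p[220:400,180:420,::-1],(800,600)))
hsv=cv2.cvtColor(p,cv2.COLOR_RGB2HSV);H,S,V=[hsv[...,i].astype(int) for i in range(3)]
for i,b,a,c in blobs((H>105)&(H<125)&(S>150)&(V>80),20):
    q=C[b&(d>0)]; q=q[(q[:,2]>180)]
    if len(q): print(a,c.round(1),np.median(q,0).round(1))
E
```

```text
time: 8.7
tool_pos: [446.5, 360.9, 209.1]
eef_rot: [[-0.959, 0.283, 0.003], [0.283, 0.959, 0.002], [-0.002, 0.003, -1.0]]
contact_force: [-0.1, -0.4, -2.8]
opening: 0.101
212 [499.6 139. ] [224.2 248.  630.2]
116 [267.4 305.6] [509.  344.4 250.6]
51 [304.9 329.5] [432.  366.4 250.7]
```

View pics/side_7c.png

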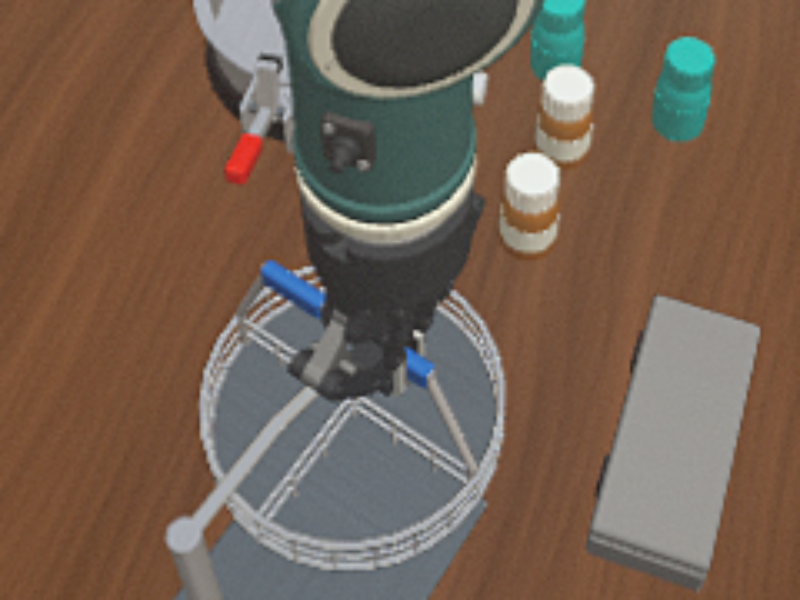

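View pics/wrist_7.png

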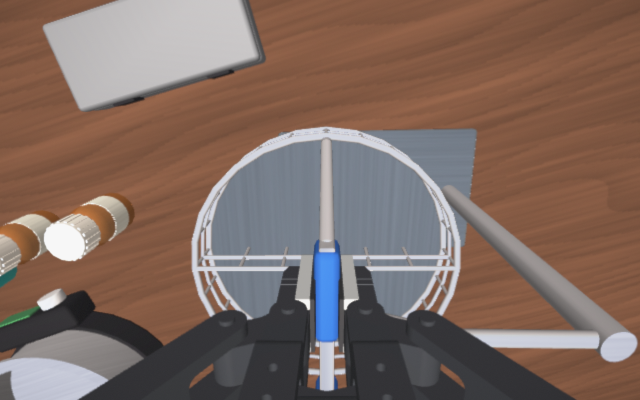

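```bash
python3 -m creep '[[[0,-0.2,0],0],[[0,-0.4,0],0],[[0,-0.5,0],0],[[0,-0.5,0],0],[[0,-0.5,0],0],[[0,-0.6,0],0],[[0,-0.6,0],0],[[0,-0.6,0],0]]'
python3 - <<'E'
from h import *
p,d,m,C=shot("wrist","8")
p,d,m,C=shot("side","8")
hsv=cv2.cvtColor(p,cv2.COLOR_RGB2HSV);H,S,V=[hsv[...,i].astype(int) for i in range(3)]
for i,b,a,c in blobs((H>105)&(H<125)&(S>150)&(V>80),20):
    q=C[b&(d>0)]; q=q[(q[:,2]>180)]
    if len(q): print(a,c.round(1),np.median(q,0).round(1))
E
```

```text
time: 9.47
tool_pos: [411.6, 245.8, 207.0]
eef_rot: [[-0.959, 0.283, -0.0], [0.283, 0.959, -0.0], [0.0, -0.0, -1.0]]
contact_force: [0.3, 0.1, -2.6]
opening: 0.099
202 [454.1 102. ] [282.7 132.5 590. ]
201 [494.6 139.5] [215.1 205.1 601.9]
80 [308.6 258.6] [472.7 226.9 249.2]
36 [344.2 279. ] [395.9 250.  248.9]
```

View pics/side_8.png

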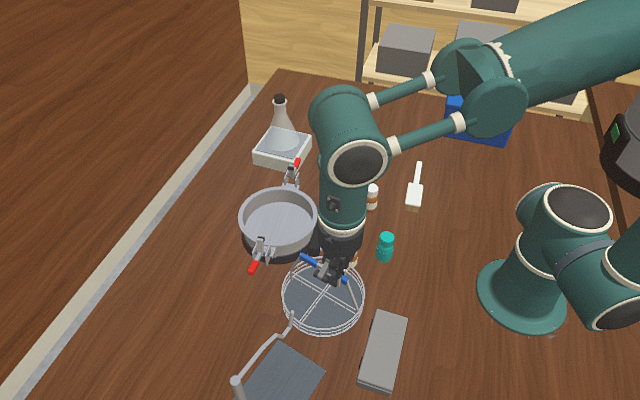

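```bash
python3 -m creep '[[[0,-0.5,-0.5],0],[[0,0,-0.6],0],[[0,0,-0.6],0],[[0,0,-0.3],0],[[0,0,0],-0.6],[[0,0,0],-0.7],[[0,0,0],-0.7],[[0,0,0],-0.7]]'
python3 - <<'E'
from h import *
from scipy.optimize import least_squares
for n in ["top","side"]:
    d=np.load(f"pics/{n}0_d.npy");m=eyes.camera_model(n);C=cloud(None,d,m)
    a=np.array([636,2.])
    for it in range(4):
        q=C[(d>0)&(np.hypot(C[...,0]-a[0],C[...,1]-a[1])<108)&(np.hypot(C[...,0]-a[0],C[...,1]-a[1])>84)&(C[...,2]>81.5)&(C[...,2]<87)]
        th=np.arctan2(q[:,1]-a[1],q[:,0]-a[0]); r=np.hypot(q[:,0]-a[0],q[:,1]-a[1])
        B=[];
        for k in np.arange(-np.pi,np.pi,np.pi/12):
            s=(th>=k)&(th<k+np.pi/12)
            if s.sum()>5 : B.append([k+np.pi/24,np.median(r[s])])
        B=np.array(B); X=a+np.c_[np.cos(B[:,0]),np.sin(B[:,0])]*B[:,1:]
        s=least_squares(lambda v:np.hypot(X[:,0]-v[0],X[:,1]-v[1])-v[2],[*a,98],loss='soft_l1'); a=s.x[:2]
    print(n,s.x.round(1),len(B),np.abs(s.fun).round(1))
E
python3 plan.py
```

```text
time: 10.23
tool_pos: [408.1, 233.3, 266.9]
eef_rot: [[-1.0, 0.0, -0.0], [0.0, 1.0, 0.0], [0.0, 0.0, -1.0]]
contact_force: [-0.4, -0.7, -3.5]
opening: 0.095
top [633.7   2.8  97.1] 24 [1.1 0.2 0.6 0.4 0.5 0.1 2.9 0.5 0.6 0.  0.1 0.6 0.7 0.3 0.1 0.1 0.4 0.9
 0.3 0.4 1.2 0.6 0.7 0.4]
side [634.4   3.9  98. ] 24 [0.3 0.5 0.1 0.9 0.2 0.1 0.1 1.1 1.  0.2 0.9 0.1 0.5 0.6 0.1 0.6 0.2 0.3
 1.1 0.1 0.6 0.3 1.3 0.4]
t 10.23 tcp [408.1 233.3 266.9] yaw 180.0 op 0.095 F [-0.4 -0.7 -3.5] j [0.47, -0.16, 1.95, 0.0, 1.35, -1.1]
```

```bash
python3 -m creep '[[[-0.3,-0.4,0],0],[[-0.6,-0.7,0],0],[[-0.6,-0.7,0],0],[[-0.6,-0.7,0],0],[[-0.6,-0.7,0],0],[[-0.6,-0.7,0],0],[[-0.6,-0.7,0],0],[[-0.6,-0.7,0],0]]'
python3 -m creep '[[[-0.6,-0.7,0],0],[[-0.6,-0.7,0],0],[[-0.5,-0.6,0],0],[[-0.3,-0.3,0],0],[[0,-0.05,0],0],[[0,0,0],0],[[0,0,0],0],[[0,0,0],0]]'
python3 plan.py
python3 - <<'E'
from h import *
for n in ["wrist","top","side"]:
    p,d,m,C=shot(n,"9")
    hsv=cv2.cvtColor(p,cv2.COLOR_RGB2HSV);H,S,V=[hsv[...,i].astype(int) for i in range(3)]
    for i,b,a,c in blobs((H>105)&(H<125)&(S>150)&(V>80),12):
        q=C[b&(d>0)]; q=q[(q[:,2]>180)]
        if len(q) and a<800: print(n,a,c.round(1),np.median(q,0).round(1),q.min(0).round(),q.max(0).round())
    q=C[(d>0)&(C[...,2]>185)&(C[...,2]<235)&(np.hypot(C[...,0]-634,C[...,1]-3)<110)]; print(len(q), q.min(0) if len(q) else '', q.max(0) if len(q) else '')
E
```

```text
time: 10.9
tool_pos: [543.1, 72.8, 266.7]
eef_rot: [[-1.0, 0.004, -0.0], [0.004, 1.0, 0.0], [0.0, 0.0, -1.0]]
contact_force: [-0.3, 0.7, -3.0]
opening: 0.103
time: 11.57
tool_pos: [601.6, 4.4, 267.0]
eef_rot: [[-1.0, 0.003, -0.001], [0.003, 1.0, 0.001], [0.001, 0.001, -1.0]]
contact_force: [0.4, 0.6, -1.8]
opening: 0.101
t 11.57 tcp [601.6   4.4 267. ] yaw 179.8 op 0.101 F [ 0.4  0.6 -1.8] j [-0.03, 0.1, 1.7, 0.0, 1.35, -1.6]
wrist 22 [317.4 383.8] [ 6.491e+02 -2.000e-01  3.017e+02] [648.  -1. 299.] [650.   0. 304.]
wrist 18 [335.4 383.9] [649.2   7.6 301.3] [648.   8. 300.] [650.   8. 304.]
34125 [548.47197254 -82.49683557 191.28532472] [718.72941743  88.84485065 234.99241002]
941 [549.23654904 -79.72361354 189.16536136] [705.48038887  88.89503547 233.81214655]
side 45 [257.5 144.4] [668.    7.1 309.8] [649.   2. 306.] [685.  11. 313.]
side 21 [291.3 152.2] [585.8   7.9 309.9] [581.   1. 302.] [593.  11. 311.]
2936 [548.80791046 -80.12412808 189.39246149] [719.38679389  90.17976852 234.4114704 ]
```

View pics/wrist_9.png

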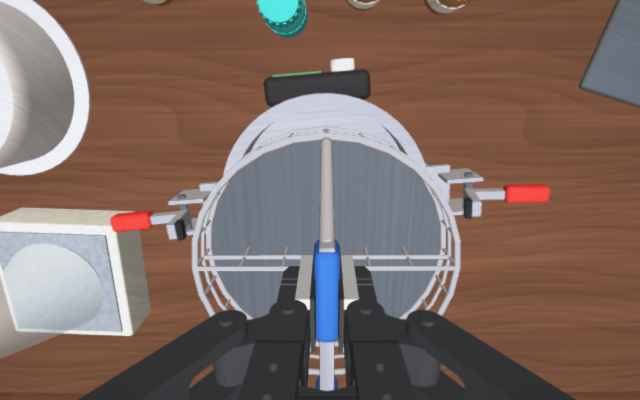

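View pics/top_9.png

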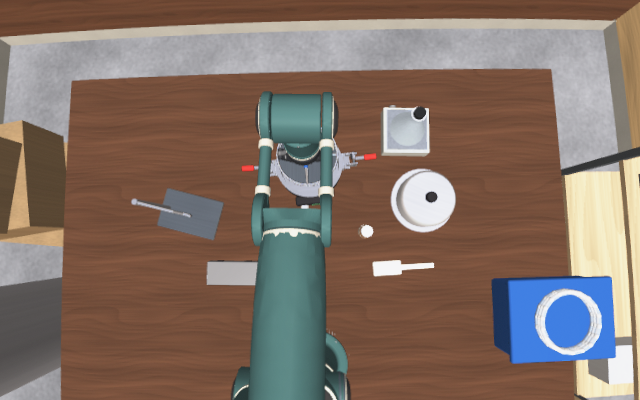

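View pics/side_9.png

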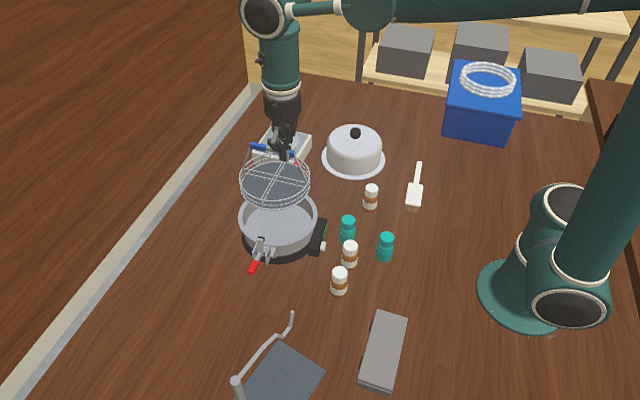

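```bash
python3 -m creep '[[[0,0,0.2],0],[[0,0.0,0.5],0],[[0,0,0.6],0],[[0,0,0.6],0],[[0,0,0.6],0],[[0,0,0.5],0],[[0,0,0.2],0],[[0,0,0],0]]'
python3 plan.py
python3 - <<'E'
from h import *
for n in ["wrist","side"]:
    p,d,m,C=shot(n,"10")
    q=C[(d>0)&(C[...,2]>98)&(C[...,2]<126)&(np.hypot(C[...,0]-634,C[...,1]-3)<100)]; print(n,len(q), q.min(0) , q.max(0) )
    if n=='side': cv2.imwrite("pics/side_10c.png",cv2.resize(p[120:270,200:360,::-1],(640,600),interpolation=cv2.INTER_CUBIC))
E
```

```text
time: 12.38
tool_pos: [600.6, 3.7, 168.5]
eef_rot: [[-1.0, 0.003, -0.005], [0.003, 1.0, 0.0], [0.005, 0.0, -1.0]]
contact_force: [-0.6, -0.0, -3.9]
opening: 0.103
t 12.38 tcp [600.6   3.7 168.5] yaw 179.8 op 0.103 F [-0.6 -0.  -3.9] j [-0.04, 0.16, 1.81, 0.0, 1.17, -1.6]
wrist 4618 [547.26150003 -83.27335587  98.0006843 ] [717.3147214   88.34836899 125.99981887]
side 886 [548.68007875 -80.47979405  98.00170542] [719.70064847  89.89211044 125.99020083]
```

View pics/wrist_10.png

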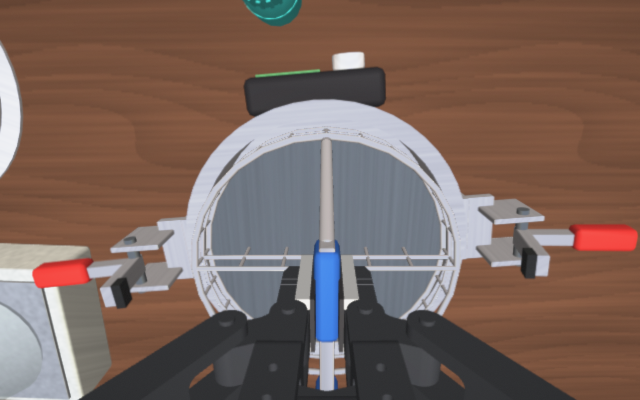

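View pics/side_10c.png

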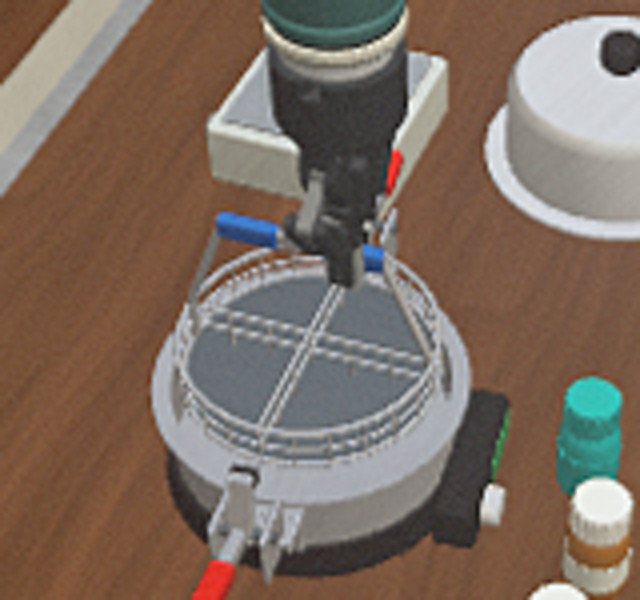

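```bash
cat >> h.py <<'E'
def fitc(C,d,a,z0,z1,r0,r1,mode='med',nb=36):
    from scipy.optimize import least_squares
    a=np.array(a,float)
    for it in range(5):
        r=np.hypot(C[...,0]-a[0],C[...,1]-a[1])
        q=C[(d>0)&(r<r1)&(r>r0)&(C[...,2]>z0)&(C[...,2]<z1)]
        th=np.arctan2(q[:,1]-a[1],q[:,0]-a[0]); r=np.hypot(q[:,0]-a[0],q[:,1]-a[1]);B=[]
        for k in np.arange(-np.pi,np.pi,2*np.pi/nb):
            s=(th>=k)&(th<k+2*np.pi/nb)
            if s.sum()>5: B.append([k+np.pi/nb,{'med':np.median,'min':lambda v:np.percentile(v,5),'max':lambda v:np.percentile(v,95)}[mode](r[s])])
        B=np.array(B);X=a+np.c_[np.cos(B[:,0]),np.sin(B[:,0])]*B[:,1:]
        s=least_squares(lambda v:np.hypot(X[:,0]-v[0],X[:,1]-v[1])-v[2],[*a,r.mean()],loss='soft_l1'); a=s.x[:2]
    return s.x.round(1),len(B),np.abs(s.fun).mean().round(2)
E
python3 - <<'E'
from h import *
for n in ["wrist","side"]:
    p,d,m,C=shot(n,"11")
    print(n,'rim',fitc(C,d,(634,3),80,87,88,108,'max'),'bask',fitc(C,d,(634,3),100,125,70,95,'max'))
E
```

```text
wrist rim (array([635.1,   2.5, 103.7]), 28, np.float64(0.17)) bask (array([634.7,   2.4,  84.2]), 29, np.float64(0.38))
side rim (array([634.6,   4.1, 103.3]), 24, np.float64(0.39)) bask (array([635.5,   3.9,  84.6]), 32, np.float64(0.47))
```

```bash
python3 -m creep '[[[0,0,0.2],0],[[0,0,0.3],0],[[0,0,0.3],0],[[0,0,0.3],0],[[0,0,0.3],0],[[0,0,0.2],0],[[0,0,0.1],0],[[0,0,0],0]]'
python3 -m creep '[[[0,0,0.05],0],[[0,0,0.05],0],[[0,0,0.05],0],[[0,0,0.05],0],[[0,0,0],0],[[0,0,0],0],[[0,0,0],0],[[0,0,0],0]]'
python3 - <<'E'
from h import *
for n in ["wrist","side"]:
    p,d,m,C=shot(n,"12")
    hsv=cv2.cvtColor(p,cv2.COLOR_RGB2HSV);H,S,V=[hsv[...,i].astype(int) for i in range(3)]
    for i,b,a,c in blobs((H>105)&(H<125)&(S>150)&(V>80),12):
        q=C[b&(d>0)]; q=q[(q[:,2]>120)]
        if len(q) and a<1000: print(n,a,c.round(1),np.median(q,0).round(1),q.min(0).round(),q.max(0).round())
E
```

```text
time: 13.25
tool_pos: [601.5, 3.4, 118.5]
eef_rot: [[-1.0, 0.004, -0.003], [0.004, 1.0, 0.0], [0.003, 0.0, -1.0]]
contact_force: [-0.4, -1.0, -2.4]
opening: 0.099
time: 13.92
tool_pos: [602.6, 3.4, 114.2]
eef_rot: [[-1.0, 0.004, 0.0], [0.004, 1.0, -0.0], [-0.0, -0.0, -1.0]]
contact_force: [-0.1, 0.0, -2.7]
opening: 0.099
wrist 20 [317.6 383.4] [649.9  -1.1 148.5] [649.  -2. 146.] [651.  -1. 151.]
wrist 18 [335.4 383.9] [649.9   6.6 148.6] [649.   6. 146.] [652.   7. 152.]
side 360 [486.9  79.1] [ 145.8 -768.6  142.4] [  77. -818.  138.] [ 215. -726.  150.]
side 301 [497.2 132.7] [ 118.5 -567.2  126.3] [ 119. -567.  126.] [ 119. -567.  126.]
side 54 [263.3 192.6] [666.8   6.5 155.7] [650.   1. 144.] [686.  11. 160.]
side 20 [293.3 199.8] [587.1   6.2 155. ] [582.   2. 143.] [594.   9. 159.]
```

```bash
python3 -m creep '[[[0,0,0.03],0],[[0,0,0.03],0],[[0,0,0.03],0],[[0,0,0.0],0],[[0,0,0],0],[[0,0,0],0],[[0,0,0],0],[[0,0,0],0]]'
python3 -m creep '[[[0,0,0.02],0],[[0,0,0.02],0],[[0,0,0.02],0],[[0,0,0],0],[[0,0,0],0],[[0,0,0],0],[[0,0,0],0],[[0,0,0],0]]'
```

```text
time: 14.68
tool_pos: [602.5, 3.4, 111.4]
eef_rot: [[-1.0, 0.004, 0.0], [0.004, 1.0, -0.0], [-0.0, -0.0, -1.0]]
contact_force: [0.2, -0.4, -2.8]
opening: 0.099
time: 15.35
tool_pos: [602.6, 3.2, 109.9]
eef_rot: [[-1.0, 0.004, 0.0], [0.004, 1.0, -0.0], [-0.0, -0.0, -1.0]]
contact_force: [-1.3, -2.5, 2.4]
opening: 0.096
```

```bash
python3 -m creep '[[[0,0,0],0],[[0,0,0],0],[[0,0,0],0],[[0,0,0],0],[[0,0,0],0],[[0,0,0],0],[[0,0,0],0],[[0,0,0],0]]' -0.1
python3 -m creep '[[[0,0,-0.3],0],[[0,0,-0.6],0],[[0,0,-0.8],0],[[0,0,-1],0],[[0,0,-1],0],[[0,0,-1],0],[[0,0,-1],0],[[0,0,0],0]]'
python3 plan.py
python3 - <<'E'
from h import *
for n in ["wrist","side"]:
    p,d,m,C=shot(n,"13")
    print(n,'rim',fitc(C,d,(634,3),80,87,88,108,'max'),'bask',fitc(C,d,(634,3),60,78,70,95,'max'))
    hsv=cv2.cvtColor(p,cv2.COLOR_RGB2HSV);H,S,V=[hsv[...,i].astype(int) for i in range(3)]
    for i,b,a,c in blobs((H>105)&(H<125)&(S>150)&(V>80),12):
        q=C[b&(d>0)]; q=q[(q[:,2]>120)]
        if len(q) and a<1000: print(n,a,c.round(1),np.median(q,0).round(1))
E
```

```text
time: 16.02
tool_pos: [602.5, 3.4, 109.6]
eef_rot: [[-1.0, 0.004, 0.0], [0.004, 1.0, 0.0], [-0.0, 0.0, -1.0]]
contact_force: [0.3, -0.1, -0.6]
opening: 0.451
time: 16.68
tool_pos: [606.3, 3.2, 289.9]
eef_rot: [[-1.0, 0.004, 0.014], [0.004, 1.0, -0.0], [-0.014, -0.0, -1.0]]
contact_force: [1.4, -0.1, 1.1]
opening: 0.446
t 16.68 tcp [606.3   3.2 289.9] yaw 179.8 op 0.446 F [ 1.4 -0.1  1.1] j [-0.04, 0.09, 1.67, 0.0, 1.37, -1.6]
wrist rim (array([634.4,   2.6, 103.2]), 36, np.float64(0.22)) bask (array([637. ,   2.6,  91. ]), 36, np.float64(1.72))
wrist 475 [326.  171.4] [599.9   2.3 153.5]
wrist 364 [326.  243.3] [666.5   2.1 153.4]
side rim (array([634.7,   3.4, 103.7]), 34, np.float64(0.55)) bask (array([637.7,  -3.1,  88.7]), 24, np.float64(1.21))
side 353 [486.9  79.1] [ 145.7 -768.1  142.5]
side 38 [263.2 192.9] [668.4   5.3 152.2]
side 40 [288.9 199.7] [598.7   5.9 151.7]
```

View pics/wrist_13.png

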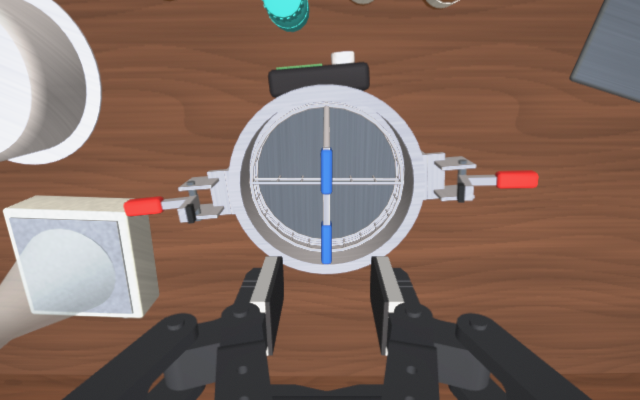

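View pics/side_13.png

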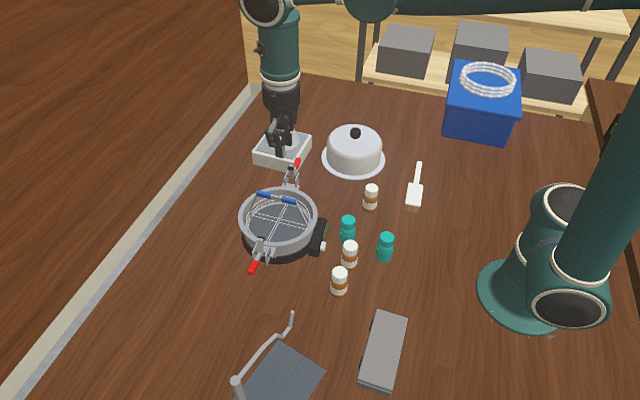

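```bash
python3 - <<'E'
from h import *
p,d,m,C=shot("wrist","14")
s=robot.state();print(s['tool_pos'],s['opening'])
for n,sl in dict(L=(slice(255,355),slice(250,283)),R=(slice(255,355),slice(370,402))).items():
    q=C[sl][(d[sl]>0)&(d[sl]<190)]; print(n,np.percentile(q[:,2],[0,1,5,50]).round(1),q[:,0].min(),q[:,0].max(),q[:,1].min(),q[:,1].max())
p,d,m,C=shot("side","14")
for i,b,a,c in blobs((p.min(2)>200)&(np.abs(C[...,2]-85)<5)&(C[...,0]>250)&(C[...,1]>-250),30):
    q=C[b];print(c.round(1),a,np.median(q,0).round(1),((q.min(0)+q.max(0))/2).round(1),ray(m,[c],84.5).round(1))
E
```

```text
[602.57258528   3.35757219 281.48946714] 0.45436224302316336
L [303.4 306.8 310.3 335.3] 586.390213102669 616.2568807638046 -28.7370712902826 -11.855419316863788
R [302.5 305.2 309.7 334.7] 586.2361353252692 616.1987221898987 17.783915322468612 33.81820478366693
[371.5 187.4] 80 [ 420.7 -169.1   84.2] [ 421.7 -169.9   83.8] [[ 421.1 -168.7   84.5]]
[350.3 245. ] 123 [426.4  43.9  84. ] [426.8  44.1  83.6] [[426.8  44.6  84.5]]
[339.4 271.9] 142 [431.2 128.   84.2] [431.5 127.4  83.9] [[431.  128.3  84.5]]
```

```bash
python3 plan.py '[[427,43.5,210,90]]'
```

```text
t 16.88 tcp [601.9   3.4 280. ] yaw 179.8 op 0.454 F [-0.1 -0.3 -0.8] j [-0.04, 0.09, 1.68, 0.0, 1.37, -1.6]
[[[0.36,0.08,0.15],0.94],[[0.37,0.05,0.15],0.94],[[0.37,0.01,0.15],0.94],[[0.37,-0.03,0.15],0.94],[[0.37,-0.06,0.15],0.94],[[0.36,-0.1,0.15],0.94],[[0.35,-0.13,0.15],0.94],[[0.33,-0.17,0.15],0.94]]
[[[0.32,-0.2,0.15],0.94],[[0.3,-0.23,0.15],0.94],[[0.27,-0.26,0.15],0.94],[[0.25,-0.28,0.15],0.94],[[0.22,-0.3,0.15],0.94],[[0.19,-0.32,0.15],0.94],[[0.15,-0.34,0.15],0.94],[[0.12,-0.35,0.15],0.94]]
```

```bash
python3 -m creep '[[[0.35,0.1,0],0.9],[[0.35,0.05,0],0.9],[[0.35,0,0.2],0.95],[[0.35,-0.05,0.2],0.95],[[0.35,-0.05,0.2],0.95],[[0.35,-0.1,0.2],0.95],[[0.35,-0.15,0.2],0.95],[[0.35,-0.15,0.2],0.95]]' 0.4 40
python3 -m creep '[[[0.3,-0.2,0.2],0.95],[[0.3,-0.25,0.2],0.95],[[0.3,-0.25,0.2],0.95],[[0.25,-0.3,0.2],0.95],[[0.2,-0.3,0.2],0.95],[[0.2,-0.3,0.1],0.95],[[0.15,-0.35,0],0.95],[[0.1,-0.3,0],0.9]]'
python3 -m creep '[[[0,0,0],0],[[0,0,0],0],[[0,0,0],0],[[0,0,0],0],[[0,0,0],0],[[0,0,0],0],[[0,0,0],0],[[0,0,0],0]]'
python3 plan.py '[[427,43.5,210,90]]'
python3 - <<'E'
from h import *
p,d,m,C=shot("wrist","15")
for i,b,a,c in blobs((p.min(2)>190)&(np.abs(C[...,2]-85)<4)&(C[...,0]<560),30):
    q=C[b];print(c.round(1),a,((q.min(0)+q.max(0))/2).round(1),ray(m,[c],85).round(1))
E
```

```text
time: 17.55
tool_pos: [515.8, 22.8, 242.0]
eef_rot: [[-0.701, 0.713, -0.004], [0.713, 0.701, -0.0], [0.003, -0.003, -1.0]]
contact_force: [0.2, 0.9, 0.4]
opening: 0.699
time: 18.22
tool_pos: [429.2, 43.2, 209.1]
eef_rot: [[0.014, 1.0, -0.005], [1.0, -0.014, -0.0], [-0.0, -0.005, -1.0]]
contact_force: [0.1, 0.1, -0.6]
opening: 0.7
time: 18.88
tool_pos: [431.9, 43.1, 211.6]
eef_rot: [[0.009, 1.0, 0.0], [1.0, -0.009, 0.0], [0.0, 0.0, -1.0]]
contact_force: [-0.7, -0.4, 0.1]
opening: 0.701
t 18.88 tcp [431.9  43.1 211.6] yaw 89.5 op 0.701 F [-0.7 -0.4  0.1] j [0.04, -0.21, 2.09, 0.0, 1.26, 0.05]
[[[0.01,-0.16,0.05],-0.08],[[0,0,0],0],[[0,0,0],0],[[0,0,0],0],[[0,0,0],0],[[0,0,0],0],[[0,0,0],0],[[0,0,0],0]]
[324.1  78.4] 1821 [431.8 126.2  84.2] [[431.9 126.3  85. ]]
[456.4 222. ] 2017 [545.4   2.5  84. ] [[544.1   8.9  85. ]]
[320.5 184.4] 1430 [428.   42.3  83.9] [[428.1  43.2  85. ]]
[318.2 381.2] 473 [ 422.2 -163.6   83.9] [[ 423.  -162.7   85. ]]
```

View pics/wrist_15.png

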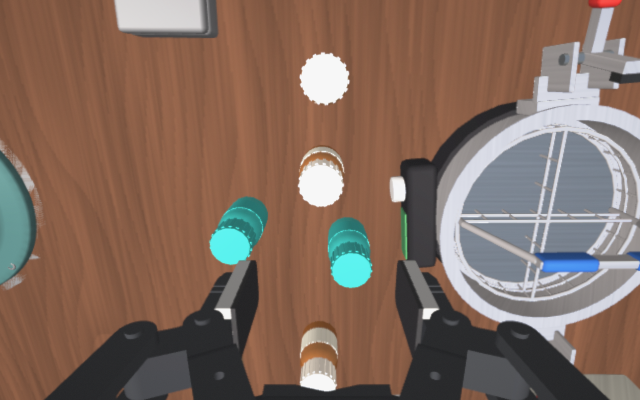

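```bash
python3 -m creep '[[[0,-0.12,0.5],0],[[0,0,0.9],0],[[0,0,0.9],0],[[0,0,0.9],0],[[0,0,0.9],0],[[0,0,0.8],0],[[0,0,0.5],0],[[0,0,0.3],0]]'
python3 -m creep '[[[0,0,0],0],[[0,0,0],0],[[0,0,0],0],[[0,0,0],0],[[0,0,0],0],[[0,0,0],0],[[0,0,0],0],[[0,0,0],0]]' -1 40
python3 plan.py; python3 - <<'E'
from h import *
p,d,m,C=shot("wrist","16"); p,d,m,C=shot("side","16"); cv2.imwrite("pics/side_16c.png",cv2.resize(p[200:320,290:410,::-1],(600,600),interpolation=cv2.INTER_CUBIC))
E
```

```text
time: 19.6
tool_pos: [426.2, 43.1, 38.3]
eef_rot: [[0.009, 1.0, -0.004], [1.0, -0.009, -0.0], [-0.0, -0.004, -1.0]]
contact_force: [-0.6, -0.2, -0.3]
opening: 0.701
time: 20.27
tool_pos: [428.6, 43.2, 41.1]
eef_rot: [[0.009, 1.0, 0.001], [1.0, -0.009, 0.0], [0.0, 0.001, -1.0]]
contact_force: [-1.0, -0.5, 1.6]
opening: 0.406
t 20.27 tcp [428.6  43.2  41.1] yaw 89.5 op 0.406 F [-1.  -0.5  1.6] j [0.04, -0.02, 2.27, -0.0, 0.89, 0.05]
```

View pics/side_16c.png

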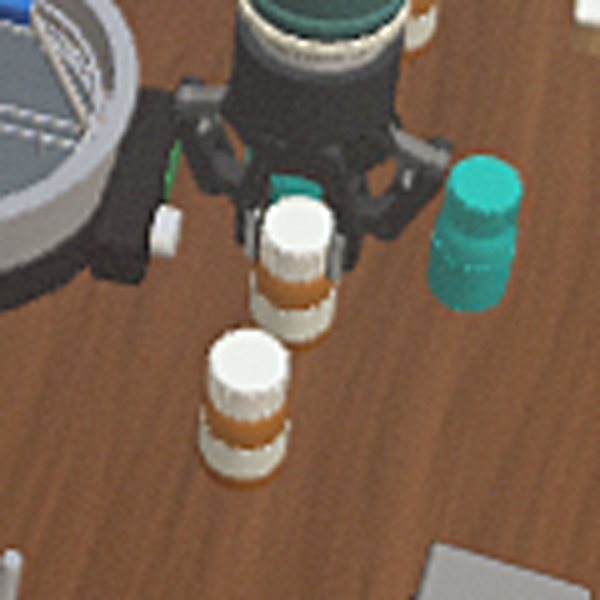

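View pics/wrist_16.png

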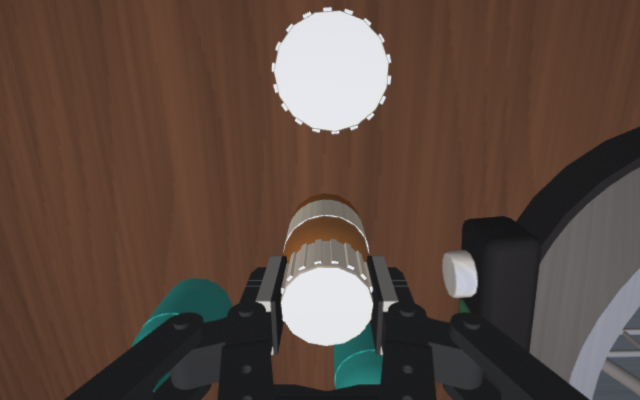

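```bash
python3 -m creep '[[[0,0,-0.2],0],[[0,0,-0.5],0],[[0,0,-0.6],0],[[0,0,-0.7],0],[[0,0.2,-0.7],0],[[0,0.4,-0.7],0],[[0,0.6,-0.3],0],[[0,0.7,0],0]]'
python3 -m creep '[[[0,0.7,0],0],[[0,0.7,0],0],[[0,0.7,0],0],[[-0.04,0.7,0],0],[[0,0.5,0],0],[[0,0.3,0],0],[[0,0,0],0],[[0,0,0],0]]'
python3 plan.py '[[593.5,40.5,82,90]]'; python3 - <<'E'
from h import *
p,d,m,C=shot("wrist","17");p,d,m,C=shot("side","17"); cv2.imwrite("pics/side_17c.png",cv2.resize(p[120:280,200:360,::-1],(600,600),interpolation=cv2.INTER_CUBIC))
E
```

```text
time: 21.03
tool_pos: [487.2, 42.8, 155.1]
eef_rot: [[0.009, 1.0, 0.005], [1.0, -0.009, 0.0], [0.0, 0.005, -1.0]]
contact_force: [0.6, 0.5, -0.3]
opening: 0.414
time: 21.7
tool_pos: [592.4, 40.5, 151.2]
eef_rot: [[0.009, 1.0, -0.002], [1.0, -0.009, -0.0], [-0.0, -0.002, -1.0]]
contact_force: [-0.8, 0.4, -0.4]
opening: 0.406
t 21.7 tcp [592.4  40.5 151.2] yaw 89.5 op 0.406 F [-0.8  0.4 -0.4] j [0.03, 0.16, 1.85, 0.0, 1.14, 0.04]
[[[0.0,0.01,0.77],-0.03],[[0.0,0.01,0.77],-0.03],[[0.0,0.01,0.77],-0.03],[[0,0,0],0],[[0,0,0],0],[[0,0,0],0],[[0,0,0],0],[[0,0,0],0]]
```

View pics/side_17c.png

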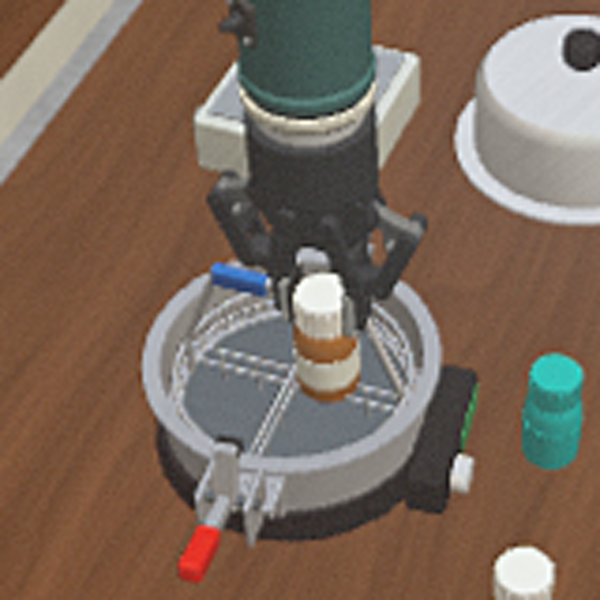

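View pics/wrist_17.png

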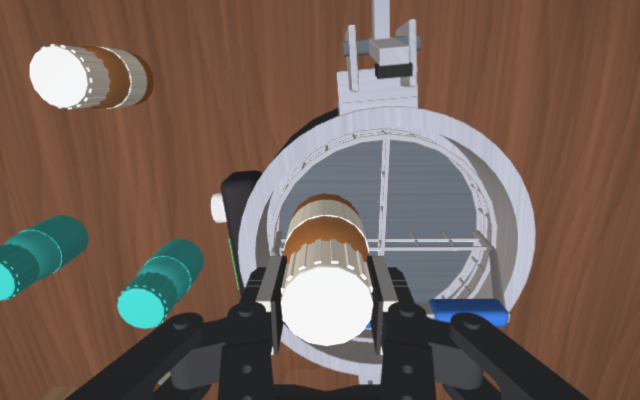

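```bash
python3 -m creep '[[[0,0.03,0.2],0],[[0,0,0.4],0],[[0,0,0.4],0],[[0,0,0.4],0],[[0,0,0.4],0],[[0,0,0.3],0],[[0,0,0.1],0],[[0,0,0],0]]'
python3 -m creep '[[[0,0,0.04],0],[[0,0,0.04],0],[[0,0,0.03],0],[[0,0,0.03],0],[[0,0,0.03],0],[[0,0,0],0],[[0,0,0],0],[[0,0,0],0]]'
python3 plan.py; python3 - <<'E'
from h import *
p,d,m,C=shot("wrist","18");p,d,m,C=shot("side","18"); cv2.imwrite("pics/side_18c.png",cv2.resize(p[120:280,200:360,::-1],(600,600),interpolation=cv2.INTER_CUBIC))
E
```

```text
time: 22.47
tool_pos: [592.6, 40.5, 83.6]
eef_rot: [[0.009, 1.0, -0.003], [1.0, -0.009, -0.0], [-0.0, -0.003, -1.0]]
contact_force: [-0.2, -0.1, -1.8]
opening: 0.406
time: 23.13
tool_pos: [594.0, 40.5, 80.6]
eef_rot: [[0.009, 1.0, 0.0], [1.0, -0.009, 0.0], [0.0, 0.0, -1.0]]
contact_force: [0.1, -0.1, -0.7]
opening: 0.406
t 23.13 tcp [594.   40.5  80.6] yaw 89.5 op 0.406 F [ 0.1 -0.1 -0.7] j [0.03, 0.23, 1.9, 0.0, 1.01, 0.04]
```

View pics/side_18c.png

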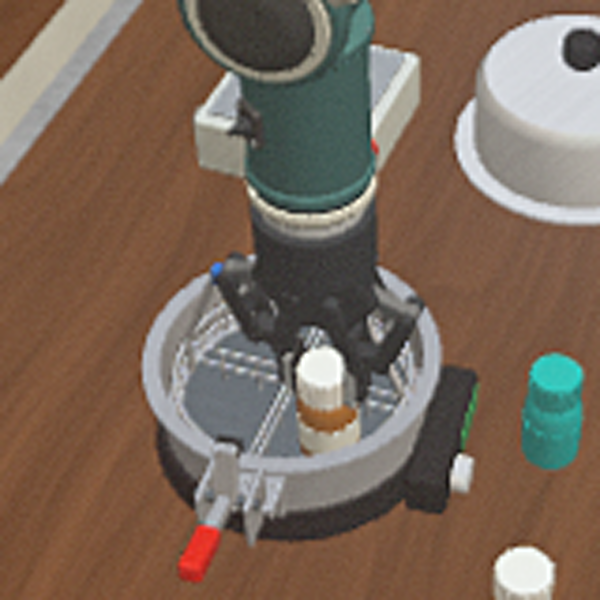

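```bash
python3 -m creep '[[[0,0,0.03],0],[[0,0,0.03],0],[[0,0,0],0],[[0,0,0],0],[[0,0,0],0],[[0,0,0],0],[[0,0,0],0],[[0,0,0],0]]'

```

```text
time: 23.9
tool_pos: [594.0, 40.5, 78.7]
eef_rot: [[0.009, 1.0, 0.0], [1.0, -0.009, -0.0], [-0.0, 0.0, -1.0]]
contact_force: [0.4, 1.3, -1.6]
opening: 0.406
```

```bash
python3 -m creep '[[[0,0,0.02],0],[[0,0,0.02],0],[[0,0,0],0],[[0,0,0],0],[[0,0,0],0],[[0,0,0],0],[[0,0,0],0],[[0,0,0],0]]'

```

```text
time: 24.57
tool_pos: [594.1, 40.5, 78.1]
eef_rot: [[0.009, 1.0, 0.0], [1.0, -0.009, 0.0], [0.0, 0.0, -1.0]]
contact_force: [-3.3, -0.1, 5.5]
opening: 0.406
```

```bash
python3 -m creep '[[[0,0,0],0],[[0,0,0],0],[[0,0,0],0],[[0,0,0],0],[[0,0,0],0],[[0,0,0],0],[[0,0,0],0],[[0,0,0],0]]' 0.2
python3 -m creep '[[[0,0,-0.2],0],[[0,0,-0.4],0],[[0,0,-0.7],0],[[0,0,-0.8],0],[[0,0,-0.8],0],[[0,-0.5,-0.8],0],[[0,-0.7,-0.5],0],[[0,-0.7,0],0]]'
python3 plan.py; python3 - <<'E'
from h import *
p,d,m,C=shot("wrist","19")
for i,b,a,c in blobs((p.min(2)>190)&(np.abs(C[...,2]-122)<4)&(C[...,0]>550),30):
    q=C[b];print('pan',c.round(1),a,((q.min(0)+q.max(0))/2).round(1))
p,d,m,C=shot("side","19"); cv2.imwrite("pics/side_19c.png",cv2.resize(p[120:280,200:360,::-1],(600,600),interpolation=cv2.INTER_CUBIC))
for i,b,a,c in blobs((p.min(2)>190)&(np.abs(C[...,2]-122)<4)&(C[...,0]>550),20):
    q=C[b];print('pan',c.round(1),a,((q.min(0)+q.max(0))/2).round(1))
for i,b,a,c in blobs((p.min(2)>190)&(np.abs(C[...,2]-85)<4)&(C[...,0]<500),20):
    q=C[b];print('bench',c.round(1),a,((q.min(0)+q.max(0))/2).round(1))
E
```

```text
time: 25.23
tool_pos: [593.9, 40.5, 77.4]
eef_rot: [[0.009, 1.0, -0.0], [1.0, -0.009, -0.0], [-0.0, -0.0, -1.0]]
contact_force: [0.0, -0.1, -0.3]
opening: 0.605
time: 25.9
tool_pos: [539.9, 41.1, 209.8]
eef_rot: [[0.009, 1.0, 0.01], [1.0, -0.009, 0.0], [0.0, 0.01, -1.0]]
contact_force: [-0.1, -0.9, 0.4]
opening: 0.599
t 25.9 tcp [539.9  41.1 209.8] yaw 89.5 op 0.599 F [-0.1 -0.9  0.4] j [0.03, 0.01, 1.9, 0.0, 1.22, 0.04]
pan [398.3 198.8] 1822 [594.8  39.4 121.1]
pan [286.3 218.2] 119 [593.6  41.3 121.4]
bench [369.3 144.1] 341 [ 469.7 -359.7   85. ]
bench [371.6 187.3] 87 [ 421.4 -171.2   84.6]
bench [339.3 271.8] 146 [431.9 127.8  84.4]
```

View pics/side_19c.png

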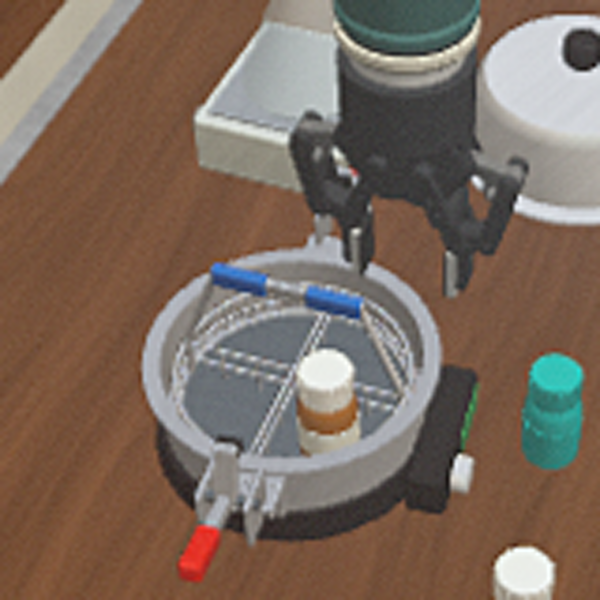

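View pics/wrist_19.png

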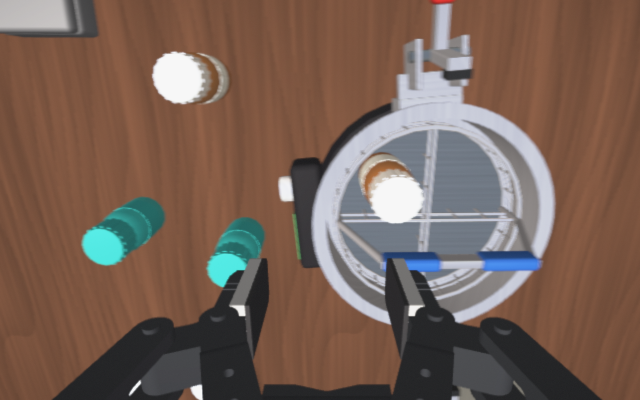

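```bash
python3 -m creep '[[[0.3,-0.4,0],0],[[0.5,-0.5,0],0],[[0.5,-0.6,0],0],[[0.5,-0.6,0.3],0],[[0.5,-0.6,0.5],0],[[0.4,-0.5,0.4],0],[[0.1,-0.2,0.2],0],[[0,0,0],0]]' 0.4
python3 -m creep '[[[0,0,0],0],[[0,0,0],0],[[0,0,0],0],[[0,0,0],0],[[0,0,0],0],[[0,0,0],0],[[0,0,0],0],[[0,0,0],0]]'
python3 plan.py '[[432,126.3,41,90]]'
python3 - <<'E'
from h import *
p,d,m,C=shot("wrist","20")
for i,b,a,c in blobs((p.min(2)>190)&(np.abs(C[...,2]-85)<4)&(C[...,0]<500),30):
    q=C[b];print(c.round(1),a,((q.min(0)+q.max(0))/2).round(1))
E
```

```text
time: 26.67
tool_pos: [433.2, 126.5, 159.7]
eef_rot: [[0.007, 1.0, -0.004], [1.0, -0.007, -0.001], [-0.001, -0.004, -1.0]]
contact_force: [-0.3, -0.1, -0.1]
opening: 0.703
time: 27.33
tool_pos: [435.8, 125.8, 161.5]
eef_rot: [[0.009, 1.0, 0.0], [1.0, -0.009, -0.0], [-0.0, 0.0, -1.0]]
contact_force: [-0.1, -0.4, 0.2]
opening: 0.699
t 27.33 tcp [435.8 125.8 161.5] yaw 89.5 op 0.699 F [-0.1 -0.4  0.2] j [0.23, -0.12, 2.12, -0.0, 1.15, 0.24]
[[[0.0,-0.03,0.8],-0.02],[[0.0,-0.03,0.8],-0.02],[[0.0,-0.03,0.8],-0.02],[[0.0,-0.03,0.8],-0.02],[[0.0,-0.03,0.8],-0.02],[[0,0,0],0],[[0,0,0],0],[[0,0,0],0]]
[319.2 201.7] 2011 [431.8 126.5  84.1]
```

```bash
python3 -m creep '[[[0,-0.13,0.4],0],[[0.02,0,0.7],0],[[0,0,0.8],0],[[0,0,0.8],0],[[0,0,0.7],0],[[0,0,0.4],0],[[0,0,0.2],0],[[0,0,0],0]]'
python3 -m creep '[[[0,0,0],0],[[0,0,0],0],[[0,0,0],0],[[0,0,0],0],[[0,0,0],0],[[0,0,0],0],[[0,0,0],0],[[0,0,0],0]]' -1 40
python3 plan.py; python3 - <<'E'
from h import *
p,d,m,C=shot("wrist","21")
E
```

```text
time: 28.05
tool_pos: [429.6, 126.1, 39.3]
eef_rot: [[0.009, 1.0, -0.004], [1.0, -0.009, -0.001], [-0.001, -0.004, -1.0]]
contact_force: [-0.6, 0.4, 0.6]
opening: 0.701
time: 28.72
tool_pos: [432.7, 126.8, 42.4]
eef_rot: [[0.009, 1.0, 0.002], [1.0, -0.009, 0.0], [0.001, 0.002, -1.0]]
contact_force: [-0.9, 0.6, 5.2]
opening: 0.404
t 28.72 tcp [432.7 126.8  42.4] yaw 89.5 op 0.404 F [-0.9  0.6  5.2] j [0.23, 0.02, 2.23, 0.0, 0.89, 0.24]
```

View pics/wrist_21.png

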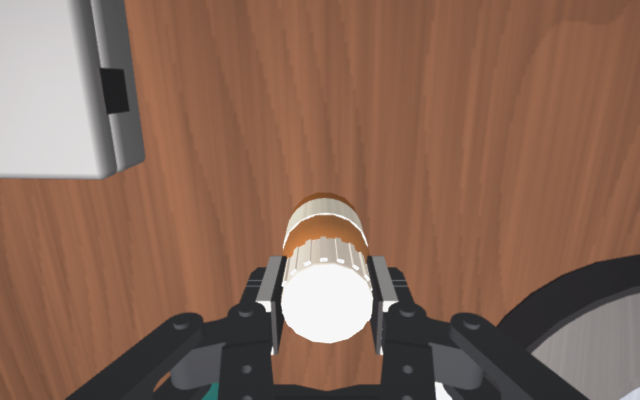

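```bash
python3 -m creep '[[[0,0,-0.2],0],[[0,0,-0.5],0],[[0,0,-0.8],0],[[0,0,-0.8],0],[[0,0,-0.8],0],[[0,0,-0.8],0],[[-0.2,0.5,-0.7],0],[[-0.3,0.8,-0.3],0]]'
python3 -m creep '[[[-0.3,0.9,0],0],[[-0.4,0.9,0],0],[[-0.4,0.9,0],0],[[-0.4,0.9,0],0],[[-0.4,0.9,0],0],[[-0.3,0.9,0],0],[[-0.1,0.7,0],0],[[0,0.4,0],0]]'
python3 -m creep '[[[0,0,0],0],[[0,0,0],0],[[0,0,0],0],[[0,0,0],0],[[0,0,0],0],[[0,0,0],0],[[0,0,0],0],[[0,0,0],0]]'
python3 plan.py '[[673,40.5,79,90]]'
```

```text
time: 29.43
tool_pos: [470.9, 111.9, 191.7]
eef_rot: [[0.007, 1.0, 0.003], [1.0, -0.007, 0.001], [0.001, 0.003, -1.0]]
contact_force: [0.7, 0.2, -0.5]
opening: 0.408
time: 30.1
tool_pos: [666.9, 39.1, 187.6]
eef_rot: [[0.01, 1.0, -0.0], [1.0, -0.01, -0.0], [-0.0, -0.0, -1.0]]
contact_force: [0.4, -0.1, -1.6]
opening: 0.409
time: 30.77
tool_pos: [664.8, 40.6, 188.8]
eef_rot: [[0.009, 1.0, 0.0], [1.0, -0.009, 0.0], [0.0, 0.0, -1.0]]
contact_force: [1.1, -1.6, -1.5]
opening: 0.404
t 30.77 tcp [664.8  40.6 188.8] yaw 89.5 op 0.404 F [ 1.1 -1.6 -1.5] j [0.02, 0.26, 1.65, 0.0, 1.23, 0.03]
[[[0.0,0.07,0.91],-0.02],[[0.0,0.07,0.91],-0.02],[[0.0,0.07,0.91],-0.02],[[0.0,0.07,0.91],-0.02],[[0,0,0],0],[[0,0,0],0],[[0,0,0],0],[[0,0,0],0]]
```

```bash
python3 -m creep '[[[0,0.27,0.1],0],[[0,0,0.5],0],[[0,0,0.7],0],[[0,0,0.7],0],[[0,0,0.7],0],[[0,0,0.5],0],[[0,0,0.2],0],[[0,0,0],0]]'
python3 -m creep '[[[0,0,0.04],0],[[0,0,0.04],0],[[0,0,0.03],0],[[0,0,0.03],0],[[0,0,0.03],0],[[0,0,0],0],[[0,0,0],0],[[0,0,0],0]]'
python3 plan.py
```

```text
time: 31.43
tool_pos: [671.7, 40.4, 83.8]
eef_rot: [[0.009, 1.0, -0.004], [1.0, -0.009, -0.0], [-0.0, -0.004, -1.0]]
contact_force: [0.2, -0.1, -1.6]
opening: 0.405
time: 32.1
tool_pos: [673.2, 40.4, 81.6]
eef_rot: [[0.009, 1.0, 0.0], [1.0, -0.009, 0.0], [0.0, 0.0, -1.0]]
contact_force: [0.5, -0.1, -0.0]
opening: 0.406
t 32.1 tcp [673.2  40.4  81.6] yaw 89.5 op 0.406 F [ 0.5 -0.1 -0. ] j [0.02, 0.37, 1.72, -0.0, 1.05, 0.03]
```

```bash
python3 -m creep '[[[0,0,0.03],0],[[0,0,0.02],0],[[0,0,0.02],0],[[0,0,0],0],[[0,0,0],0],[[0,0,0],0],[[0,0,0],0],[[0,0,0],0]]'

```

```text
time: 32.77
tool_pos: [673.2, 40.4, 79.6]
eef_rot: [[0.009, 1.0, 0.0], [1.0, -0.009, 0.0], [0.0, 0.0, -1.0]]
contact_force: [-1.5, -0.6, 3.5]
opening: 0.413
```

```bash
python3 -m creep '[[[0,0,0],0],[[0,0,0],0],[[0,0,0],0],[[0,0,0],0],[[0,0,0],0],[[0,0,0],0],[[0,0,0],0],[[0,0,0],0]]' 0.2
python3 -m creep '[[[0,0,-0.2],0],[[0,0,-0.4],0],[[0,0,-0.7],0],[[0,0,-0.8],0],[[0,0,-0.8],0],[[0,-0.5,-0.8],0],[[-0.3,-0.8,-0.5],0],[[-0.7,-0.9,0],0]]'
python3 -m creep '[[[-0.9,-0.9,0],0],[[-0.9,-0.9,0],0],[[-0.9,-0.9,0],0],[[-0.9,-0.9,0],0],[[-0.9,-0.9,0],0],[[-0.8,-0.7,0],0],[[-0.4,-0.4,0],0],[[0,0,0],0]]' 0.4
python3 plan.py; python3 - <<'E'
from h import *
p,d,m,C=shot("wrist","22")
for i,b,a,c in blobs((p.min(2)>190)&(np.abs(C[...,2]-85)<4)&(C[...,0]<500)&(C[...,1]>-240),30):
    q=C[b];print('bench w',c.round(1),a,((q.min(0)+q.max(0))/2).round(1))
p,d,m,C=shot("side","22"); cv2.imwrite("pics/side_22c.png",cv2.resize(p[120:280,200:360,::-1],(600,600),interpolation=cv2.INTER_CUBIC))
for i,b,a,c in blobs((p.min(2)>190)&(np.abs(C[...,2]-122)<4)&(C[...,0]>550),20):
    q=C[b];print('pan',c.round(1),a,((q.min(0)+q.max(0))/2).round(1))
for i,b,a,c in blobs((p.min(2)>190)&(np.abs(C[...,2]-85)<4)&(C[...,0]<500),20):
    q=C[b];print('bench',c.round(1),a,((q.min(0)+q.max(0))/2).round(1))
E
```

```text
time: 33.43
tool_pos: [673.2, 40.4, 79.3]
eef_rot: [[0.009, 1.0, 0.0], [1.0, -0.009, -0.0], [-0.0, 0.0, -1.0]]
contact_force: [-0.6, -0.5, -0.7]
opening: 0.601
time: 34.1
tool_pos: [610.3, 12.5, 212.0]
eef_rot: [[0.007, 1.0, 0.011], [1.0, -0.007, 0.001], [0.001, 0.011, -1.0]]
contact_force: [0.8, -0.7, 1.3]
opening: 0.598
time: 34.77
tool_pos: [435.5, -160.6, 206.8]
eef_rot: [[0.012, 1.0, 0.001], [1.0, -0.012, -0.002], [-0.002, 0.001, -1.0]]
contact_force: [-0.4, -0.3, -0.2]
opening: 0.698
t 34.77 tcp [ 435.5 -160.6  206.8] yaw 89.3 op 0.698 F [-0.4 -0.3 -0.2] j [-0.41, -0.14, 2.04, -0.0, 1.24, -0.39]
bench w [308.9 197.5] 1405 [ 422.2 -171.4   83.9]
pan [257.4 211. ] 113 [672.   41.  121.4]
pan [286.3 218.3] 120 [593.4  40.1 121.7]
bench [369.2 144.1] 338 [ 469.3 -358.3   85.1]
bench [371.4 187.3] 85 [ 421.8 -171.3   84.8]
```

View pics/side_22.png

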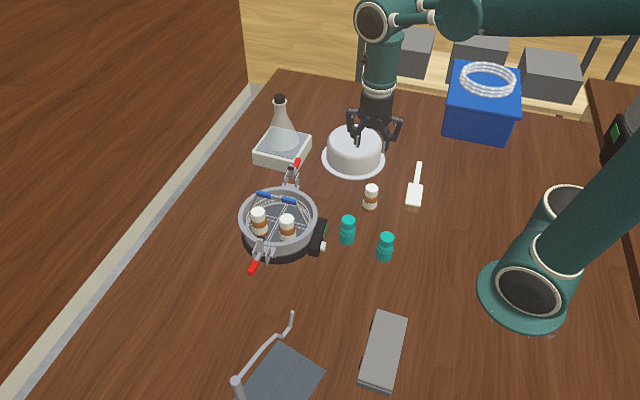

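View pics/wrist_22.png

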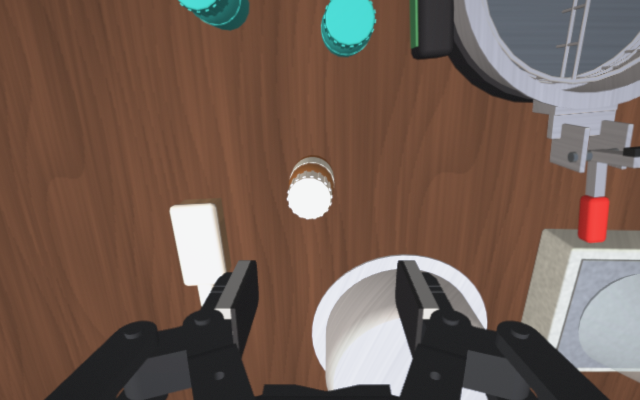

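```bash
python3 -m creep '[[[-0.2,-0.2,0],0],[[-0.15,-0.2,0.3],0],[[0,0,0.6],0],[[0,0,0.6],0],[[0,0,0.3],0],[[0,0,0],0],[[0,0,0],0],[[0,0,0],0]]'
python3 plan.py '[[422,-171.4,41,90]]'
```

```text
time: 35.53
tool_pos: [425.9, -169.0, 151.9]
eef_rot: [[0.008, 1.0, 0.001], [1.0, -0.008, -0.0], [-0.0, 0.001, -1.0]]
contact_force: [0.2, 0.1, -0.6]
opening: 0.702
t 35.53 tcp [ 425.9 -169.   151.9] yaw 89.5 op 0.702 F [ 0.2  0.1 -0.6] j [-0.43, -0.11, 2.12, -0.0, 1.13, -0.42]
[[[-0.02,-0.03,0.92],-0.02],[[-0.02,-0.03,0.92],-0.02],[[-0.02,-0.03,0.92],-0.02],[[-0.02,-0.03,0.92],-0.02],[[0,0,0],0],[[0,0,0],0],[[0,0,0],0],[[0,0,0],0]]
```

```bash
python3 -m creep '[[[-0.08,-0.13,0.3],0],[[0,0,0.6],0],[[0,0,0.7],0],[[0,0,0.7],0],[[0,0,0.7],0],[[0,0,0.5],0],[[0,0,0.2],0],[[0,0,0],0]]'
python3 -m creep '[[[0,0,0],0],[[0,0,0],0],[[0,0,0],0],[[0,0,0],0],[[0,0,0],0],[[0,0,0],0],[[0,0,0],0],[[0,0,0],0]]' -1 40
python3 plan.py; python3 - <<'E'
from h import *
p,d,m,C=shot("wrist","23")
E
```

```text
time: 36.2
tool_pos: [420.1, -170.8, 38.9]
eef_rot: [[0.009, 1.0, -0.003], [1.0, -0.009, 0.001], [0.001, -0.003, -1.0]]
contact_force: [-0.4, 0.9, 0.7]
opening: 0.699
time: 36.87
tool_pos: [422.4, -171.8, 41.7]
eef_rot: [[0.009, 1.0, 0.002], [1.0, -0.009, -0.001], [-0.001, 0.002, -1.0]]
contact_force: [-1.5, 0.2, 6.4]
opening: 0.408
t 36.87 tcp [ 422.4 -171.8   41.7] yaw 89.5 op 0.408 F [-1.5  0.2  6.4] j [-0.44, 0.03, 2.22, -0.0, 0.89, -0.43]
```

View pics/wrist_23.png

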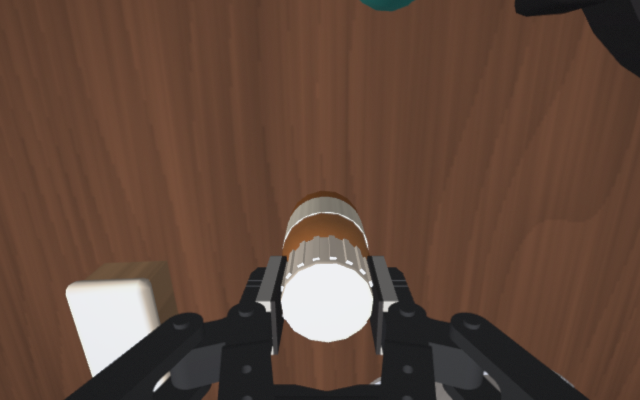

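```bash
python3 -m creep '[[[0,0,-0.2],0],[[0,0,-0.5],0],[[0,0,-0.8],0],[[0,0,-0.8],0],[[0,0,-0.8],0],[[0,0,-0.7],0],[[0.3,0.4,-0.4],0],[[0.6,0.8,0],0]]'
python3 -m creep '[[[0.7,0.9,0],0],[[0.7,0.9,0],0],[[0.7,0.9,0],0],[[0.7,0.8,0],0],[[0.5,0.6,0],0],[[0.3,0.3,0],0],[[0.1,0.1,0],0],[[0,0,0],0]]'
python3 -m creep '[[[0,0,0],0],[[0,0,0],0],[[0,0,0],0],[[0,0,0],0],[[0,0,0],0],[[0,0,0],0],[[0,0,0],0],[[0,0,0],0]]'
python3 plan.py '[[593.5,-35.5,79,90]]'
```

```text
time: 37.58
tool_pos: [458.7, -146.3, 170.3]
eef_rot: [[0.012, 1.0, 0.005], [1.0, -0.012, -0.003], [-0.003, 0.005, -1.0]]
contact_force: [1.4, -0.7, -1.1]
opening: 0.403
time: 38.25
tool_pos: [593.4, -34.4, 166.0]
eef_rot: [[0.008, 1.0, -0.001], [1.0, -0.008, -0.0], [-0.0, -0.001, -1.0]]
contact_force: [-1.0, 0.4, -1.3]
opening: 0.412
time: 38.92
tool_pos: [593.5, -34.9, 166.3]
eef_rot: [[0.009, 1.0, 0.0], [1.0, -0.009, -0.0], [-0.0, 0.0, -1.0]]
contact_force: [0.3, 0.5, -0.5]
opening: 0.408
t 38.92 tcp [593.5 -34.9 166.3] yaw 89.5 op 0.408 F [ 0.3  0.5 -0.5] j [-0.1, 0.15, 1.83, -0.0, 1.16, -0.09]
[[[-0.01,0.0,0.97],-0.03],[[-0.01,0.0,0.97],-0.03],[[-0.01,0.0,0.97],-0.03],[[0,0,0],0],[[0,0,0],0],[[0,0,0],0],[[0,0,0],0],[[0,0,0],0]]
```

```bash
python3 -m creep '[[[0,0,0.2],0],[[0,0,0.4],0],[[0,0,0.5],0],[[0,0,0.6],0],[[0,0,0.5],0],[[0,0,0.4],0],[[0,0,0.15],0],[[0,0,0],0]]'
python3 -m creep '[[[0,0,0.03],0],[[0,0,0.03],0],[[0,0,0.03],0],[[0,0,0.03],0],[[0,0,0],0],[[0,0,0],0],[[0,0,0],0],[[0,0,0],0]]'
python3 -m creep '[[[0,0,0.02],0],[[0,0,0.02],0],[[0,0,0.0],0],[[0,0,0],0],[[0,0,0],0],[[0,0,0],0],[[0,0,0],0],[[0,0,0],0]]'
```

```text
time: 39.58
tool_pos: [591.9, -34.6, 81.4]
eef_rot: [[0.009, 1.0, -0.004], [1.0, -0.009, 0.0], [0.0, -0.004, -1.0]]
contact_force: [0.3, -0.5, -1.1]
opening: 0.41
time: 40.25
tool_pos: [593.7, -34.8, 80.4]
eef_rot: [[0.009, 1.0, 0.0], [1.0, -0.009, -0.0], [-0.0, 0.0, -1.0]]
contact_force: [-0.4, 0.2, -0.1]
opening: 0.405
time: 40.92
tool_pos: [593.6, -34.8, 79.0]
eef_rot: [[0.009, 1.0, -0.0], [1.0, -0.009, 0.0], [0.0, -0.0, -1.0]]
contact_force: [-0.3, 0.4, -1.0]
opening: 0.406
```

```bash
python3 -m creep '[[[0,0,0.02],0],[[0,0,0.02],0],[[0,0,0.0],0],[[0,0,0],0],[[0,0,0],0],[[0,0,0],0],[[0,0,0],0],[[0,0,0],0]]'
```

```text
time: 41.58
tool_pos: [593.7, -34.8, 78.8]
eef_rot: [[0.009, 1.0, 0.0], [1.0, -0.009, -0.0], [-0.0, 0.0, -1.0]]
contact_force: [-3.0, 0.6, 5.1]
opening: 0.411
```

```bash
python3 -m creep '[[[0,0,0],0],[[0,0,0],0],[[0,0,0],0],[[0,0,0],0],[[0,0,0],0],[[0,0,0],0],[[0,0,0],0],[[0,0,0],0]]' 0.2
python3 -m creep '[[[0,0,-0.2],0],[[0,0,-0.4],0],[[0,0,-0.7],0],[[0,0,-0.8],0],[[0,0,-0.8],0],[[0,-0.2,-0.8],0],[[-0.3,-0.4,-0.8],0],[[-0.7,-0.5,-0.5],0]]'
python3 -m creep '[[[-0.9,-0.3,0],0],[[-0.9,-0.2,0],0],[[-0.9,0,0],0],[[-0.9,0,0],0],[[-0.9,0,0],0],[[-0.7,0,0],0],[[-0.4,0,0],0],[[0,0,0],0]]' 0.4
python3 -m creep '[[[-0.4,0,0],0],[[-0.9,0,0],0],[[-0.9,0,0],0],[[-0.8,0,0],0],[[-0.4,0,0],0],[[0,0,0],0],[[0,0,0],0],[[0,0,0],0]]'
python3 plan.py; python3 - <<'E'
from h import *
p,d,m,C=shot("wrist","24")
q=C[(d>0)&(np.hypot(C[...,0]-518,C[...,1]+362)<40)&(C[...,2]>112)&(C[...,2]<130)];print('knob w',len(q),((q.min(0)+q.max(0))/2).round(1),np.ptp(q,0).round(1),np.median(q,0).round(1))
print('flange',fitc(C,d,(518,-362),5,14,85,110,'max'))
p,d,m,C=shot("side","24"); cv2.imwrite("pics/side_24c.png",cv2.resize(p[120:280,200:360,::-1],(600,600),interpolation=cv2.INTER_CUBIC))
for i,b,a,c in blobs((p.min(2)>190)&(np.abs(C[...,2]-122)<4)&(C[...,0]>550),10):
    q=C[b];print('pan',c.round(1),a,((q.min(0)+q.max(0))/2).round(1))
shot("top","24")
E
```

```text
time: 42.25
tool_pos: [593.6, -34.8, 77.7]
eef_rot: [[0.009, 1.0, -0.0], [1.0, -0.009, 0.0], [0.0, -0.0, -1.0]]
contact_force: [0.2, 0.6, 0.5]
opening: 0.602
time: 42.92
tool_pos: [562.1, -63.3, 232.4]
eef_rot: [[0.006, 1.0, 0.006], [1.0, -0.006, 0.0], [0.0, 0.006, -1.0]]
contact_force: [0.6, -0.9, 0.1]
opening: 0.601
time: 43.58
tool_pos: [543.9, -234.6, 228.9]
eef_rot: [[0.011, 1.0, 0.001], [1.0, -0.011, -0.001], [-0.001, 0.001, -1.0]]
contact_force: [-0.0, -0.2, -0.0]
opening: 0.701
time: 44.25
tool_pos: [543.0, -332.8, 227.7]
eef_rot: [[0.008, 1.0, -0.0], [1.0, -0.008, 0.001], [0.001, -0.0, -1.0]]
contact_force: [0.2, -0.2, -0.1]
opening: 0.702
t 44.25 tcp [ 543.  -332.8  227.7] yaw 89.5 op 0.702 F [ 0.2 -0.2 -0.1] j [-0.59, 0.18, 1.67, 0.0, 1.28, -0.58]
knob w 1308 [ 520.8 -365.   118.4] [32.5 32.6 12.8] [ 521.3 -362.5  122.3]
flange (array([ 520.4, -366.3,  103.9]), 18, np.float64(0.1))
pan [297.8 197.3] 83 [592.1 -35.2 120.9]
pan [257.4 211.1] 113 [672.2  40.9 121.6]
pan [286.4 218.2] 121 [594.1  39.8 121.7]
```

View pics/side_24c.png

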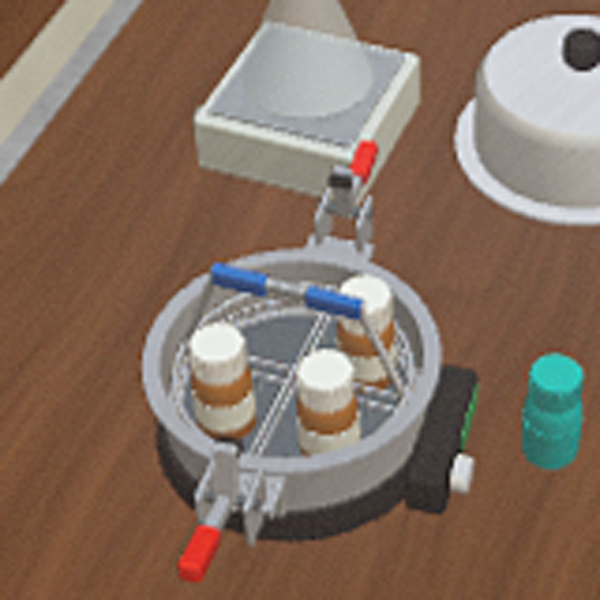

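View pics/wrist_24.png

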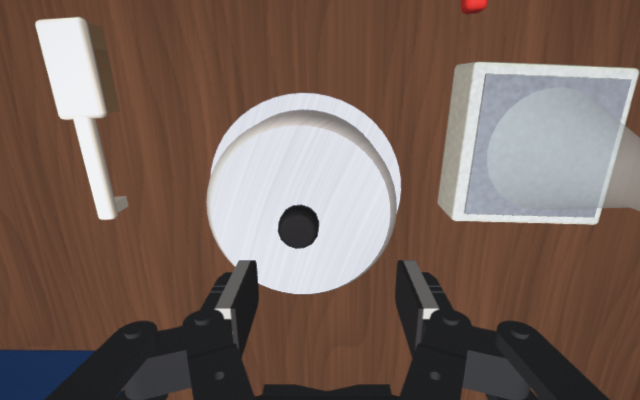

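View pics/top_24.png

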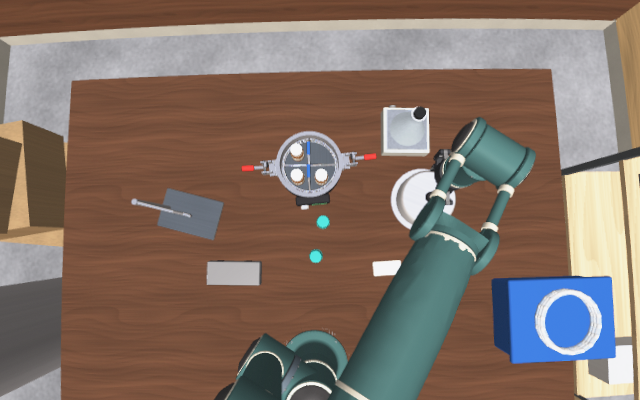

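```bash
python3 -m creep '[[[-0.3,-0.25,0],0],[[-0.4,-0.25,0.2],0],[[-0.3,-0.2,0.4],0],[[0,0,0.5],0],[[0,0,0.3],0],[[0,0,0],0],[[0,0,0],0],[[0,0,0],0]]'
python3 plan.py '[[520.5,-364.5,80,90]]'; python3 - <<'E'
from h import *
p,d,m,C=shot("wrist","25")
q=C[(d>0)&(np.hypot(C[...,0]-520,C[...,1]+364)<40)&(C[...,2]>119)&(C[...,2]<127)];print('knob w',len(q),((q.min(0)+q.max(0))/2).round(1),np.ptp(q,0).round(1),np.median(q,0).round(1))
E
```

```text
time: 45.07
tool_pos: [521.7, -364.4, 185.9]
eef_rot: [[0.009, 1.0, 0.0], [1.0, -0.009, -0.0], [-0.0, 0.0, -1.0]]
contact_force: [0.2, 0.1, 0.2]
opening: 0.695
t 45.07 tcp [ 521.7 -364.4  185.9] yaw 89.5 op 0.695 F [0.2 0.1 0.2] j [-0.65, 0.21, 1.72, 0.0, 1.21, -0.64]
[[[0.0,-0.01,0.88],-0.02],[[0.0,-0.01,0.88],-0.02],[[0.0,-0.01,0.88],-0.02],[[0.0,-0.01,0.88],-0.02],[[0,0,0],0],[[0,0,0],0],[[0,0,0],0],[[0,0,0],0]]
knob w 1662 [ 520.5 -365.4  121.9] [32.1 31.4  5.6] [ 520.6 -364.3  122.5]
```

View pics/wrist_25.png

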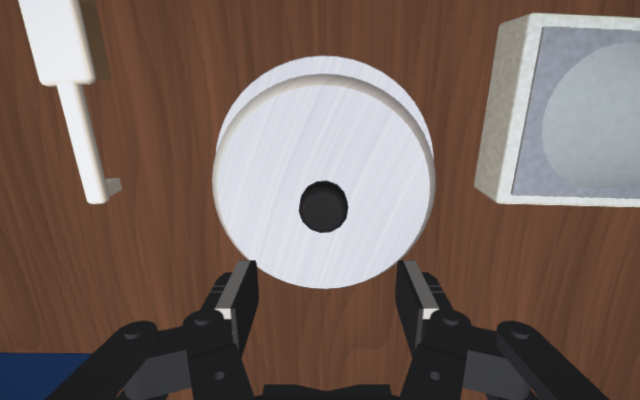

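```bash
python3 -m creep '[[[-0.03,-0.03,0.2],0],[[0,0,0.5],0],[[0,0,0.7],0],[[0,0,0.7],0],[[0,0,0.7],0],[[0,0,0.5],0],[[0,0,0.2],0],[[0,0,0],0]]'
python3 -m creep '[[[0,0,0],0],[[0,0,0],0],[[0,0,0],0],[[0,0,0],0],[[0,0,0],0],[[0,0,0],0],[[0,0,0],0],[[0,0,0],0]]' -1 80
python3 plan.py
python3 -m creep '[[[0,0,-0.1],0],[[0,0,-0.2],0],[[0,0,-0.2],0],[[0,0,-0.2],0],[[0,0,-0.2],0],[[0,0,-0.1],0],[[0,0,0],0],[[0,0,0],0]]'
python3 plan.py; python3 - <<'E'
from h import *
p,d,m,C=shot("wrist","26")
print('flange',fitc(C,d,(520,-365),30,50,85,110,'max'))
p,d,m,C=shot("side","26"); cv2.imwrite("pics/side_26c.png",cv2.resize(p[90:210,290:410,::-1],(600,600),interpolation=cv2.INTER_CUBIC))
E
```

```text
time: 45.78
tool_pos: [519.7, -364.1, 78.9]
eef_rot: [[0.009, 1.0, -0.003], [1.0, -0.009, 0.002], [0.002, -0.003, -1.0]]
contact_force: [-0.1, -0.4, -0.3]
opening: 0.7
time: 46.45
tool_pos: [521.4, -365.9, 83.0]
eef_rot: [[0.009, 1.0, 0.002], [1.0, -0.009, -0.002], [-0.002, 0.002, -1.0]]
contact_force: [-2.1, 0.7, 6.2]
opening: 0.368
t 46.45 tcp [ 521.4 -365.9   83. ] yaw 89.5 op 0.368 F [-2.1  0.7  6.2] j [-0.65, 0.3, 1.81, -0.0, 1.03, -0.64]
time: 47.12
tool_pos: [521.0, -365.2, 111.1]
eef_rot: [[0.009, 1.0, 0.001], [1.0, -0.009, -0.0], [-0.0, 0.001, -1.0]]
contact_force: [-0.2, 0.0, -5.3]
opening: 0.371
t 47.12 tcp [ 521.  -365.2  111.1] yaw 89.5 op 0.371 F [-0.2  0.  -5.3] j [-0.65, 0.27, 1.79, 0.0, 1.08, -0.64]
flange (array([ 522. , -367.1,  105.1]), 12, np.float64(0.08))
```

View pics/side_26c.png

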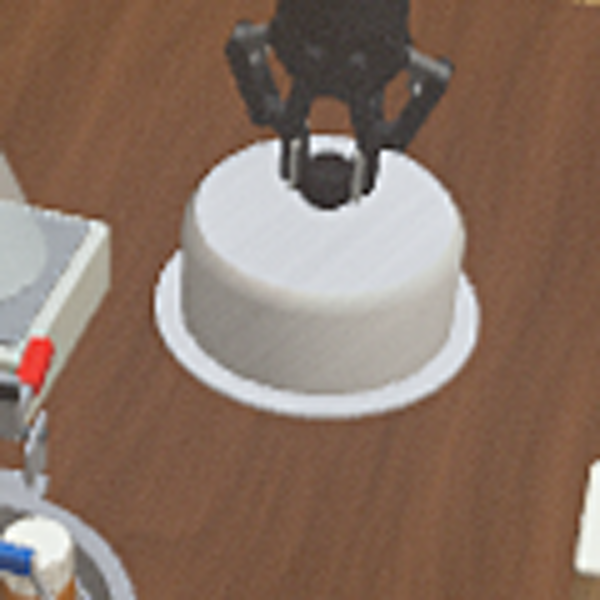

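View pics/wrist_26.png

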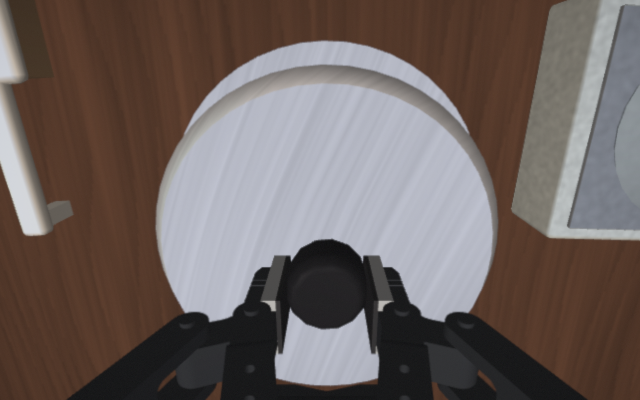

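```bash
python3 -m creep '[[[0,0,-0.3],0],[[0,0,-0.6],0],[[0,0,-0.8],0],[[0,0,-0.8],0],[[0,0,-0.8],0],[[0,0,-0.8],0],[[0.2,0,-0.6],0],[[0.4,0,-0.2],0]]'
python3 -m creep '[[[0.7,0,0],0],[[0.8,0,0],0],[[0.8,0,0],0],[[0.8,0,0],0],[[0.8,0.2,0],0],[[0.8,0.3,0],0],[[0.8,0.5,0],0],[[0.8,0.5,0],0]]'
python3 -m creep '[[[0.8,0.5,0],0],[[0.8,0.5,0],0],[[0.8,0.5,0],0],[[0.8,0.4,0],0],[[0.8,0.2,0],0],[[0.6,0.1,0],0],[[0.3,0,0],0],[[0,0,0],0]]'
python3 -m creep '[[[0,0,0],0],[[0,0,0],0],[[0,0,0],0],[[0,0,0],0],[[0,0,0],0],[[0,0,0],0],[[0,0,0],0],[[0,0,0],0]]'
python3 plan.py; python3 - <<'E'
from h import *
for n in ["wrist","side"]:
    p,d,m,C=shot(n,"27")
    s=(d>0)&(np.hypot(C[...,0]-634,C[...,1]-3)<125)&(C[...,2]>160)
    z=C[s][:,2]; h,e=np.histogram(z,np.arange(160,320,4)); print(n,[(int(a),int(b)) for a,b in zip(e,h) if b>20])
E
```

```text
time: 47.88
tool_pos: [522.4, -349.0, 262.6]
eef_rot: [[0.01, 1.0, 0.005], [1.0, -0.01, -0.005], [-0.005, 0.006, -1.0]]
contact_force: [0.9, 0.2, -3.1]
opening: 0.37
time: 48.55
tool_pos: [566.8, -156.3, 257.0]
eef_rot: [[0.009, 1.0, -0.001], [1.0, -0.009, 0.001], [0.001, -0.001, -1.0]]
contact_force: [1.2, -0.6, -4.7]
opening: 0.369
time: 49.22
tool_pos: [634.0, -9.5, 256.8]
eef_rot: [[0.006, 1.0, -0.002], [1.0, -0.006, 0.001], [0.001, -0.002, -1.0]]
contact_force: [0.1, 0.6, -5.0]
opening: 0.37
time: 49.88
tool_pos: [634.9, -12.3, 257.8]
eef_rot: [[0.009, 1.0, -0.0], [1.0, -0.009, 0.0], [0.0, -0.0, -1.0]]
contact_force: [-0.4, -0.5, -5.3]
opening: 0.367
t 49.88 tcp [634.9 -12.3 257.8] yaw 89.5 op 0.367 F [-0.4 -0.5 -5.3] j [-0.06, 0.17, 1.64, 0.0, 1.34, -0.05]
wrist [(180, 29), (184, 5141), (244, 40), (248, 2061), (252, 2513), (256, 3316), (260, 38117), (264, 21932), (268, 29), (276, 194), (280, 464), (284, 581), (288, 728), (292, 1385), (296, 4243), (300, 532), (304, 560), (308, 434), (312, 1001)]
side [(180, 202), (184, 619), (188, 86), (192, 83), (196, 87), (200, 78), (204, 87), (208, 86), (212, 80), (216, 84), (220, 85), (224, 85), (228, 99), (232, 88), (236, 86), (240, 95), (244, 110), (248, 176), (252, 190), (256, 376), (260, 1213), (264, 542), (280, 29), (284, 28), (288, 40), (292, 63), (296, 79), (300, 21), (304, 21), (308, 22)]
```

View pics/side_27.png

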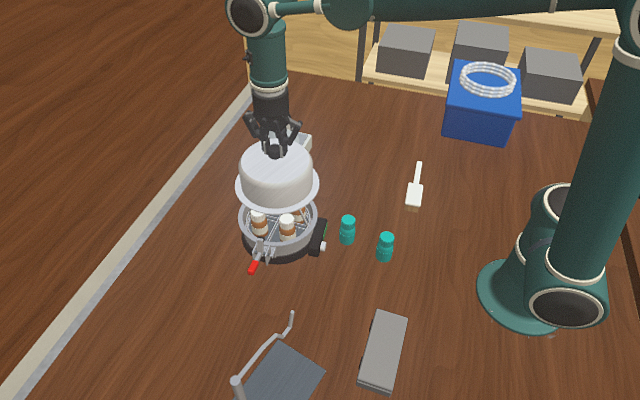

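View pics/wrist_27.png

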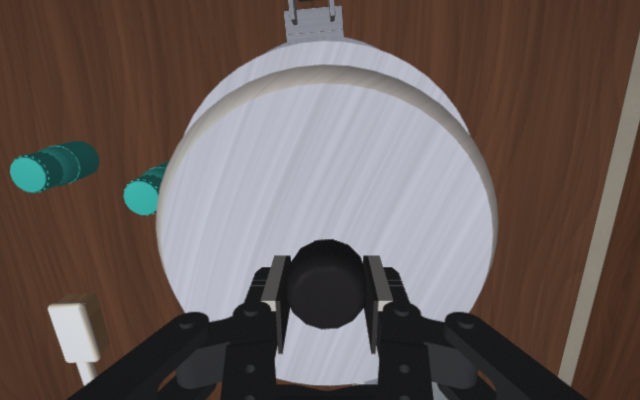

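```bash
cat > lid.py <<'E'
from h import *
import sys
zt=float(sys.argv[1]); c0=(float(sys.argv[2]),float(sys.argv[3])); tag=sys.argv[4]
for n in ["wrist","side"]:
    p,d,m,C=shot(n,tag)
    print(n,'flange',fitc(C,d,c0,zt-84,zt-72,92,112,'max'),'wall',fitc(C,d,c0,zt-60,zt-15,80,92,'max'))
    s=(d>0)&(np.hypot(C[...,0]-c0[0],C[...,1]-c0[1])<72)&(abs(C[...,2]-zt)<5)
    q=C[s]; A=np.c_[q[:,:2]-c0,np.ones(len(q))]
    for _ in range(3):
        x=np.linalg.lstsq(A,q[:,2],rcond=None)[0]; k=abs(A@x-q[:,2])<2; A,q=A[k],q[k]
    print('  top z',x[2].round(1),'slope mrad',(x[:2]*1000).round(1))
    print('  rim',fitc(C,d,(634.6,3),80,87,92,108,'max'))
E
python3 lid.py 262 634.5 -12 28
```

```text
Traceback (most recent call last):
  File "lid.py", line 6, in <module>
    print(n,'flange',fitc(C,d,c0,zt-84,zt-72,92,112,'max'),'wall',fitc(C,d,c0,zt-60,zt-15,80,92,'max'))
                                                                  ~~~~^^^^^^^^^^^^^^^^^^^^^^^^^^^^^^^^
  File "h.py", line 37, in fitc
    B=np.array(B);X=a+np.c_[np.cos(B[:,0]),np.sin(B[:,0])]*B[:,1:]
                                   ~^^^^^
IndexError: too many indices for array: array is 1-dimensional, but 2 were indexed
```

```bash
sed -i "s/def fitc(/def fitc(*a,**k):\n    try: return fitc_(*a,**k)\n    except Exception: return None\ndef fitc_(/" h.py; python3 lid.py 262 634.5 -12 28
```

```text
wrist flange (array([636. , -14.1, 105.1]), 12, np.float64(0.07)) wall None
  top z 263.7 slope mrad [ 3.6 -6.4]
  rim (array([634.8,   0.8, 105.2]), 6, np.float64(0.02))
side flange (array([635.6, -10.4, 103.2]), 23, np.float64(0.36)) wall (array([635.3,  -9.5,  87.5]), 17, np.float64(0.11))
  top z 263.0 slope mrad [5.5 0.8]
  rim (array([634.1,   4.4, 103.2]), 22, np.float64(0.4))
```

```bash
python3 -m creep '[[[0.25,-0.02,0],0],[[0.25,-0.02,0],0],[[0,0,0.2],0],[[0,0,0.4],0],[[0,0,0.4],0],[[0,0,0.3],0],[[0,0,0.1],0],[[0,0,0],0]]'
python3 plan.py; python3 lid.py 221.5 634.5 3 29
```

```text
time: 50.8
tool_pos: [632.3, 2.8, 213.0]
eef_rot: [[0.009, 1.0, -0.004], [1.0, -0.009, 0.0], [0.0, -0.004, -1.0]]
contact_force: [0.7, 0.3, -5.6]
opening: 0.367
t 50.8 tcp [632.3   2.8 213. ] yaw 89.5 op 0.367 F [ 0.7  0.3 -5.6] j [-0.03, 0.19, 1.7, -0.0, 1.26, -0.03]
wrist flange (array([633.1,   0.8, 105.1]), 12, np.float64(0.06)) wall (array([633.5,   3.2,  87.6]), 20, np.float64(0.07))
  top z 219.1 slope mrad [-3.6 -6.7]
  rim None
side flange (array([633.8,   4.1, 103.4]), 23, np.float64(0.31)) wall (array([633.4,   5.2,  87.5]), 17, np.float64(0.21))
  top z 219.9 slope mrad [-1.6  1.1]
  rim (array([633.9,   5.2, 102.6]), 18, np.float64(0.36))
```

```bash
python3 - <<'E'
import cv2
p=cv2.imread('pics/side_29.png'); cv2.imwrite("pics/side_29c.png",cv2.resize(p[120:280,200:360],(600,600),interpolation=cv2.INTER_CUBIC))
E
```

```text
(no output)
```

View pics/side_29c.png

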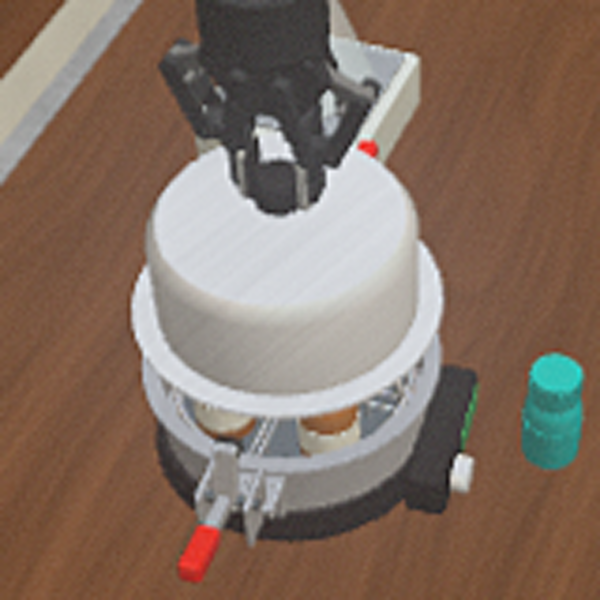

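```bash
python3 -m creep '[[[-0.02,0,0.1],0],[[0,0,0.2],0],[[0,0,0.3],0],[[0,0,0.3],0],[[0,0,0.2],0],[[0,0,0.1],0],[[0,0,0],0],[[0,0,0],0]]'
python3 -m creep '[[[0,0,0],0],[[0,0,0],0],[[0,0,0],0],[[0,0,0],0],[[0,0,0],0],[[0,0,0],0],[[0,0,0],0],[[0,0,0],0]]'
python3 plan.py; python3 lid.py 183.5 634.5 3 30;  python3 - <<'E'
import cv2
p=cv2.imread('pics/side_30.png'); cv2.imwrite("pics/side_30c.png",cv2.resize(p[120:280,200:360],(600,600),interpolation=cv2.INTER_CUBIC))
E
```

```text
time: 51.57
tool_pos: [633.6, 2.4, 179.3]
eef_rot: [[0.009, 1.0, -0.001], [1.0, -0.009, 0.0], [0.0, -0.001, -1.0]]
contact_force: [-0.3, 0.5, -4.7]
opening: 0.368
time: 52.23
tool_pos: [633.8, 2.4, 179.8]
eef_rot: [[0.009, 1.0, -0.0], [1.0, -0.009, 0.0], [0.0, -0.0, -1.0]]
contact_force: [-0.2, -0.2, -4.7]
opening: 0.369
t 52.23 tcp [633.8   2.4 179.8] yaw 89.5 op 0.369 F [-0.2 -0.2 -4.7] j [-0.04, 0.21, 1.73, 0.0, 1.2, -0.03]
wrist flange (array([6.349e+02, 4.000e-01, 1.050e+02]), 12, np.float64(0.07)) wall None
  top z 185.6 slope mrad [ 1.8 -6.9]
  rim None
side flange (array([634.9,   4. , 103. ]), 23, np.float64(0.3)) wall (array([634.2,   4.9,  87.5]), 16, np.float64(0.18))
  top z 184.9 slope mrad [ 1.9 -3. ]
  rim (array([634.6,   3.8, 103.8]), 15, np.float64(0.46))
```

View pics/side_30c.png

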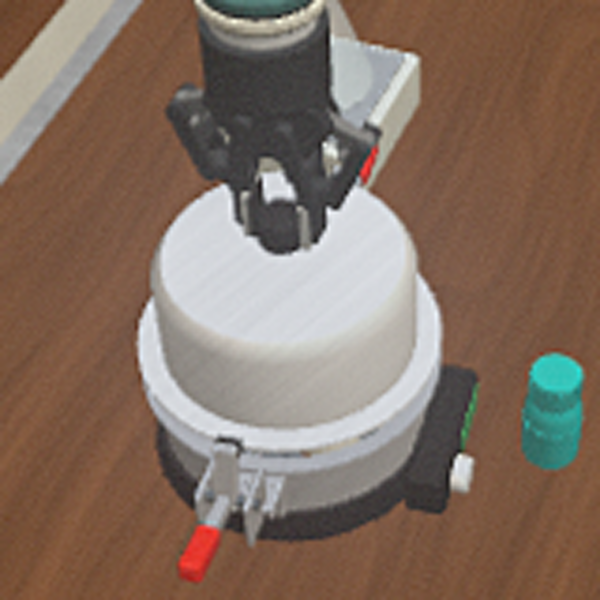

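```bash
python3 -m creep '[[[0,0,0.05],0],[[0,0,0.1],0],[[0,0,0.1],0],[[0,0,0.1],0],[[0,0,0.1],0],[[0,0,0.1],0],[[0,0,0.03],0],[[0,0,0],0]]'
python3 -m creep '[[[0,0,0.03],0],[[0,0,0.03],0],[[0,0,0],0],[[0,0,0],0],[[0,0,0],0],[[0,0,0],0],[[0,0,0],0],[[0,0,0],0]]'
```

```text
time: 53.0
tool_pos: [633.4, 2.4, 161.7]
eef_rot: [[0.009, 1.0, -0.001], [1.0, -0.009, 0.0], [0.0, -0.001, -1.0]]
contact_force: [0.0, -0.7, -4.2]
opening: 0.372
time: 53.67
tool_pos: [633.9, 2.4, 160.7]
eef_rot: [[0.009, 1.0, 0.0], [1.0, -0.009, 0.0], [0.0, 0.0, -1.0]]
contact_force: [-0.9, -0.2, -5.2]
opening: 0.368
```

```bash
python3 -m creep '[[[0,0,0.03],0],[[0,0,0.02],0],[[0,0,0],0],[[0,0,0],0],[[0,0,0],0],[[0,0,0],0],[[0,0,0],0],[[0,0,0],0]]'
python3 lid.py 165 634.5 3 31
```

```text
time: 54.33
tool_pos: [633.8, 2.4, 159.1]
eef_rot: [[0.009, 1.0, 0.0], [1.0, -0.009, 0.0], [0.0, 0.0, -1.0]]
contact_force: [1.0, 0.3, -5.1]
opening: 0.365
wrist flange (array([6.349e+02, 3.000e-01, 1.050e+02]), 12, np.float64(0.06)) wall (array([635. ,   2.4,  88. ]), 16, np.float64(0.1))
  top z 165.1 slope mrad [ 1.1 -9.2]
  rim (array([6.349e+02, 3.000e-01, 1.051e+02]), 12, np.float64(0.11))
side flange (array([634.5,   4.4, 103.4]), 22, np.float64(0.38)) wall (array([634.1,   5. ,  87.3]), 16, np.float64(0.17))
  top z 164.6 slope mrad [ 0.9 -5.7]
  rim (array([634.6,   4.6, 103.3]), 22, np.float64(0.47))
```

```bash
python3 -m creep '[[[0,0,0.02],0],[[0,0,0.01],0],[[0,0,0],0],[[0,0,0],0],[[0,0,0],0],[[0,0,0],0],[[0,0,0],0],[[0,0,0],0]]'
python3 -m creep '[[[0,0,0.02],0],[[0,0,0.01],0],[[0,0,0],0],[[0,0,0],0],[[0,0,0],0],[[0,0,0],0],[[0,0,0],0],[[0,0,0],0]]'
```

```text
time: 55.1
tool_pos: [633.9, 2.4, 159.0]
eef_rot: [[0.009, 1.0, 0.0], [1.0, -0.009, 0.0], [0.0, 0.0, -1.0]]
contact_force: [-3.6, 0.9, 4.7]
opening: 0.371
time: 55.77
tool_pos: [634.0, 2.4, 159.1]
eef_rot: [[0.009, 1.0, 0.001], [1.0, -0.009, -0.0], [-0.0, 0.001, -1.0]]
contact_force: [-6.9, 0.5, 9.8]
opening: 0.37
```

```bash
python3 -m creep '[[[0,0,0],0],[[0,0,0],0],[[0,0,0],0],[[0,0,0],0],[[0,0,0],0],[[0,0,0],0],[[0,0,0],0],[[0,0,0],0]]' 0.3
python3 -m creep '[[[0,0,-0.3],0],[[0,0,-0.6],0],[[0,0,-0.9],0],[[0,0,-0.9],0],[[0.2,0,-0.7],0],[[0.6,0,-0.4],0],[[0.7,0,0],0],[[0.5,0,0],0]]'
python3 plan.py; python3 lid.py 164.5 634.5 3 32; python3 - <<'E'
from h import *
for n in ["wrist","side","top"]:
    p,d,m,C=shot(n,"33")
    R=(p[...,0]>110)&(p[...,1]<70)&(p[...,2]<70)&(d>0)&(C[...,0]>500)&(C[...,2]>80)
    for i,b,a,c in blobs(R,8):
        q=C[b]; print(n,c.round(),a,np.median(q,0).round(1),q.min(0).round(),q.max(0).round())
E
```

```text
time: 56.43
tool_pos: [633.8, 2.4, 157.1]
eef_rot: [[0.009, 1.0, -0.0], [1.0, -0.009, -0.0], [-0.0, -0.0, -1.0]]
contact_force: [0.5, -0.3, 0.2]
opening: 0.653
time: 57.1
tool_pos: [635.4, 63.6, 274.1]
eef_rot: [[0.009, 1.0, 0.004], [1.0, -0.009, 0.001], [0.001, 0.004, -1.0]]
contact_force: [0.8, -0.4, 0.7]
opening: 0.651
t 57.1 tcp [635.4  63.6 274.1] yaw 89.5 op 0.651 F [ 0.8 -0.4  0.7] j [0.06, 0.16, 1.61, 0.0, 1.36, 0.07]
wrist flange (array([635.3,   2.7, 103.5]), 18, np.float64(0.18)) wall (array([635.4,   2.6,  87.9]), 11, np.float64(0.02))
  top z 165.4 slope mrad [ 0.5 -8.4]
  rim (array([635.2,   2.7, 103.6]), 18, np.float64(0.23))
side flange (array([634.4,   4.7, 103.1]), 22, np.float64(0.36)) wall (array([634.6,   4.7,  87.6]), 16, np.float64(0.11))
  top z 164.5 slope mrad [2.8 0.6]
  rim (array([634.4,   4.7, 103.2]), 22, np.float64(0.38))
wrist [307.  27.] 806 [620.9 186.5 112.6] [612. 170. 101.] [629. 208. 118.]
wrist [340. 380.] 226 [ 648.3 -175.9  107.2] [ 637. -191.   99.] [658.  75. 365.]
side [57.  7.] 8 [1569.5 -412.9  342.7] [1569. -428.  336.] [1576. -405.  3
[... 422 characters left out ...]
08.  37.] 9 [1572.6 -589.2  159.7] [1566. -608.  155.] [1577. -570.  162.]
side [57. 63.] 8 [1568.1 -322.7  188. ] [1566. -327.  182.] [1571. -318.  193.]
side [30. 74.] 12 [1569.1 -206.7  206.3] [1566. -225.  192.] [1576. -201.  215.]
side [10. 90.] 9 [1567.5 -125.8  195.8] [1565. -133.  194.] [1572. -112.  204.]
side [297. 162.] 35 [ 643.7 -182.2  107.2] [ 640. -199.   93.] [ 653. -166.  111.]
side [252. 267.] 109 [617.4 195.3 111.5] [611. 173.  99.] [627. 211. 119.]
top [371. 158.] 22 [ 640.3 -188.2  106.8] [ 638. -204.  100.] [ 651. -167.  111.]
top [244. 166.] 9 [624.6 199.7 114.4] [618. 187. 111.] [625. 209. 117.]
top [248. 170.] 23 [611.9 189.3 112.1] [609. 172. 103.] [624. 205. 117.]
```

View pics/wrist_33.png

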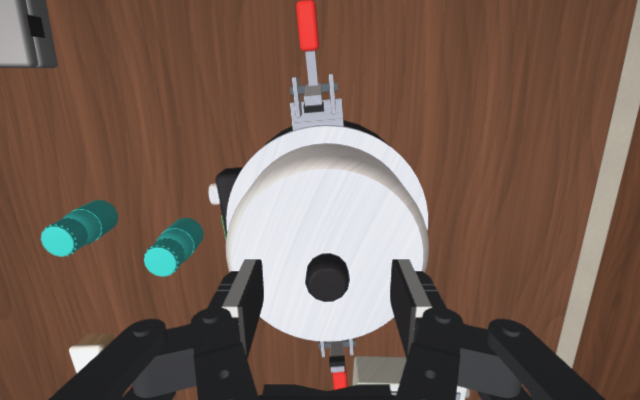

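View pics/side_33.png

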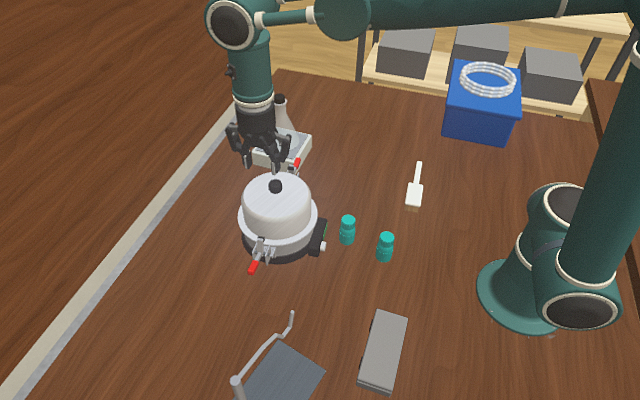

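```bash
python3 -m creep '[[[0.6,-0.05,0],-0.2],[[0.8,-0.1,0],-0.2],[[0.8,-0.1,0],-0.2],[[0.8,-0.1,0],-0.15],[[0.6,0,0],0],[[0.4,0,0.2],0],[[0,0,0.3],0],[[0,0,0],0]]' 0 25
python3 -m creep '[[[0,0,0.3],0],[[0,0,0.6],0],[[0,0,0.8],0],[[0,0,0.8],0],[[0,0,0.5],0],[[0,0,0.2],0],[[0,0,0],0],[[0,0,0],0]]'
python3 plan.py '[[622,191.6,75,94]]'; python3 - <<'E'
from h import *
for n in ["wrist","side"]:
    p,d,m,C=shot(n,"34")
    R=(p[...,0]>110)&(p[...,1]<70)&(p[...,2]<70)&(d>0)&(C[...,0]>500)&(C[...,2]>80)&(C[...,0]<800)
    for i,b,a,c in blobs(R,20):
        q=C[b]; print(n,c.round(),a,np.median(q,0).round(1),q.min(0).round(),q.max(0).round())
E
```

```text
time: 58.02
tool_pos: [618.2, 181.0, 252.9]
eef_rot: [[-0.07, 0.998, -0.004], [0.998, 0.07, -0.002], [-0.002, -0.005, -1.0]]
contact_force: [0.3, -0.8, -0.4]
opening: 0.496
time: 58.68
tool_pos: [619.8, 181.1, 160.3]
eef_rot: [[-0.069, 0.998, -0.0], [0.998, 0.069, -0.0], [-0.0, -0.0, -1.0]]
contact_force: [-0.4, -0.4, 0.1]
opening: 0.5
t 58.68 tcp [619.8 181.1 160.3] yaw 93.9 op 0.5 F [-0.4 -0.4  0.1] j [0.25, 0.25, 1.73, -0.0, 1.17, 0.18]
[[[0.11,0.03,0.95],0.0],[[0.11,0.03,0.95],0.0],[[0.11,0.03,0.95],0.0],[[0,0,0],0],[[0,0,0],0],[[0,0,0],0],[[0,0,0],0],[[0,0,0],0]]
wrist [332. 189.] 318 [624.9 206.7 111.5] [612. 172. 105.] [629. 210. 116.]
side [297. 162.] 28 [ 643.8 -181.   106.2] [ 639. -199.   95.] [ 652. -167.  111.]
side [252. 267.] 110 [617.2 195.8 111.7] [611. 174.  98.] [628. 211. 119.]
```

View pics/wrist_34.png

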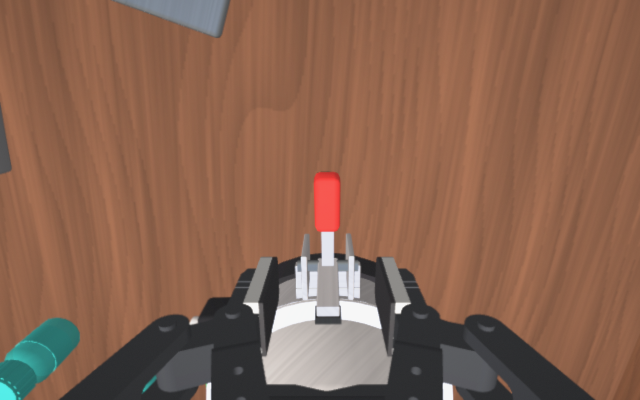

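```bash
python3 -m creep '[[[0.2,0.02,0],0],[[0.15,0,0.3],0],[[0,0,0.6],0],[[0,0,0.7],0],[[0,0,0.7],0],[[0,0,0.4],0],[[0,0,0.15],0],[[0,0,0],0]]'
python3 -m creep '[[[0,0,0],0],[[0,0,0],0],[[0,0,0],0],[[0,0,0],0],[[0,0,0],0],[[0,0,0],0],[[0,0,0],0],[[0,0,0],0]]' -1 25
python3 plan.py; python3 - <<'E'
from h import *
for n in ["wrist","side"]:
    p,d,m,C=shot(n,"35")
cv2.imwrite("pics/side_35c.png",cv2.resize(p[160:300,190:330,::-1],(600,600),interpolation=cv2.INTER_CUBIC))
E
```

```text
time: 59.45
tool_pos: [618.3, 192.6, 73.2]
eef_rot: [[-0.07, 0.998, -0.003], [0.998, 0.07, -0.001], [-0.0, -0.003, -1.0]]
contact_force: [0.0, 0.1, 0.5]
opening: 0.5
time: 60.12
tool_pos: [619.3, 192.9, 76.2]
eef_rot: [[-0.07, 0.998, 0.0], [0.998, 0.07, 0.001], [0.001, 0.0, -1.0]]
contact_force: [-5.2, 0.7, 5.7]
opening: 0.18
t 60.12 tcp [619.3 192.9  76.2] yaw 94.0 op 0.18 F [-5.2  0.7  5.7] j [0.26, 0.33, 1.79, 0.0, 1.03, 0.19]
```

View pics/wrist_35.png

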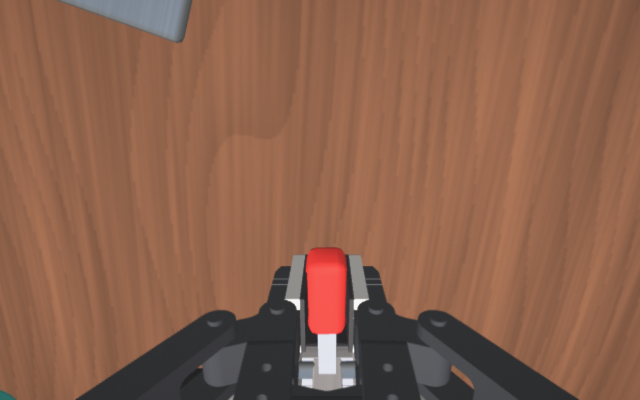

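View pics/side_35c.png

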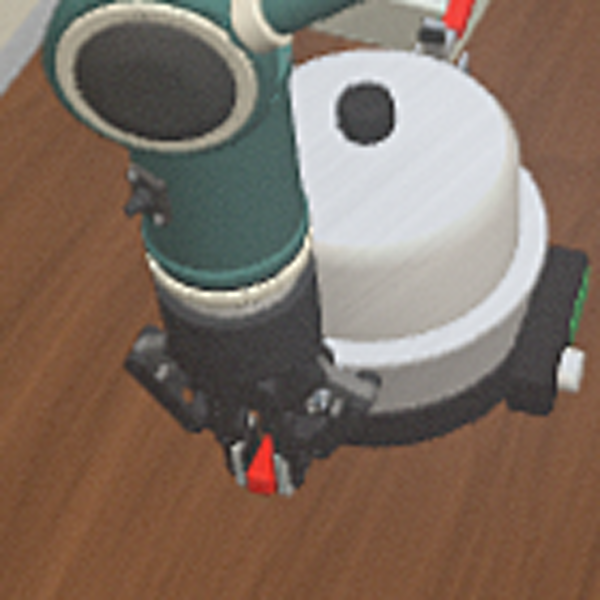

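```bash
python3 -m creep '[[[-0.04,0,-0.16],0],[[-0.04,0,-0.15],0],[[-0.06,0,-0.14],0],[[-0.07,0,-0.14],0],[[-0.09,0,-0.13],0],[[-0.09,0,-0.12],0],[[-0.11,0,-0.11],0],[[-0.11,0,-0.11],0]]'
python3 plan.py; python3 - <<'E'
from h import *
for n in ["wrist","side"]:
    p,d,m,C=shot(n,"36")
cv2.imwrite("pics/side_36c.png",cv2.resize(p[160:300,190:330,::-1],(600,600),interpolation=cv2.INTER_CUBIC))
E
```

```text
time: 60.88
tool_pos: [620.5, 173.6, 106.4]
eef_rot: [[-0.069, 0.998, -0.001], [0.998, 0.069, -0.0], [-0.0, -0.001, -1.0]]
contact_force: [2.0, 0.6, -11.8]
opening: 0.183
t 60.88 tcp [620.5 173.6 106.4] yaw 94.0 op 0.183 F [  2.    0.6 -11.8] j [0.23, 0.29, 1.78, -0.0, 1.08, 0.16]
```

View pics/wrist_36.png

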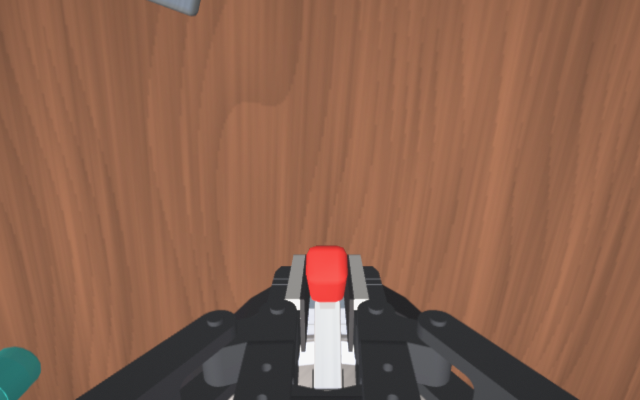

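View pics/side_36c.png

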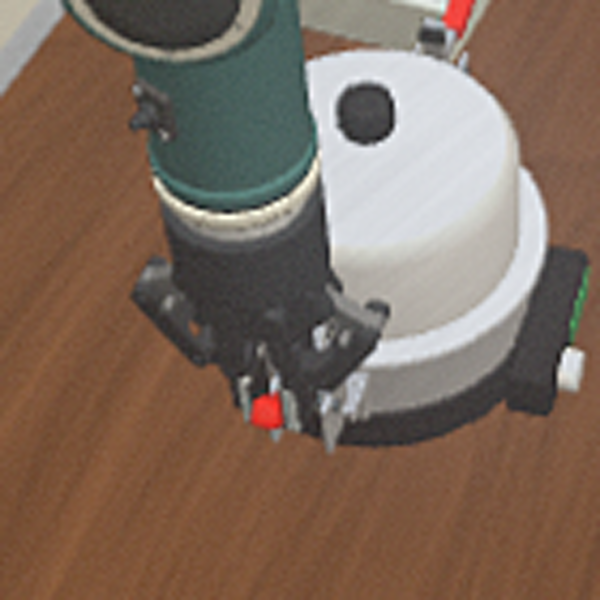

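```bash
python3 -m creep '[[[-0.12,0,-0.09],0],[[-0.13,0,-0.09],0],[[-0.14,0,-0.06],0],[[-0.14,0,-0.06],0],[[-0.15,0,-0.04],0],[[-0.15,0,-0.04],0],[[-0.15,0,-0.01],0],[[-0.15,0,-0.01],0]]'
python3 -m creep '[[[-0.03,0,0],0],[[0,0,0],0],[[0,0,0],0],[[0,0,0],0],[[0,0,0],0],[[0,0,0],0],[[0,0,0],0],[[0,0,0],0]]'
python3 plan.py; python3 - <<'E'
from h import *
for n in ["wrist","side"]:
    p,d,m,C=shot(n,"37")
cv2.imwrite("pics/side_37c.png",cv2.resize(p[160:300,190:330,::-1],(600,600),interpolation=cv2.INTER_CUBIC))
E
```

```text
time: 61.65
tool_pos: [623.1, 141.6, 120.3]
eef_rot: [[-0.069, 0.998, 0.0], [0.998, 0.069, 0.003], [0.003, 0.001, -1.0]]
contact_force: [-1.7, 5.5, -3.6]
opening: 0.178
time: 62.32
tool_pos: [623.2, 140.1, 120.3]
eef_rot: [[-0.069, 0.998, 0.0], [0.998, 0.069, 0.001], [0.001, 0.001, -1.0]]
contact_force: [-2.5, 4.2, -2.4]
opening: 0.18
t 62.32 tcp [623.2 140.1 120.3] yaw 94.0 op 0.18 F [-2.5  4.2 -2.4] j [0.18, 0.27, 1.78, 0.0, 1.1, 0.11]
```

View pics/wrist_37.png

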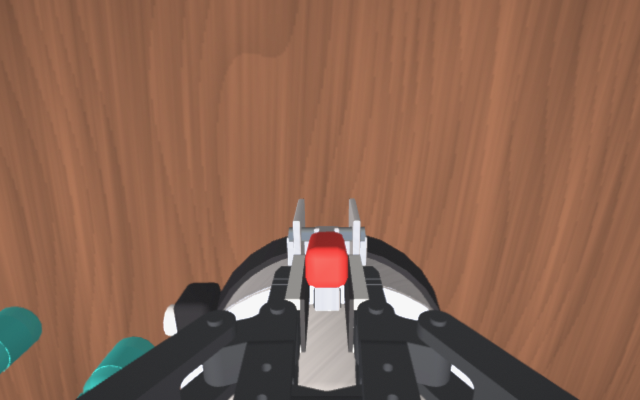

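View pics/side_37c.png

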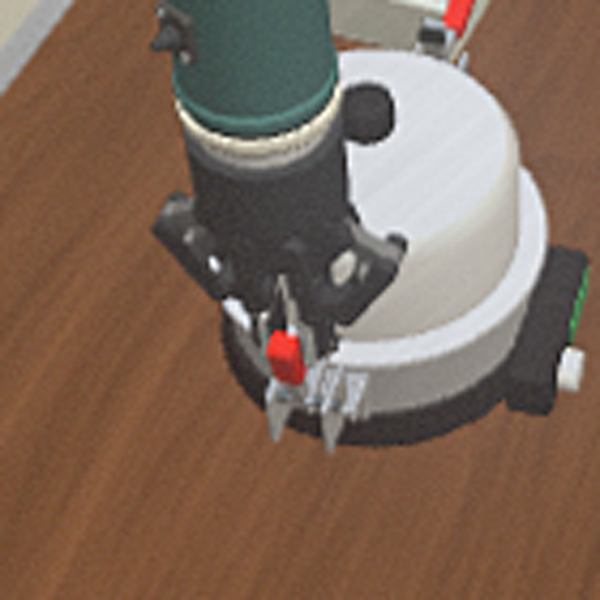

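```bash
python3 -m creep '[[[-0.05,0,0],0],[[-0.05,0,0],0],[[-0.05,0,0],0],[[-0.05,0,0],0],[[0,0,0],0],[[0,0,0],0],[[0,0,0],0],[[0,0,0],0]]'
python3 plan.py;
```

```text
time: 63.08
tool_pos: [623.6, 134.5, 120.4]
eef_rot: [[-0.069, 0.998, 0.001], [0.998, 0.069, 0.002], [0.002, 0.001, -1.0]]
contact_force: [-3.2, 5.4, -2.0]
opening: 0.178
t 63.08 tcp [623.6 134.5 120.4] yaw 94.0 op 0.178 F [-3.2  5.4 -2. ] j [0.17, 0.26, 1.78, 0.0, 1.1, 0.1]
```

```bash
python3 -m creep '[[[-0.05,0,0],0],[[-0.05,0,0],0],[[-0.05,0,0],0],[[-0.05,0,0],0],[[0,0,0],0],[[0,0,0],0],[[0,0,0],0],[[0,0,0],0]]'
python3 plan.py;  python3 - <<'E'
from h import *
for n in ["wrist","side"]:
    p,d,m,C=shot(n,"38")
    R=(p[...,0]>110)&(p[...,1]<70)&(p[...,2]<70)&(d>0)&(C[...,0]>500)&(C[...,2]>80)&(C[...,0]<800)
    for i,b,a,c in blobs(R,20):
        q=C[b]; print(n,c.round(),a,np.median(q,0).round(1),q.min(0).round(),q.max(0).round())
cv2.imwrite("pics/side_38c.png",cv2.resize(p[160:300,190:330,::-1],(600,600),interpolation=cv2.INTER_CUBIC))
E
```

```text
time: 63.75
tool_pos: [624.0, 128.6, 120.2]
eef_rot: [[-0.069, 0.998, 0.001], [0.998, 0.069, 0.002], [0.002, 0.001, -1.0]]
contact_force: [-1.9, 6.0, -3.2]
opening: 0.181
t 63.75 tcp [624.  128.6 120.2] yaw 94.0 op 0.181 F [-1.9  6.  -3.2] j [0.16, 0.26, 1.78, 0.0, 1.1, 0.09]
wrist [328. 241.] 1197 [624.3 150.5 153.6] [616. 125. 131.] [633. 152. 168.]
wrist [306. 272.] 42 [616.5 141.6 162.5] [615. 124. 143.] [618. 146. 164.]
side [297. 162.] 32 [ 645.1 -181.6  106. ] [ 640. -201.   95.] [ 652. -164.  111.]
side [258. 240.] 89 [621.3 149.  155.8] [616. 138. 130.] [631. 154. 166.]
```

View pics/side_38c.png

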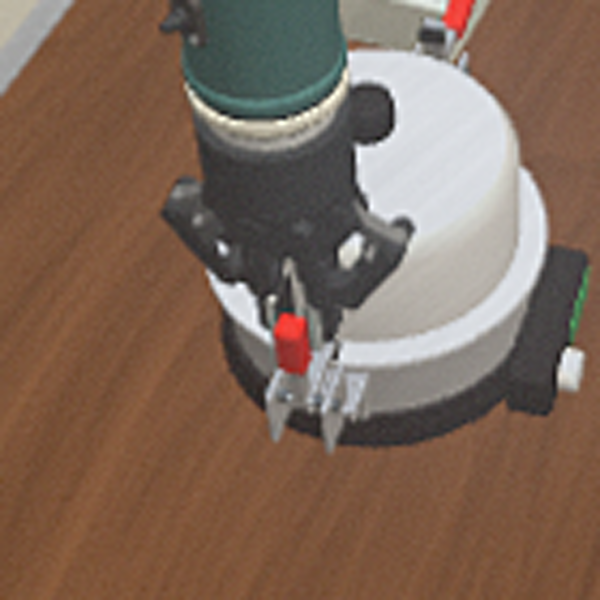

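View pics/wrist_38.png

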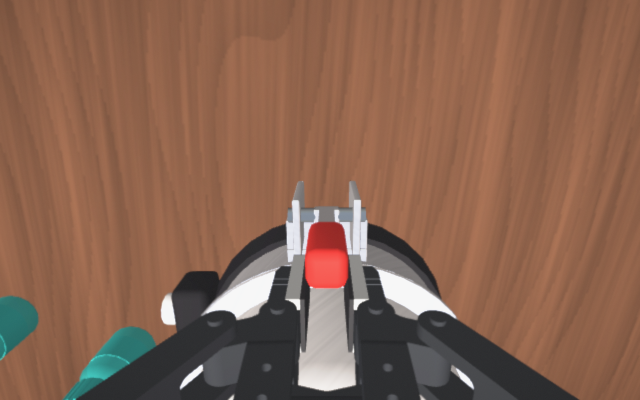

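```bash
cat > hand.py <<'E'
from h import *
import sys
tag=sys.argv[1]; sgn=float(sys.argv[2])
c=np.array([635,3.]); ax=np.array([-0.069,0.998])
for n in ["wrist","side","top"]:
    p,d,m,C=shot(n,tag)
    R=(p[...,0]>100)&(p[...,1]<70)&(p[...,2]<70)&(d>0)&(C[...,2]>80)&(np.hypot(C[...,0]-635,C[...,1]-3)<260)&((C[...,1]-3)*sgn>100)
    q=C[R]
    if len(q)<15: continue
    rad=(q[:,:2]-c)@ax*sgn
    # outer face: per z-bin max radius
    out=[]
    for z in range(126,170,4):
        s=(q[:,2]>=z)&(q[:,2]<z+4)
        if s.sum()>3: out.append((z+2,np.percentile(rad[s],90).round(1),np.percentile(rad[s],10).round(1),int(s.sum())))
    print(n,len(q),'zmax',q[:,2].max().round(1),out)
E
python3 hand.py 39 1
```

```text
wrist 1246 zmax 165.8 [(132, np.float64(147.6), np.float64(146.8), 37), (136, np.float64(147.8), np.float64(146.8), 95), (140, np.float64(148.0), np.float64(146.7), 109), (144, np.float64(148.3), np.float64(147.0), 103), (148, np.float64(148.4), np.float64(147.1), 134), (152, np.float64(148.6), np.float64(146.9), 145), (156, np.float64(148.9), np.float64(147.5), 147), (160, np.float64(148.9), np.float64(146.7), 203), (164, np.float64(148.6), np.float64(137.7), 273)]
side 92 zmax 166.9 [(132, np.float64(146.7), np.float64(145.3), 4), (136, np.float64(148.1), np.float64(142.4), 8), (140, np.float64(148.2), np.float64(146.4), 6), (144, np.float64(148.3), np.float64(142.2), 8), (148, np.float64(148.6), np.float64(143.5), 7), (152, np.float64(149.9), np.float64(140.4), 9), (156, np.float64(149.9), np.float64(138.2), 11), (160, np.float64(148.7), np.float64(140.1), 4), (164, np.float64(149.7), np.float64(136.4), 28), (168, np.float64(143.5), np.float64(140.1), 5)]
```

```bash
python3 -m creep '[[[-0.05,0,0],0],[[-0.05,0,0],0],[[-0.05,0,0],0],[[-0.05,0,0],0],[[0,0,0],0],[[0,0,0],0],[[0,0,0],0],[[0,0,0],0]]' - 40
python3 plan.py; python3 hand.py 40 1
```

```text
time: 64.67
tool_pos: [624.3, 125.0, 119.8]
eef_rot: [[-0.069, 0.998, 0.001], [0.998, 0.069, 0.006], [0.006, 0.001, -1.0]]
contact_force: [-1.7, 11.8, -5.5]
opening: 0.169
t 64.67 tcp [624.3 125.  119.8] yaw 94.0 op 0.169 F [-1.7 11.8 -5.5] j [0.16, 0.26, 1.78, 0.01, 1.09, 0.08]
wrist 1382 zmax 166.1 [(132, np.float64(145.7), np.float64(144.8), 26), (136, np.float64(145.7), np.float64(144.7), 108), (140, np.float64(145.7), np.float64(144.6), 122), (144, np.float64(145.7), np.float64(144.4), 127), (148, np.float64(145.7), np.float64(144.5), 147), (152, np.float64(145.7), np.float64(144.2), 155), (156, np.float64(145.7), np.float64(143.9), 166), (160, np.float64(145.7), np.float64(142.9), 217), (164, np.float64(145.3), np.float64(134.2), 313)]
side 94 zmax 168.0 [(132, np.float64(146.9), np.float64(139.2), 5), (136, np.float64(146.2), np.float64(143.7), 8), (140, np.float64(147.0), np.float64(142.5), 9), (144, np.float64(146.8), np.float64(138.1), 8), (148, np.float64(146.9), np.float64(140.1), 8), (152, np.float64(146.5), np.float64(141.1), 6), (156, np.float64(147.3), np.float64(140.3), 12), (160, np.float64(146.3), np.float64(136.0), 9), (164, np.float64(145.2), np.float64(133.6), 22), (168, np.float64(144.7), np.float64(137.7), 5)]
```

```bash
python3 -m creep '[[[0,0,0],0],[[0,0,0],0],[[0,0,0],0],[[0,0,0],0],[[0,0,0],0],[[0,0,0],0],[[0,0,0],0],[[0,0,0],0]]' 0 25
python3 -m creep '[[[0,0,-0.3],0],[[0,0,-0.6],0],[[0,0,-0.9],0],[[0,0,-0.9],0],[[0,0,-0.9],0],[[-0.3,0,-0.8],0],[[-0.7,0.05,-0.4],0],[[-0.9,0.05,0],0]]'
python3 hand.py 41 1
python3 -m creep '[[[-0.9,0,0],0],[[-0.9,0,0],0],[[-0.9,0,0],0],[[-0.9,0,0],0],[[-0.9,0,0],0],[[-0.9,0,0],0],[[-0.9,0,0],0],[[-0.7,0,0],0]]'
python3 plan.py '[[647.5,-186,180,94]]'
```

```text
time: 65.48
tool_pos: [624.4, 121.3, 118.6]
eef_rot: [[-0.069, 0.998, 0.0], [0.998, 0.069, -0.0], [-0.0, -0.0, -1.0]]
contact_force: [0.9, 0.6, 0.6]
opening: 0.499
time: 66.15
tool_pos: [633.7, 66.0, 268.7]
eef_rot: [[-0.072, 0.997, 0.009], [0.997, 0.072, 0.001], [0.001, 0.009, -1.0]]
contact_force: [0.6, -0.8, 0.3]
opening: 0.495
wrist 305 zmax 167.7 [(160, np.float64(140.3), np.float64(129.8), 18), (164, np.float64(143.5), np.float64(131.3), 260), (168, np.float64(142.4), np.float64(132.8), 27)]
side 85 zmax 610.2 [(132, np.float64(145.0), np.float64(139.0), 6), (136, np.float64(146.5), np.float64(142.4), 8), (140, np.float64(146.7), np.float64(142.6), 8), (144, np.float64(146.8), np.float64(140.2), 8), (148, np.float64(146.4), np.float64(140.7), 6), (152, np.float64(146.7), np.float64(141.5), 9), (156, np.float64(145.3), np.float64(141.2), 5), (160, np.float64(147.0), np.float64(137.1), 10), (164, np.float64(146.1), np.float64(136.6), 14)]
top 25 zmax 170.6 [(148, np.float64(139.2), np.float64(130.7), 5), (160, np.float64(143.1), np.float64(131.8), 5), (164, np.float64(144.3), np.float64(131.5), 7), (168, np.float64(145.3), np.float64(139.5), 4)]
time: 66.97
tool_pos: [645.7, -145.6, 262.1]
eef_rot: [[-0.069, 0.998, -0.001], [0.998, 0.069, 0.0], [0.0, -0.001, -1.0]]
contact_force: [0.4, -0.2, 0.1]
opening: 0.5
t 66.97 tcp [ 645.7 -145.6  262.1] yaw 94.0 op 0.5 F [ 0.4 -0.2  0.1] j [-0.26, 0.22, 1.57, -0.0, 1.35, -0.33]
[[[-0.34,-0.01,0.68],0.0],[[-0.34,-0.01,0.68],0.0],[[-0.34,-0.01,0.68],0.0],[[-0.34,-0.01,0.68],0.0],[[0,0,0],0],[[0,0,0],0],[[0,0,0],0],[[0,0,0],0]]
```

```bash
python3 -m creep '[[[-0.3,0,0.2],0],[[-0.5,0,0.5],0],[[-0.4,0,0.6],0],[[-0.15,0,0.5],0],[[0,0,0.3],0],[[0,0,0.1],0],[[0,0,0],0],[[0,0,0],0]]'
python3 plan.py; python3 - <<'E'
from h import *
for n in ["wrist","side"]:
    p,d,m,C=shot(n,"42")
    R=(p[...,0]>110)&(p[...,1]<70)&(p[...,2]<70)&(d>0)&(C[...,0]>500)&(C[...,2]>80)&(C[...,0]<800)
    for i,b,a,c in blobs(R,15):
        q=C[b]; print(n,c.round(),a,np.median(q,0).round(1),q.min(0).round(),q.max(0).round())
E
```

```text
time: 67.63
tool_pos: [649.0, -184.0, 196.7]
eef_rot: [[-0.071, 0.998, 0.0], [0.998, 0.071, 0.0], [0.0, 0.0, -1.0]]
contact_force: [-0.1, -0.2, -0.1]
opening: 0.495
t 67.63 tcp [ 649.  -184.   196.7] yaw 94.1 op 0.495 F [-0.1 -0.2 -0.1] j [-0.31, 0.27, 1.62, 0.0, 1.25, -0.38]
wrist [326. 197.] 507 [ 652.2 -183.5  107. ] [ 641. -204.   94.] [ 658. -166.  111.]
side [297. 162.] 35 [ 644.1 -182.6  106.7] [ 641. -199.   93.] [ 652. -167.  111.]
side [258. 240.] 77 [621.  147.  151.1] [615. 137. 131.] [629. 151. 166.]
```

View pics/wrist_42.png

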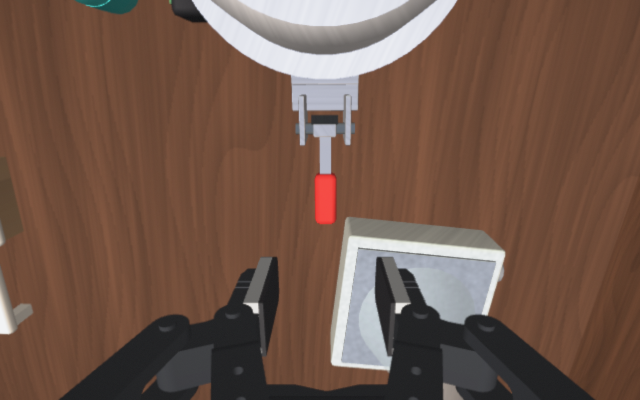

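View pics/side_42.png

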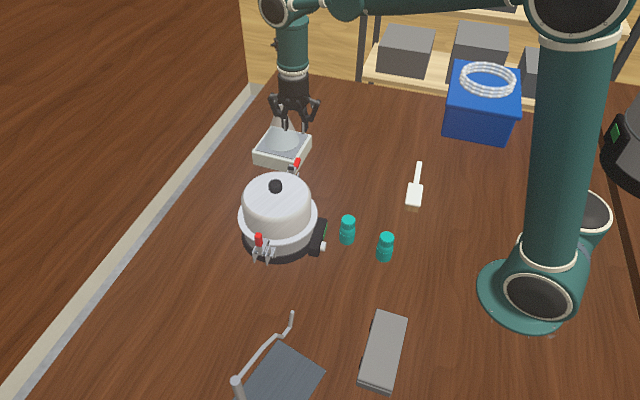

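```bash
python3 -m creep '[[[-0.03,0,0.3],0],[[0,0,0.7],0],[[0,0,0.8],0],[[0,0,0.8],0],[[0,0,0.8],0],[[0,0,0.5],0],[[0,0,0.3],0],[[0,0,0],0]]'
python3 -m creep '[[[0,0,0],0],[[0,0,0],0],[[0,0,0],0],[[0,0,0],0],[[0,0,0],0],[[0,0,0],0],[[0,0,0],0],[[0,0,0],0]]' -1 25
python3 plan.py; python3 - <<'E'
from h import *
for n in ["wrist","side"]:
    p,d,m,C=shot(n,"43")
E
```

```text
time: 68.4
tool_pos: [647.0, -185.2, 67.8]
eef_rot: [[-0.07, 0.998, -0.004], [0.998, 0.07, 0.001], [0.002, -0.004, -1.0]]
contact_force: [-0.9, 0.3, -0.8]
opening: 0.495
time: 69.07
tool_pos: [648.3, -186.4, 72.1]
eef_rot: [[-0.07, 0.998, -0.0], [0.998, 0.07, -0.001], [-0.001, -0.001, -1.0]]
contact_force: [-5.5, -0.6, 2.6]
opening: 0.178
t 69.07 tcp [ 648.3 -186.4   72.1] yaw 94.0 op 0.178 F [-5.5 -0.6  2.6] j [-0.32, 0.38, 1.73, -0.0, 1.04, -0.39]
```

View pics/wrist_43.png

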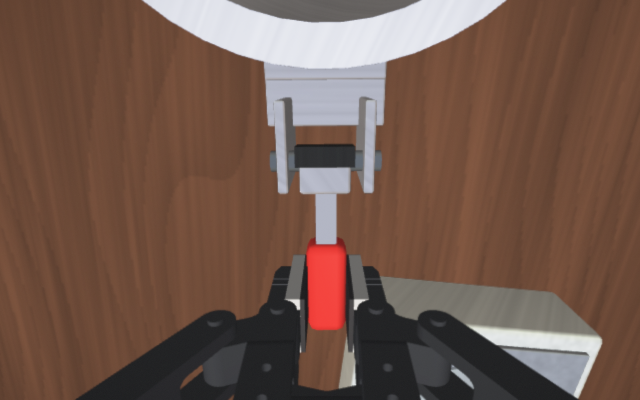

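```bash
python3 -m creep '[[[0.02,0,-0.16],0],[[0.04,0,-0.16],0],[[0.04,0,-0.15],0],[[0.06,0,-0.14],0],[[0.07,0,-0.14],0],[[0.09,0,-0.13],0],[[0.09,0,-0.12],0],[[0.11,0,-0.11],0]]'
python3 -m creep '[[[0.11,0,-0.1],0],[[0.12,0,-0.09],0],[[0.13,0,-0.09],0],[[0.14,0,-0.06],0],[[0.14,0,-0.06],0],[[0.15,0,-0.04],0],[[0.15,0,-0.03],0],[[0.15,0,-0.01],0]]'
python3 -m creep '[[[0.15,0,0],0],[[0.1,0,0],0],[[0.05,0,0],0],[[0,0,0],0],[[0,0,0],0],[[0,0,0],0],[[0,0,0],0],[[0,0,0],0]]'
python3 plan.py; python3 hand.py 44 -1
```

```text
time: 69.83
tool_pos: [647.0, -169.9, 103.6]
eef_rot: [[-0.07, 0.998, -0.002], [0.998, 0.07, 0.0], [0.0, -0.002, -1.0]]
contact_force: [-2.5, -0.6, -11.0]
opening: 0.18
time: 70.5
tool_pos: [644.9, -139.4, 119.8]
eef_rot: [[-0.069, 0.998, -0.001], [0.998, 0.069, -0.003], [-0.003, -0.001, -1.0]]
contact_force: [-7.5, -8.2, -2.8]
opening: 0.18
time: 71.17
tool_pos: [644.2, -130.3, 120.4]
eef_rot: [[-0.069, 0.998, -0.001], [0.998, 0.069, -0.003], [-0.003, -0.001, -1.0]]
contact_force: [-8.1, -5.8, -2.0]
opening: 0.175
t 71.17 tcp [ 644.2 -130.3  120.4] yaw 94.0 op 0.175 F [-8.1 -5.8 -2. ] j [-0.24, 0.3, 1.74, -0.0, 1.11, -0.3]
wrist 2933 zmax 166.5 [(128, np.float64(138.8), np.float64(138.2), 10), (132, np.float64(139.1), np.float64(137.4), 111), (136, np.float64(139.6), np.float64(137.5), 192), (140, np.float64(140.3), np.float64(138.4), 201), (144, np.float64(141.1), np.float64(139.0), 226), (148, np.float64(141.6), np.float64(139.8), 235), (152, np.float64(142.6), np.float64(140.6), 249), (156, np.float64(143.4), np.float64(141.4), 274), (160, np.float64(146.0), np.float64(142.2), 340), (164, np.float64(154.8), np.float64(143.9), 1085), (168, np.float64(148.4), np.float64(146.2), 10)]
side 41 zmax 190.5 [(132, np.float64(140.5), np.float64(138.0), 5), (144, np.float64(141.9), np.float64(130.7), 6), (152, np.float64(143.5), np.float64(138.8), 4), (156, np.float64(144.8), np.float64(139.5), 4), (160, np.float64(143.3), np.float64(120.4), 6), (164, np.float64(143.9), np.float64(128.4), 4)]
```

View pics/wrist_44.png

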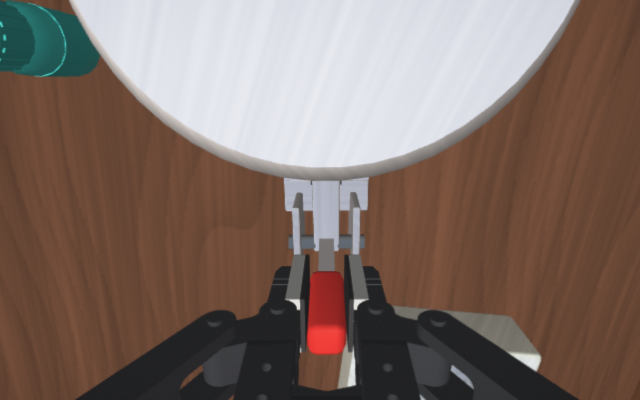

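View pics/side_44.png

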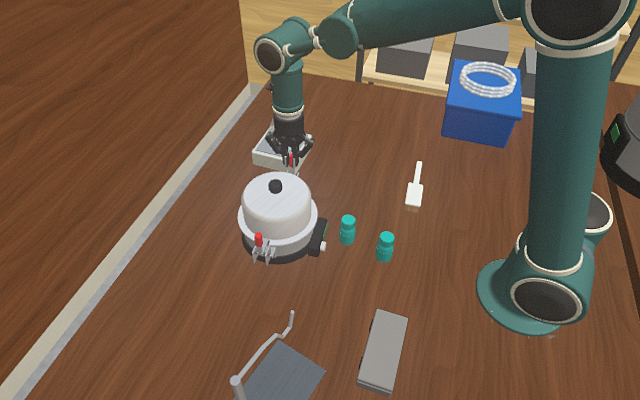

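```bash
python3 -m creep '[[[0.06,0,0],0],[[0.06,0,0],0],[[0.06,0,0],0],[[0.06,0,0],0],[[0,0,0],0],[[0,0,0],0],[[0,0,0],0],[[0,0,0],0]]' - 30
python3 plan.py; python3 hand.py 45 -1
```

```text
time: 71.98
tool_pos: [643.7, -123.6, 120.3]
eef_rot: [[-0.069, 0.998, -0.001], [0.998, 0.069, -0.003], [-0.003, -0.001, -1.0]]
contact_force: [-7.5, -6.5, -3.2]
opening: 0.171
t 71.98 tcp [ 643.7 -123.6  120.3] yaw 94.0 op 0.171 F [-7.5 -6.5 -3.2] j [-0.23, 0.3, 1.74, -0.0, 1.11, -0.29]
wrist 2772 zmax 167.0 [(132, np.float64(135.0), np.float64(133.6), 83), (136, np.float64(135.4), np.float64(133.8), 172), (140, np.float64(135.7), np.float64(134.1), 175), (144, np.float64(136.0), np.float64(134.4), 194), (148, np.float64(136.4), np.float64(134.8), 207), (152, np.float64(136.7), np.float64(135.2), 223), (156, np.float64(137.2), np.float64(135.6), 227), (160, np.float64(137.8), np.float64(135.9), 273), (164, np.float64(148.6), np.float64(137.1), 1092), (168, np.float64(145.3), np.float64(139.6), 126)]
side 34 zmax 187.6 [(132, np.float64(136.6), np.float64(133.4), 4), (144, np.float64(134.1), np.float64(131.0), 4), (152, np.float64(136.0), np.float64(133.0), 5), (160, np.float64(140.2), np.float64(134.6), 5), (164, np.float64(142.4), np.float64(117.0), 7)]
```

```bash
python3 -m creep '[[[0.06,0,0],0],[[0.06,0,0],0],[[0.06,0,0],0],[[0.06,0,0],0],[[0,0,0],0],[[0,0,0],0],[[0,0,0],0],[[0,0,0],0]]'
python3 plan.py; python3 hand.py 46 -1
```

```text
time: 72.8
tool_pos: [643.2, -117.5, 119.7]
eef_rot: [[-0.069, 0.998, -0.001], [0.998, 0.069, -0.005], [-0.005, -0.001, -1.0]]
contact_force: [-6.9, -9.6, -5.9]
opening: 0.173
t 72.8 tcp [ 643.2 -117.5  119.7] yaw 94.0 op 0.173 F [-6.9 -9.6 -5.9] j [-0.22, 0.29, 1.74, -0.01, 1.1, -0.28]
wrist 2383 zmax 167.9 [(132, np.float64(131.8), np.float64(130.3), 48), (136, np.float64(131.6), np.float64(130.2), 86), (140, np.float64(131.4), np.float64(130.2), 92), (144, np.float64(131.7), np.float64(130.2), 137), (148, np.float64(131.4), np.float64(130.2), 155), (152, np.float64(131.6), np.float64(130.2), 185), (156, np.float64(131.5), np.float64(130.2), 201), (160, np.float64(131.9), np.float64(130.2), 229), (164, np.float64(142.5), np.float64(131.3), 1059), (168, np.float64(141.5), np.float64(133.9), 191)]
side 32 zmax 193.8 [(160, np.float64(130.4), np.float64(128.0), 4), (164, np.float64(131.6), np.float64(128.8), 4)]
```

```bash
python3 -m creep '[[[0.05,0,0],0],[[0.03,0,0],0],[[0,0,0],0],[[0,0,0],0],[[0,0,0],0],[[0,0,0],0],[[0,0,0],0],[[0,0,0],0]]'
python3 -m creep '[[[0,0,0],0],[[0,0,0],0],[[0,0,0],0],[[0,0,0],0],[[0,0,0],0],[[0,0,0],0],[[0,0,0],0],[[0,0,0],0]]' 0
python3 -m creep '[[[0,0,-0.3],0],[[0,0,-0.6],0],[[0,0,-0.9],0],[[0,0,-0.9],0],[[0,0,-0.9],0],[[0,-0.2,-0.9],0],[[0,-0.6,-0.3],0],[[0,-0.9,0],0]]'
python3 -m creep '[[[-0.4,-0.9,0],0],[[-0.5,-0.9,0],0],[[-0.5,-0.9,0],0],[[-0.5,-0.9,0],0],[[-0.3,-0.8,0],0],[[0,-0.4,0],0],[[0,0,0],0],[[0,0,0],0]]'
python3 plan.py; python3 hand.py 47 1;python3 hand.py 48 -1; python3 lid.py 164.5 634.5 3 49
python3 - <<'E'
import cv2
p=cv2.imread('pics/side_49.png'); cv2.imwrite("pics/side_49c.png",cv2.resize(p[140:280,200:340],(600,600),interpolation=cv2.INTER_CUBIC))
p=cv2.imread('pics/top_48.png'); cv2.imwrite("pics/top_48c.png",cv2.resize(p[100:290,120:460],(800,447),interpolation=cv2.INTER_CUBIC))
E
```

```text
time: 73.62
tool_pos: [643.2, -117.5, 119.7]
eef_rot: [[-0.069, 0.998, 0.0], [0.998, 0.069, -0.008], [-0.008, -0.001, -1.0]]
contact_force: [-6.4, -14.9, -7.9]
opening: 0.169
time: 74.28
tool_pos: [643.8, -111.7, 118.3]
eef_rot: [[-0.07, 0.998, 0.0], [0.998, 0.07, 0.0], [0.0, 0.0, -1.0]]
contact_force: [0.2, -0.1, 0.5]
opening: 0.499
time: 74.95
tool_pos: [596.0, -116.0, 267.5]
eef_rot: [[-0.07, 0.997, 0.009], [0.998, 0.07, -0.002], [-0.002, 0.009, -1.0]]
contact_force: [-0.6, 0.0, 0.5]
opening: 0.501
time: 75.62
tool_pos: [454.0, -191.3, 263.0]
eef_rot: [[-0.069, 0.998, 0.002], [0.998, 0.069, -0.0], [-0.0, 0.002, -1.0]]
contact_force: [-0.1, -0.2, 0.0]
opening: 0.498
t 75.62 tcp [ 454.  -191.3  263. ] yaw 93.9 op 0.498 F [-0.1 -0.2  0. ] j [-0.45, -0.12, 1.92, 0.0, 1.34, -0.52]
side 79 zmax 167.3 [(132, np.float64(146.4), np.float64(139.6), 6), (136, np.float64(146.6), np.float64(140.9), 9), (140, np.float64(145.7), np.float64(142.4), 9), (144, np.float64(146.8), np.float64(143.1), 8), (148, np.float64(145.1), np.float64(142.3), 4), (152, np.float64(147.5), np.float64(143.9), 9), (1
[... 1174 characters left out ...]
7), (160, np.float64(136.6), np.float64(128.5), 7), (164, np.float64(136.6), np.float64(130.3), 6)]
top 27 zmax 169.2 [(160, np.float64(136.1), np.float64(131.5), 4), (164, np.float64(143.1), np.float64(131.6), 9), (168, np.float64(143.1), np.float64(134.2), 5)]
wrist flange (array([634.8,   3.1, 104.4]), 11, np.float64(0.16)) wall (array([634.6,   2. ,  87.9]), 7, np.float64(0.05))
  top z 170.8 slope mrad [ 21.9 111.2]
  rim (array([635. ,   4.5, 105.5]), 11, np.float64(1.22))
side flange (array([634.4,   4.3, 103.3]), 22, np.float64(0.31)) wall (array([634.6,   4.3,  87.8]), 16, np.float64(0.15))
  top z 164.6 slope mrad [1.  0.5]
  rim (array([634.3,   4.5, 103.2]), 22, np.float64(0.36))
```

View pics/side_49c.png

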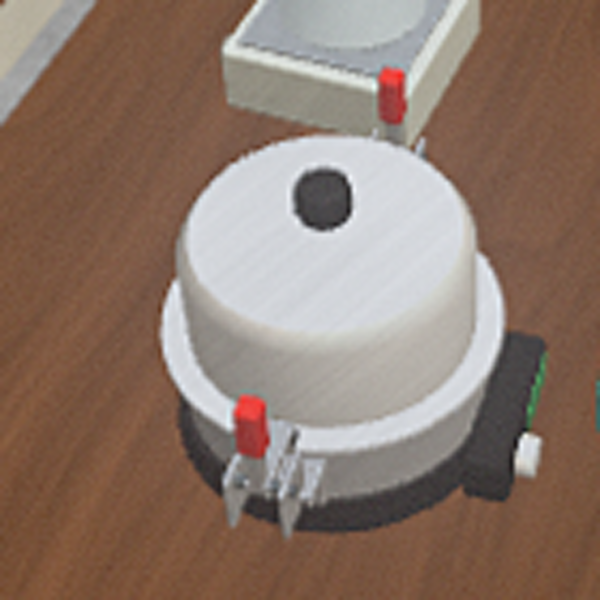

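View pics/top_48c.png

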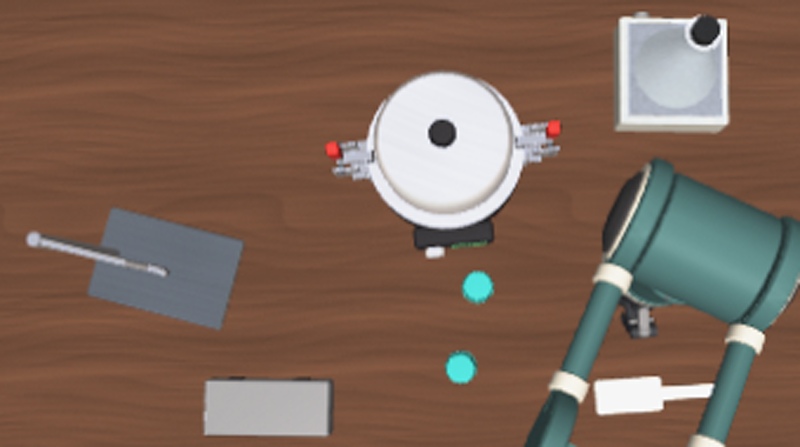

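View pics/wrist_49.png

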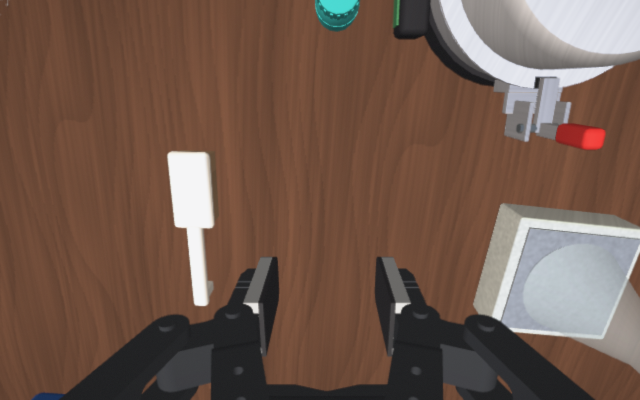

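```bash
python3 -c "
from cell import robot
print(robot.job_done())"
```

```text
the job is handed in; nothing more can be done
None
```

The steriliser is ready and I handed the job in at about 76 s of the 210 s allowed. No verdict was reported.

- **Basket:** I lifted it 48 mm off the hook, withdrew it level past the tip, and set it in the pan within about 1 mm of centre.
- **Jars:** The three white-capped yeast jars on the bench each stand upright in their own cell. I saw no fourth, and left the turquoise ones alone.
- **Lid:** It is seated squarely, with its centre within about 1 mm of the pan's. In the side camera the top is level to about 1 mrad.
- **Clamps:** Both were swung down to their stops. Both handles measured upright after release.
- **Bystanders:** In the last pictures the flask, case and brush look to be where they started. I judged that by eye only.

**Checks that failed or disagreed:**
- The fingertips measured about 28–30 mm farther back than the tool description says. The first grip on the basket's bail therefore closed on nothing above the sleeve, disturbing nothing; I regripped lower and worked from the measured offset.
- While the lid was being set down and just after its release, the wrist camera read a 6–9 mrad slope on its top; the side camera read 6 mrad just before contact, then under 3 mrad once released. The wrist camera's last reading of that surface was unusable because the gripper had moved away. I relied on the side view.

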